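# Refill and re-address the macaron tin dispenser

## Task

First pull the controller's power lever to off. With the power off, drop every macaron tin into the dispenser tube, push the whole stack fully home with the packing rod so that the orange follower is firmly on the bottom, stand the rod back upright on its round mat, and set the five address switches, counting from the red dot, to on, off, on, on, off. Only when all that is done, push the power lever back to on; leave the cakes and everything else where they are.

Things in the scene. Friction and masses are not known exactly. Their poses are not given: they have to be found in the camera images.
- column: the tin dispenser: clear upright tube on a fixed steel base plate 110 x 110 x 8 mm; origin at the centre of the underside, on the tube's vertical axis. Tube inner diameter 42 mm, outer 50 mm, straight up to 164 mm above the origin, then a funnel widening to 70 mm outer (62 mm inner) diameter at the mouth, 176 mm above the origin
- column_mouth (a point): centre of the tube's open mouth (top of the funnel)
- follower (a joint): orange follower disc inside the tube, on which the tins stack; 0 = raised (its top 54 mm above the column's origin), 0.040 m = bottomed on the base (its top 14 mm above the origin). It starts near 0, carries the tins' weight by friction and must be pushed down with about 6 N plus 60 N per m/s of speed; it stays where it is left. It stops hard at 0.040
- rod: packing rod that stands upright by itself: round steel foot 36 mm diameter x 22 mm, steel shaft 16 mm diameter from 22 to 110 mm, dark wooden handle 24 mm diameter from 110 to 165 mm above the foot; 0.25 kg. Origin at the centre of the foot's underside, z along the rod to the handle
- mat: round black rubber mat, 100 mm diameter, 4 mm thick, fixed; the rod starts upright within 15 mm of its middle; origin at the centre of its underside
- box: fixed grey controller box 120 (x) x 220 (y) x 40 mm high, origin at the centre of its underside. Five DIP sliders stand side by side on it at box y = +5, -15, -35, -55, -75 mm (sw1 to sw5; pitch 20 mm; red dot beside sw1), each nub at box x = -8 mm (off) to +8 mm (on), its top 55 mm above the origin; deck around them 41 mm above the origin. The power lever stands at box y = +75 mm
- power (a joint): power lever on the controller box, 60 mm long from pivot to the centre of its red ball knob (26 mm diameter); pivoting about the box's y axis; 0 = off (leans 0.5 rad towards the robot, box -x), 1.0 rad = on (leans 0.5 rad away, box +x). It moves lightly (about 1 to 2 N at the knob) and stays where it is left; it starts on
- power_tip (a point): centre of the power lever's ball knob. The lever stands on a block 70 (x) x 50 mm that rises to 65 mm above the box's origin; its pivot is 62 mm above the box's origin, at box x = 0
- sw1 (a joint): DIP slider 1 of 5: white nub 8 x 8 mm, standing 14 mm proud of the deck, sliding along the box's x axis; 0 = off (towards the robot), 0.016 m = on (towards the green strip). Light friction of about 1.2 N, stays where it is left, can stand part-way. Its start varies.
- sw2 (a joint): DIP slider 2 of 5: white nub 8 x 8 mm, standing 14 mm proud of the deck, sliding along the box's x axis; 0 = off (towards the robot), 0.016 m = on (towards the green strip). Light friction of about 1.2 N, stays where it is left, can stand part-way. Its start varies.
- sw3 (a joint): DIP slider 3 of 5: white nub 8 x 8 mm, standing 14 mm proud of the deck, sliding along the box's x axis; 0 = off (towards the robot), 0.016 m = on (towards the green strip). Light friction of about 1.2 N, stays where it is left, can stand part-way. Its start varies.
- sw4 (a joint): DIP slider 4 of 5: white nub 8 x 8 mm, standing 14 mm proud of the deck, sliding along the box's x axis; 0 = off (towards the robot), 0.016 m = on (towards the green strip). Light friction of about 1.2 N, stays where it is left, can stand part-way. Its start varies.
- sw5 (a joint): DIP slider 5 of 5: white nub 8 x 8 mm, standing 14 mm proud of the deck, sliding along the box's x axis; 0 = off (towards the robot), 0.016 m = on (towards the green strip). Light friction of about 1.2 N, stays where it is left, can stand part-way. Its start varies.
- tin1: pink round tin with a gold band, rigid, 38 mm diameter x 30 mm high, 45 g, standing on the counter; origin at the centre of its underside. May be absent (None)
- tin2: green round tin with a gold band, rigid, 38 mm diameter x 30 mm high, 45 g, standing on the counter; origin at the centre of its underside. May be absent (None)
- tin3: cream round tin with a gold band, rigid, 38 mm diameter x 30 mm high, 45 g, standing on the counter; origin at the centre of its underside. May be absent (None)
- tin4: mint round tin with a gold band, rigid, 38 mm diameter x 30 mm high, 45 g, standing on the counter; origin at the centre of its underside. May be absent (None)
- cake1: bystander: chocolate cake on a 72 mm gold card, 41 mm high (with trimming 56 mm); origin under its centre
- cake2: bystander: chocolate cake, as cake1
- cake3: bystander: pink cake, as cake1
- jar: bystander: amber jar 70 mm diameter, 90 mm high; origin under its centre
- spool: bystander: red ribbon spool 60 mm diameter, 36 mm high; origin under its centre
- sample: bystander: one red macaron on a small plate 50 x 55 mm, 30 mm high in all, fixed; origin under its centre
Mind the look-alikes: they are no part of the job. Leave any purple look-alike of the tin2 alone. What is shaped like the tin1 but blue is not meant.

How it is judged:
By the outcome, as a careful person would: the job done as asked, in the order asked, and still so for the second after the job is handed in, with the robot touching nothing.
Of tin1, tin2, tin3, tin4 only 2 to 4 are there at a start; the rules pass over those that are not, and their reading is None.
At some moment in a run one of tin1, tin2, tin3, tin4 may be knocked a few centimetres aside while the robot is not near it.
It also fails if it takes over 210 s, if anything falls off the work surface, if the arm or the gripper's body presses on something with over 40 N, if the wrist force passes 120 N, or if a joint passes its speed limit or range.

## Robot

A 6-joint arm with a two-finger parallel gripper is mounted at the origin on the work surface. World frame = base frame: x ahead of the robot, y to its left, z up, the work surface at z = 0. Lengths are in mm, angles in rad, forces in N, time in s.
With the tool pointing down it reaches from about 350 to 875 mm from the base axis. Payload 4.2 kg.
Tool frame: the origin (TCP) lies midway between the tips of the shut fingers; the grasp point (between the pads) lies 19 mm behind it; z points along the fingers, y is the line along which they close (so a half turn about z gives the same grasp; the last joint's range is limited). The gripper opens to 85 mm and grips with 20 to 120 N. Pads are 22 mm wide; open, the fingers measure 114 mm over their backs; the gripper's body (76 mm by 85 mm) begins 54 mm behind the grasp point. The pads swing forward as they close: fully open they stand 13 mm farther back than shut.
Start: joints at [-1.016, 0.385, 0.008, 0, -1.194, -0.259], TCP at [182.207, -597.829, 199.712] pointing down, gripper open.
Joint ranges: [-3.14, 3.14], [-1.21, 2.06], [-1.07, 1.41], [-3.16, 2.05], [-2.99, -0.16], [-3.1, 3.1]. Speed limits (rad/s): [2.79, 2.79, 3.14, 3.14, 3.14, 3.14].

## Interface

Orientations are given as a unit quaternion [x, y, z, w].
In Python, from bench import arm gives the robot as it stands.
- The arm moves only by the tool send_rows, never from a script. Its argument "targets" is a list of rows, each an object of numbers: "gripper": the gripper command: -1 is fully open, 1 is shut, values between are in proportion; "x", "y", "z": the shift along the tool's x, y, z in cm; "ax", "ay", "az": the turn, a rotation vector about the tool's x, y, z in degrees. A call has 1 to 5 rows; each row shifts and turns the commanded pose from where the row before left it, along the tool's axes as they then stand; what a row does not reach is not made up. A row lasts 1/12 s, in which the tool goes at most 41.7 mm and 7.16 degrees, less where a joint would pass 70% of its speed; a pose out of reach is approached as far as the arm can. A call is refused whole if a number of a shift passes 4.17 or a number of a turn 7.16, either way. A call with a gripper value outside its range is refused whole. The fingers move at their own pace and stop on an object; the grip force is fixed at half the most. Time passes only in rows, so rows that do not move let the fingers close. It gives the time, the measured TCP pose, the force, the opening and the grip force at its end, in the units of the state.
- arm.read_state(): the state, without advancing time (a new reading comes with each control period).
- arm.get_image(name): name is "scene" or "top"; returns (picture, depth): 480x640x3 uint8, red, green, blue; 480x640 float32, mm along the optical axis (not along the pixel's ray), 0 where there is no reading.
- arm.camera_model(name): a dict with "fx", "fy", "cx", "cy" (pixels), "distortion" ([k1, k2, p1, p2, k3] as OpenCV has them; the pictures are not rectified), "cam_to_world" (4x4, takes a point from camera to world coordinates). Camera axes: x right, y down, z forward; pixel columns grow to the right and rows downward; lengths in mm; the calibration is good to about 2 mm. A picture is of the moment at which its call begins. camera_model takes no time and is no camera call.
- arm.job_done(): hands the job in; it is judged then, once.
Trained networks look in the newest picture that a camera, given by its name, has taken for a name from the list of things; names that differ only in an ending like _2 or _b are one class to them, and where a whole thing is asked for, a point or a joint stands for the part that bears it (a point fixed in the world has none). Each returns a list of dicts, best first, with "score" (0 to 1); they miss things now and then, are a little off and sometimes report something else, mostly with a low value. They report only what shows in the picture. A call takes as long as a camera call. They do not tell look-alikes from the thing itself.
- arm.boxes_of(camera, thing): "rect" ([left, top, width, height] in pixels, round what is visible of it).
The state is a dict: "clock": time; "joints": joint angles; "joint_vel": joint speeds; "joint_efforts": joint torques, N m; "position": TCP position; "ee_rot": TCP orientation; "contact_force": force on the tool from outside, world axes, zero at the start; "wrist_torque": the same for the moment, N m; "gripper_width": finger opening in mm; "grasp_force": force on a finger pad.
Only numpy, scipy, OpenCV 4.12 (cv2) and the standard library are available. Lean on these libraries where they do the work, as an engineer would, in place of code of your own. Each camera call takes 0.05 s, during which the arm holds its last target. There are 200 camera calls.

## Working session

There is one attempt and no reset: what is moved stays moved. The work goes in short steps, Python scripts to look and compute and a tool call to move; the robot and the scene stay as the last step left them, time stands still between calls to the robot, and variables do not carry over. Pictures are saved under pics/ and viewed, at most 14 in all, crops included, and the job is handed in when it is done.

Besides the shell and the picture viewer there is one more tool, called after ">>>" as name(argument=value, ...), one argument or row to a line, values as JSON. send_rows: Moves the arm, as the interface text tells. Its arguments: {"type":"object","properties":{"targets":{"type":"array"}},"required":["targets"]}

```bash
mkdir -p pics; cat > h.py <<'E'
import numpy as np, cv2, json
from bench import arm
from scipy.spatial.transform import Rotation as R
def snap(n,f=None):
    im,d=arm.get_image(n)
    if f: cv2.imwrite('pics/'+f,im[:,:,::-1])
    return im,d
def ray(n,u,v):
    m=arm.camera_model(n)
    K=np.array([[m['fx'],0,m['cx']],[0,m['fy'],m['cy']],[0,0,1]])
    p=cv2.undistortPoints(np.array([[[u,v]]],float),K,np.array(m['distortion'],float))[0,0]
    T=np.array(m['cam_to_world']); return T[:3,3],T[:3,:3]@np.array([p[0],p[1],1.]),T
def at_z(n,u,v,z):
    o,r,_=ray(n,u,v); return o+r*(z-o[2])/r[2]
def at_d(n,u,v,d):
    o,r,_=ray(n,u,v); return o+r*d
def proj(n,P):
    m=arm.camera_model(n)
    K=np.array([[m['fx'],0,m['cx']],[0,m['fy'],m['cy']],[0,0,1]])
    Ti=np.linalg.inv(np.array(m['cam_to_world']))
    P=np.atleast_2d(np.array(P,float))
    return cv2.projectPoints(P,cv2.Rodrigues(Ti[:3,:3])[0],Ti[:3,3],K,np.array(m['distortion'],float))[0][:,0]
def cloud(n,d):
    m=arm.camera_model(n); h,w=d.shape
    K=np.array([[m['fx'],0,m['cx']],[0,m['fy'],m['cy']],[0,0,1]])
    v,u=np.mgrid[:h,:w]; p=cv2.undistortPoints(np.stack([u,v],-1).reshape(-1,1,2).astype(float),K,np.array(m['distortion'],float))[:,0]
    T=np.array(m['cam_to_world']); c=np.c_[p,np.ones(len(p))]*d.reshape(-1,1)
    return (c@T[:3,:3].T+T[:3,3]).reshape(h,w,3)
def st():
    s=arm.read_state(); print('t',round(s['clock'],2),'p',np.round(s['position'],1),'q',np.round(s['ee_rot'],4),'F',np.round(s['contact_force'],1),'w',round(s['gripper_width'],1),'g',round(s['grasp_force'],1)); return s
def delta(P):  # tool-axes shift in cm to go to world P
    s=arm.read_state(); return np.round(R.from_quat(s['ee_rot']).as_matrix().T@(np.array(P)-s['position'])/10,2)
E
python3 - <<'E'
from h import *
s=st(); print(R.from_quat(s['ee_rot']).as_matrix().round(3))
for n in('scene','top'):
    im,d=snap(n,n+'0.png'); m=arm.camera_model(n); print(n,m['fx'],np.round(m['cam_to_world'],2).tolist())
    for t in['column','rod','mat','box','power','sw1','tin1','tin2','tin3','tin4','cake1','jar','spool','sample']:
        for b in arm.boxes_of(n,t):
            if b['score']<.3: continue
            r=b['rect']; u,v=r[0]+r[2]/2,r[1]+r[3]/2
            dd=d[int(min(v,479)),int(min(u,639))]
            print(t,round(b['score'],2),np.round(r),np.round(at_d(n,u,v,dd)))
E
```

```text
t 0.0 p [ 182.  -597.2  198.6] q [-1.472e-01  9.891e-01  1.100e-03 -2.000e-04] F [ 0.6 -0.4  0.9] w 85.9 g 0.0
[[-0.957 -0.291 -0.001]
 [-0.291  0.957  0.002]
 [ 0.     0.002 -1.   ]]
scene 458.1802820701306 [[-0.57, 0.66, -0.49, 966.08], [0.82, 0.46, -0.33, 234.65], [0.01, -0.59, -0.81, 796.53], [0.0, 0.0, 0.0, 1.0]]
column 0.9 [278. 241.  65.  95.] [644.  13. 120.]
rod 0.71 [362. 200.  26.  56.] [445.  29.  89.]
rod 0.64 [158. 244.  44.  52.] [ 732. -218.   84.]
mat 0.9 [350. 237.  47.  38.] [454.  41.  11.]
mat 0.61 [317. 176.  28.  27.] [ 367. -122.   36.]
box 0.57 [165. 168. 104.  94.] [ 610. -229.  115.]
box 0.53 [367. 198.  22.  57.] [448.  36. 100.]
power 0.54 [212. 204.  20.  14.] [ 602. -220.  124.]
tin1 0.94 [444. 283.  22.  25.] [458. 221.  33.]
tin1 0.94 [415. 253.  24.  24.] [425. 146.  32.]
tin1 0.8 [483. 311.  27.  28.] [471. 317.  32.]
tin1 0.77 [469. 373.  26.  29.] [596. 341.  31.]
tin1 0.62 [431. 360.  25.  25.] [610. 271.  31.]
tin2 0.94 [444. 283.  22.  25.] [458. 221.  33.]
tin2 0.94 [415. 253.  24.  24.] [425. 146.  32.]
tin2 0.8 [483. 311.  27.  28.] [471. 31
[... 2165 characters left out ...]
2.]
tin3 0.55 [289. 189.  63.  65.] [592.  -5. 170.]
tin3 0.53 [243. 304.  18.  16.] [419. 137.  30.]
tin4 0.79 [156. 224.  22.  22.] [579. 333.  29.]
tin4 0.74 [191. 218.  19.  20.] [597. 260.  30.]
tin4 0.66 [166. 279.  21.  20.] [462. 303.  32.]
tin4 0.55 [289. 189.  63.  65.] [592.  -5. 170.]
tin4 0.53 [243. 304.  18.  16.] [419. 137.  30.]
cake1 0.9 [300. 142.  30.  32.] [757.  15.  47.]
cake1 0.75 [341. 171.  36.  33.] [695. -85.  45.]
cake1 0.56 [247. 159.  31.  33.] [717. 129.  38.]
jar 0.64 [416. 161.  36.  40.] [ 702. -239.   89.]
spool 0.66 [366. 336.  27.  31.] [ 343. -136.   35.]
spool 0.61 [291. 190.  61.  66.] [590.  -7. 170.]
sample 0.64 [253. 253.  26.  24.] [521. 111.  30.]
```

View pics/scene0.png

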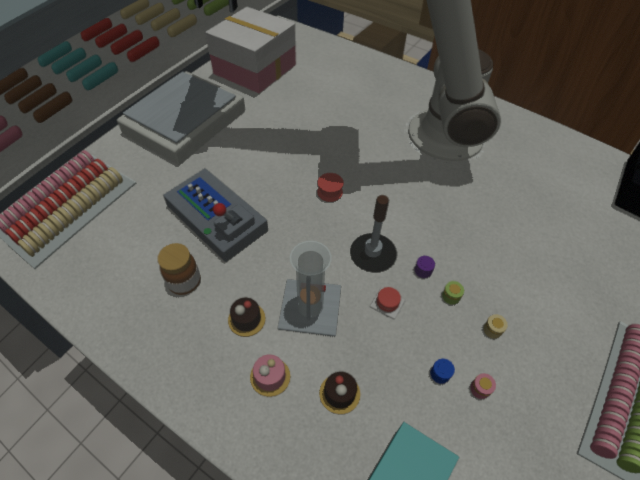

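View pics/top0.png

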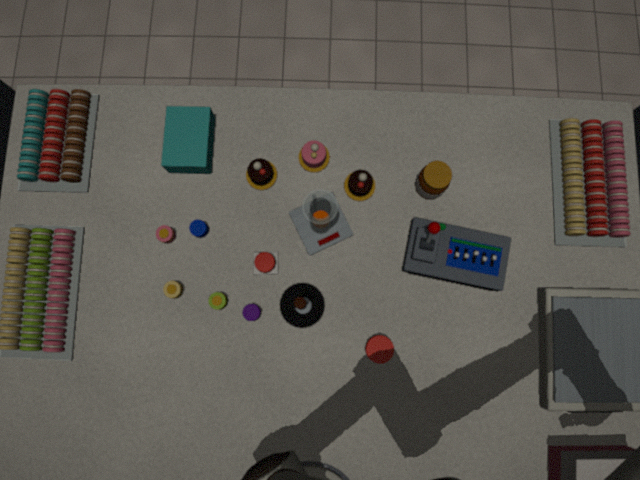

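The pink, green and cream tins are at scene pixels (484,385), (454,292) and (497,325), and at top pixels (165,234), (218,300) and (173,289). Purple at (425,266) and blue at (443,371) are the decoys. I see no mint tin. The column is at (310,290), the rod on its mat at (376,240), and the box at (216,212) with its lever leaning on. Next I'll measure precisely, since the two cameras differ by about 15 mm.

```bash
python3 - <<'E'
from h import *
from scipy.ndimage import label
out={}
for n in('scene','top'):
    im,d=snap(n); C=cloud(n,d); np.savez(f'{n}.npz',im=im,d=d,C=C)
    ok=(d>0); t=ok&(abs(C[...,2])<8)&(C[...,0]>300)&(C[...,0]<800)&(abs(C[...,1])<350)
    A=np.c_[C[t][:,:2],np.ones(t.sum())]; print(n,'table plane',np.linalg.lstsq(A,C[t][:,2],rcond=None)[0].round(4))
    def seg(name,zlo,zhi,x0,x1,y0,y1):
        m=ok&(C[...,2]>zlo)&(C[...,2]<zhi)&(C[...,0]>x0)&(C[...,0]<x1)&(C[...,1]>y0)&(C[...,1]<y1)
        p=C[m]; 
        if len(p)<5: print(name,'none');return
        (c,r)=cv2.minEnclosingCircle(p[:,:2].astype(np.float32)); rr=cv2.minAreaRect(p[:,:2].astype(np.float32))
        print(name,len(p),'mean',p.mean(0).round(1),'circ',np.round(c,1),round(r,1),'rect',np.round(rr[0],1),np.round(rr[1],1),round(rr[2],1))
    for nm,x,y in[('pink',588,337),('green',448,216),('cream',466,310),('purple',422,142),('blue',603,265)]: seg(nm,25,37,x-33,x+33,y-33,y+33)
    seg('rodtop',158,175,400,480,-20,80)
    seg('mouth',168,184,540,680,-60,60)
    seg('base',5,12,520,720,-100,90)
    seg('boxdeck',34,46,440,700,-420,-130)
    seg('lever',85,140,480,700,-420,-130)
    seg('sample',22,36,500,570,80,150); seg('mat',2.5,9,370,500,-40,90)
    x0,y0,w,h=((150,155,130,110) if n=='scene' else (395,205,125,95))
    cv2.imwrite(f'pics/box_{n}.png',cv2.resize(im[y0:y0+h,x0:x0+w,::-1],None,fx=6,fy=6,interpolation=cv2.INTER_CUBIC)[:600,:800])
E
```

```text
scene table plane [-7.0000e-04 -5.0000e-04  1.7028e+00]
pink 384 mean [587.6 341.5  30.7] circ [586.1 341.2] 20.0 rect [585.5 341.8] [37.  38.3] 89.7
green 285 mean [444.7 215.6  31.2] circ [443.6 214.9] 20.2 rect [443.1 216.1] [39.5 36.5] 19.5
cream 319 mean [465.9 315.2  30.5] circ [464.5 316. ] 20.2 rect [464.2 315.6] [37.3 38.7] 76.7
purple 258 mean [423.  141.3  30.5] circ [421.4 140.2] 20.1 rect [421.3 140.8] [38.6 37. ] 28.3
blue 359 mean [602.6 268.4  30.8] circ [601.5 268.6] 19.5 rect [601.2 268.6] [37.1 36.8] 48.2
rodtop 142 mean [442.2  32.2 167.9] circ [439.6  31.3] 12.1 rect [440.8  31.4] [21.8 22.4] 41.9
mouth 606 mean [617.8  -5.2 173.9] circ [622.8  -1.8] 34.9 rect [621.6  -1.9] [67.6 67. ] 36.0
base 2011 mean [633.7   3.4   8.6] circ [638.9   1.6] 99.9 rect [ 6.262e+02 -2.000e-01] [173.3 167.6] 5.5
boxdeck 3266 mean [ 564.8 -305.8   41.4] circ [ 589.8 -305.3] 138.8 rect [ 589.  -307.2] [222.8 181.8] 79.0
lever 239 mean [ 629.1 -234.   110. ] circ [ 639. -246.] 62.9 rect [ 642.4 -232.7] [ 40.9 125.6] 75.3
sample 398 mean [532.5 118.4  30.2] circ [530.7 118.2] 23.3 rec
[... 633 characters left out ...]
5.7] 89.6
rodtop 125 mean [436.2  28.5 167.7] circ [436.4  28.6] 11.9 rect [436.7  28.9] [22.6 21.1] 47.1
mouth 433 mean [622.1  -3.1 172.5] circ [620.3  -3.3] 34.4 rect [619.8  -4.2] [67.3 67. ] 1.9
base 1050 mean [605.1  -5.    7.5] circ [603.   -4.3] 124.9 rect [616.   -4.6] [184.7 194.4] 88.6
boxdeck 4466 mean [ 554.3 -313.3   39. ] circ [ 589.5 -306.1] 141.3 rect [ 590.1 -308.2] [221.8 188.5] 79.4
lever 254 mean [ 631.1 -236.9  106.4] circ [ 638.3 -247.5] 65.1 rect [ 638.1 -244.6] [ 44.9 125.1] 87.2
sample 347 mean [526.6 115.5  28.5] circ [527.  115.8] 23.0 rect [527.1 115.8] [44.3 44.3] 29.1
mat 883 mean [433.2  30.4   4.3] circ [433.6  26.1] 87.0 rect [434.2  23.3] [128.  128.8] 89.1
```

View pics/box_scene.png

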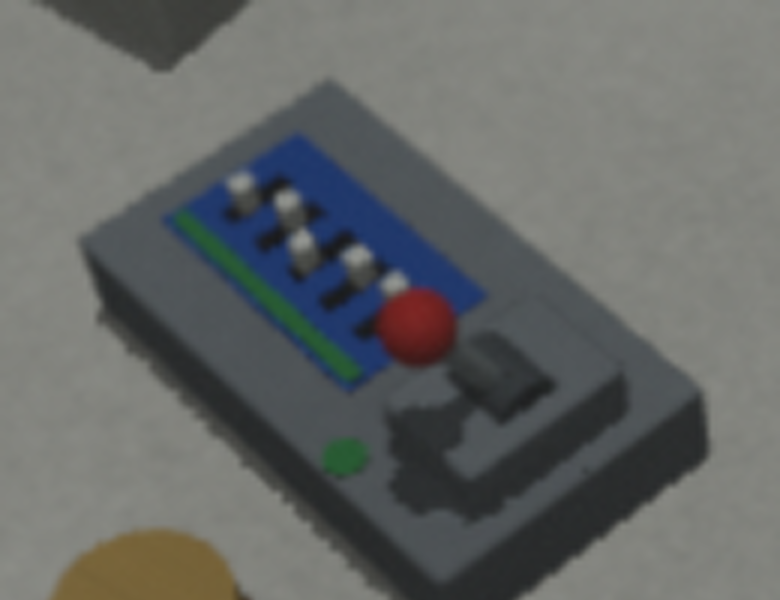

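View pics/box_top.png

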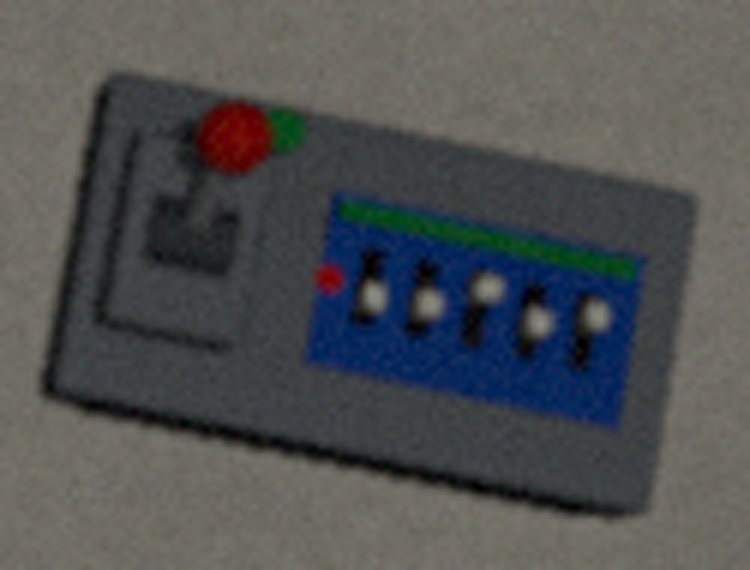

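Switches read off, off, on, off, on; I'll push all five to be safe. The decoys are confirmed. Next is the box pose.

```bash
cat >> h.py <<'E'
def boxpose(verbose=1):
    from scipy.ndimage import label
    P=[]
    for n in('scene','top'):
        z=np.load(n+'.npz'); C=z['C']; m=(abs(C[...,2]-40)<5)&(C[...,0]>440)&(C[...,0]<700)&(C[...,1]>-420)&(C[...,1]<-130)
        m=cv2.morphologyEx(m.astype(np.uint8),cv2.MORPH_OPEN,np.ones((3,3)))
        l,k=label(m); b=np.argmax(np.bincount(l.ravel())[1:])+1
        rr=cv2.minAreaRect(C[l==b][:,:2].astype(np.float32)); 
        if verbose: print(n,rr)
        P.append(rr)
    return P
B0=None
E
python3 - <<'E'
from h import *
boxpose()
for n in('scene','top'):
    z=np.load(n+'.npz'); im=z['im'].astype(int); C=z['C']
    m=(im[...,0]>90)&(im[...,1]<60)&(im[...,2]<60)&(C[...,0]>540)&(C[...,0]<700)&(C[...,1]>-320)&(C[...,1]<-190)
    p=C[m&(C[...,2]>95)]; print(n,'knob',p.mean(0).round(1),np.median(p,0).round(1),len(p))
st()
E
```

```text
scene ((559.156005859375, -301.2278747558594), (222.441650390625, 122.03620147705078), 79.708251953125)
top ((557.148681640625, -302.13226318359375), (221.03053283691406, 120.38297271728516), 79.96714782714844)
scene knob [ 601.1 -229.5  127.1] [ 600.9 -228.9  127.6] 75
top knob [ 596.3 -232.7  125.6] [ 596.4 -232.1  125.5] 57
t 1.6 p [ 182.2 -597.8  199.7] q [-0.1474  0.9891  0.     -0.    ] F [-0.3  0.  -0.3] w 85.3 g 0.0
```

>>> send_rows(
  targets=[
    {"gripper": 1,"az": 6.8},
    {"gripper": 1,"az": 6.8},
    {"gripper": 1,"az": 6.8},
    {"gripper": 1,"az": 6.7},
    {"gripper": 1,"x": -2.5,"y": 2.88},
  ],
)

```text
$.targets[0]: bad value
```

>>> send_rows(
  targets=[
    {"gripper": 1,"x": -2.53,"y": 2.88},
    {"gripper": 1,"x": -2.53,"y": 2.88},
    {"gripper": 1,"x": -2.53,"y": 2.88},
    {"gripper": 1,"x": -2.53,"y": 2.88},
    {"gripper": 1,"x": -2.53,"y": 2.88},
  ],
)

```text
$.targets[0]: bad value
```

>>> send_rows(
  targets=[
    {"gripper": 1,"x": -2.53,"y": 2.88},
    {"gripper": 1,"x": -2.53,"y": 2.88},
    {"gripper": 1,"x": -2.53,"y": 2.88},
    {"gripper": 1,"x": -2.53,"y": 2.88},
    {"gripper": 1,"x": -2.53,"y": 2.88},
  ],
)

```text
$.targets[0]: bad value
```

>>> send_rows(
  targets=[
    {"gripper": 1,"x": -2.53,"y": 2.88},
    {"gripper": 1,"x": -2.53,"y": 2.88},
    {"gripper": 1,"x": -2.53,"y": 2.88},
    {"gripper": 1,"x": -2.53,"y": 2.88},
    {"gripper": 1},
  ],
)

```text
$.targets[0]: bad value
```

```bash
cat >> h.py <<'E'
BC=np.array([558,-301.7,0.]); BR=R.from_euler('z',-10.2,degrees=True).as_matrix()
def bw(x,y,z): return BC+BR@np.array([x,y,z])
def inbox(p): return np.round(BR.T@(np.array(p)-BC),1)
E
python3 - <<'E'
from h import *
s=st(); print(inbox(s['position'])); print(delta(bw(63,75,200)), R.from_quat(s['ee_rot']).as_matrix().round(3).tolist())
im,d=snap('scene','s1.png'); C=cloud('scene',d)
p=s['position']
for n in('scene','top'):
    im,d=snap(n); C=cloud(n,d); print(n,proj(n,[p])[0].round(1))
    m=(abs(C[...,2]-p[2]-12)<10)&(np.hypot(C[...,0]-p[0],C[...,1]-p[1])<40); q=C[m]; print(len(q),q.mean(0).round(1),q.min(0).round(1),q.max(0).round(1)) if len(q) else 0
E
```

```text
t 1.6 p [ 182.2 -597.8  199.7] q [-0.1474  0.9891  0.     -0.    ] F [-0.3  0.  -0.3] w 85.3 g 0.0
[-317.4 -358.   199.7]
[-5.361e+01  2.117e+01 -3.000e-02] [[-0.957, -0.292, -0.0], [-0.292, 0.957, 0.0], [0.0, 0.0, -1.0]]
scene [217.8  24.9]
top [639.4 450.7]
```

All keys are probably required.

>>> send_rows(
  targets=[
    {"gripper": 1,"x": 0,"y": 0,"z": 0,"ax": 0,"ay": 0,"az": 6.8},
    {"gripper": 1,"x": 0,"y": 0,"z": 0,"ax": 0,"ay": 0,"az": 6.8},
    {"gripper": 1,"x": 0,"y": 0,"z": 0,"ax": 0,"ay": 0,"az": 6.8},
    {"gripper": 1,"x": 0,"y": 0,"z": 0,"ax": 0,"ay": 0,"az": 6.7},
    {"gripper": 1,"x": -2.5,"y": 2.88,"z": 0,"ax": 0,"ay": 0,"az": 0},
  ],
)

```text
clock: 2.17
position: [208.9, -576.2, 199.2]
ee_rot: [0.094, 0.996, -0.0, -0.001]
contact_force: [1.3, -0.1, 0.5]
gripper_width: 26.2
grasp_force: 0.0
```

>>> send_rows(
  targets=[
    {"gripper": 1,"x": -2.53,"y": 2.88,"z": 0,"ax": 0,"ay": 0,"az": 0},
    {"gripper": 1,"x": -2.53,"y": 2.88,"z": 0,"ax": 0,"ay": 0,"az": 0},
    {"gripper": 1,"x": -2.53,"y": 2.88,"z": 0,"ax": 0,"ay": 0,"az": 0},
    {"gripper": 1,"x": -2.53,"y": 2.88,"z": 0,"ax": 0,"ay": 0,"az": 0},
    {"gripper": 1,"x": -2.53,"y": 2.88,"z": 0,"ax": 0,"ay": 0,"az": 0},
  ],
)

```text
clock: 2.58
position: [363.0, -453.2, 200.0]
ee_rot: [0.089, 0.996, -0.0, 0.0]
contact_force: [0.7, 0.2, -0.1]
gripper_width: 0.3
grasp_force: 0.0
```

>>> send_rows(
  targets=[
    {"gripper": 1,"x": -2.53,"y": 2.88,"z": 0,"ax": 0,"ay": 0,"az": 0},
    {"gripper": 1,"x": -2.53,"y": 2.88,"z": 0,"ax": 0,"ay": 0,"az": 0},
    {"gripper": 1,"x": -2.53,"y": 2.88,"z": 0,"ax": 0,"ay": 0,"az": 0},
    {"gripper": 1,"x": -2.53,"y": 2.88,"z": 0,"ax": 0,"ay": 0,"az": 0},
    {"gripper": 1,"x": -2.53,"y": 2.88,"z": 0,"ax": 0,"ay": 0,"az": 0},
  ],
)

```text
clock: 3.0
position: [513.0, -333.5, 200.0]
ee_rot: [0.088, 0.996, -0.0, 0.0]
contact_force: [0.1, -0.3, 0.4]
gripper_width: -0.2
grasp_force: 0.0
```

>>> send_rows(
  targets=[
    {"gripper": 1,"x": -2.53,"y": 2.88,"z": 0,"ax": 0,"ay": 0,"az": 0},
    {"gripper": 1,"x": -2.53,"y": 2.88,"z": 0,"ax": 0,"ay": 0,"az": 0},
    {"gripper": 1,"x": -2.53,"y": 2.88,"z": 0,"ax": 0,"ay": 0,"az": 0},
    {"gripper": 1,"x": -2.53,"y": 2.88,"z": 0,"ax": 0,"ay": 0,"az": 0},
    {"gripper": 1,"x": 0,"y": 0,"z": 0,"ax": 0,"ay": 0,"az": 0},
  ],
)

```text
clock: 3.42
position: [636.2, -235.1, 198.4]
ee_rot: [0.086, 0.996, 0.0, 0.001]
contact_force: [-0.2, -1.3, -0.4]
gripper_width: -0.0
grasp_force: 0.0
```

```bash
python3 - <<'E'
from h import *
s=st(); print(inbox(s['position'])); print(delta(bw(63,75,200)), R.from_quat(s['ee_rot']).as_matrix().round(3).tolist())
p=s['position']
for n in('scene','top'):
    im,d=snap(n,'c_'+n+'.png'); C=cloud(n,d); print(n,proj(n,[p])[0].round(1))
    m=(abs(C[...,2]-p[2]-12)<10)&(np.hypot(C[...,0]-p[0],C[...,1]-p[1])<40); q=C[m]; print(len(q),q.mean(0).round(1),q.min(0).round(1),q.max(0).round(1)) if len(q) else 0
E
```

```text
t 3.42 p [ 636.2 -235.1  198.4] q [8.560e-02 9.963e-01 2.000e-04 6.000e-04] F [-0.2 -1.3 -0.4] w -0.0 g 0.0
[ 65.2  79.4 198.4]
[ 0.22 -0.44 -0.16] [[-0.985, 0.171, 0.001], [0.171, 0.985, 0.0], [-0.001, 0.0, -1.0]]
scene [197.  192.3]
top [443.6 199.4]
```

>>> send_rows(
  targets=[
    {"gripper": 1,"x": 0.2,"y": -0.4,"z": 3.2,"ax": 0,"ay": 0,"az": 0},
    {"gripper": 1,"x": 0,"y": 0,"z": 3.2,"ax": 0,"ay": 0,"az": 0},
    {"gripper": 1,"x": 0,"y": 0,"z": 2.9,"ax": 0,"ay": 0,"az": 0},
    {"gripper": 1,"x": 0,"y": 0,"z": 0,"ax": 0,"ay": 0,"az": 0},
    {"gripper": 1,"x": 0.5,"y": 0,"z": 0,"ax": 0,"ay": 0,"az": 0},
  ],
)

```text
clock: 3.93
position: [622.9, -243.3, 105.7]
ee_rot: [0.089, 0.996, -0.0, -0.002]
contact_force: [0.8, 0.5, -0.3]
gripper_width: -0.1
grasp_force: 0.0
```

>>> send_rows(
  targets=[
    {"gripper": 1,"x": 1.0,"y": 0,"z": 0,"ax": 0,"ay": 0,"az": 0},
    {"gripper": 1,"x": 1.0,"y": 0,"z": 0,"ax": 0,"ay": 0,"az": 0},
    {"gripper": 1,"x": 1.0,"y": 0,"z": 0,"ax": 0,"ay": 0,"az": 0},
    {"gripper": 1,"x": 1.0,"y": 0,"z": 0,"ax": 0,"ay": 0,"az": 0},
    {"gripper": 1,"x": 1.0,"y": 0,"z": 0,"ax": 0,"ay": 0,"az": 0},
  ],
)

```text
clock: 4.35
position: [575.6, -234.3, 110.4]
ee_rot: [0.089, 0.996, -0.001, 0.003]
contact_force: [0.1, -0.8, -0.2]
gripper_width: 0.1
grasp_force: 0.0
```

>>> send_rows(
  targets=[
    {"gripper": 1,"x": 0.5,"y": 0,"z": 0,"ax": 0,"ay": 0,"az": 0},
    {"gripper": 1,"x": 0.3,"y": 0,"z": 0,"ax": 0,"ay": 0,"az": 0},
    {"gripper": 1,"x": 0.2,"y": 0,"z": 0,"ax": 0,"ay": 0,"az": 0},
    {"gripper": 1,"x": 0.2,"y": 0,"z": 0,"ax": 0,"ay": 0,"az": 0},
    {"gripper": 1,"x": 0,"y": 0,"z": 0,"ax": 0,"ay": 0,"az": 0},
  ],
)

```text
clock: 4.77
position: [563.2, -231.3, 107.2]
ee_rot: [0.088, 0.996, -0.0, 0.0]
contact_force: [-0.8, -0.8, 0.4]
gripper_width: 0.0
grasp_force: 0.0
```

```bash
python3 - <<'E'
from h import *
s=st(); print(inbox(s['position']))
im,d=snap('scene'); cv2.imwrite('pics/lev1.png',cv2.resize(im[150:270,140:300,::-1],None,fx=4,fy=4))
E
```

```text
t 4.77 p [ 563.2 -231.3  107.2] q [ 8.850e-02  9.961e-01 -1.000e-04  4.000e-04] F [-0.8 -0.8  0.4] w 0.0 g 0.0
[ -7.4  70.2 107.2]
```

View pics/lev1.png

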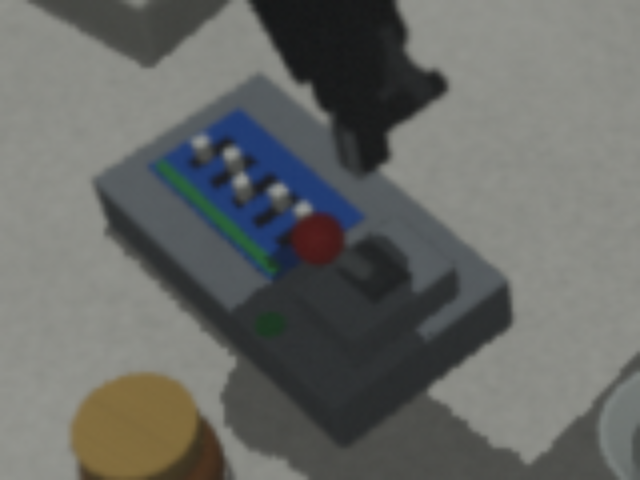

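The lever is still on: the knob sits at about (219,210) and the fingertip at about (231,191). The finger went past without touching it. I'll compare where the tip really is with the reported TCP.

```bash
python3 - <<'E'
from h import *
s=st(); p=np.array(s['position'])
for n in('scene','top'):
    im,d=snap(n); C=cloud(n,d); print(n,'TCP px',proj(n,[p,p+[0,0,50]]).round(1).tolist())
    g=im.max(-1)<45
    m=g&(C[...,2]>95)&(C[...,2]<260)&(C[...,0]>450)&(C[...,0]<750)&(C[...,1]>-420)&(C[...,1]<-150); 
    for lo in range(95,260,15):
        q=C[m&(C[...,2]>=lo)&(C[...,2]<lo+15)]
        if len(q)>4: print(lo,len(q),q.mean(0).round(1),q.min(0).round(0),q.max(0).round(0))
    u,v=proj(n,[p])[0]; u,v=int(u),int(v)
    cv2.imwrite(f'pics/t_{n}.png',cv2.resize(im[v-60:v+60,u-80:u+80,::-1],None,fx=4,fy=4))
a=cv2.imread('pics/t_scene.png');b=cv2.imread('pics/t_top.png')
cv2.imwrite('pics/tt.png',cv2.resize(np.vstack([a,b]),(400,600)))
E
```

```text
t 4.82 p [ 563.3 -231.3  107. ] q [ 8.850e-02  9.961e-01 -1.000e-04  2.000e-04] F [ 0.  -0.1 -0.1] w -0.1 g 0.0
scene TCP px [[232.4, 201.5], [228.9, 184.3]]
140 19 [ 567.9 -219.3  152.8] [ 561. -233.  148.] [ 574. -216.  155.]
155 33 [ 568.2 -219.9  161.8] [ 560. -234.  155.] [ 573. -215.  169.]
170 26 [ 573.2 -226.6  178.6] [ 570. -239.  171.] [ 577. -217.  185.]
185 109 [ 571.8 -221.3  192.9] [ 555. -264.  185.] [ 583. -193.  200.]
200 134 [ 573.9 -226.2  208.2] [ 555. -273.  200.] [ 583. -186.  215.]
215 148 [ 577.9 -217.6  222.9] [ 563. -292.  215.] [ 587. -169.  230.]
230 249 [ 577.2 -200.3  236.3] [ 564. -289.  230.] [ 586. -167.  245.]
245 143 [ 575.6 -199.6  251.5] [ 563. -225.  245.] [ 586. -187.  260.]
top TCP px [[431.8, 244.8], [437.0, 241.1]]
140 12 [ 552.8 -224.1  147.5] [ 550. -234.  142.] [ 558. -216.  153.]
155 9 [ 554.7 -220.2  159.2] [ 551. -226.  156.] [ 561. -215.  167.]
170 7 [ 553.6 -216.   180. ] [ 550. -220.  171.] [ 557. -213.  183.]
185 34 [ 557.7 -203.   192.8] [ 554. -211.  186.] [ 565. -191.  200.]
200 37 [ 557.9 -193.1  207.8] [ 547. -213.  201.] [ 565. -177.  215.]
215 63 [ 560.2 -188.   225.9] [ 538. -285.  218.] [ 569. -168.  230.]
230 39 [ 560.2 -192.7  234.7] [ 541. -286.  230.] [ 568. -170.  245.]
245 17 [ 559.4 -191.5  251.6] [ 557. -195.  245.] [ 563. -187.  257.]
```

View pics/tt.png

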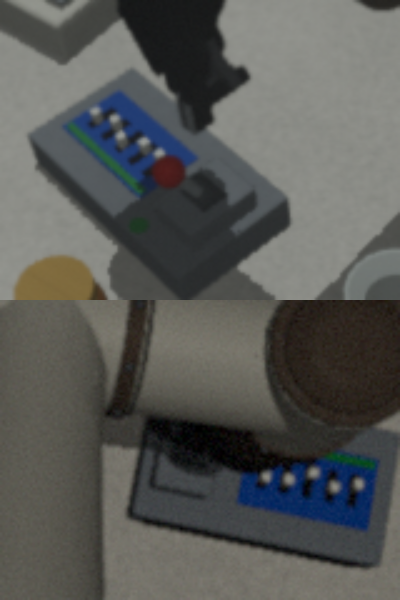

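The fingertip appears 20 mm or more above the reported TCP, so it passed over the knob. I'll touch the deck behind the lever to calibrate z.

>>> send_rows(
  targets=[
    {"gripper": 1,"x": 0,"y": 0.4,"z": -3.5,"ax": 0,"ay": 0,"az": 0},
    {"gripper": 1,"x": -2.4,"y": 0,"z": 0,"ax": 0,"ay": 0,"az": 0},
    {"gripper": 1,"x": -2.4,"y": 0,"z": 0,"ax": 0,"ay": 0,"az": 0},
    {"gripper": 1,"x": -2.4,"y": 0,"z": 0,"ax": 0,"ay": 0,"az": 0},
    {"gripper": 1,"x": 0,"y": 0,"z": 2.8,"ax": 0,"ay": 0,"az": 0},
  ],
)

```text
clock: 5.33
position: [642.8, -241.9, 119.2]
ee_rot: [0.087, 0.996, -0.002, 0.008]
contact_force: [1.5, -0.6, 0.3]
gripper_width: -0.3
grasp_force: 0.0
```

>>> send_rows(
  targets=[
    {"gripper": 1,"x": 0,"y": 0,"z": 2.5,"ax": 0,"ay": 0,"az": 0},
    {"gripper": 1,"x": 0,"y": 0,"z": 2.0,"ax": 0,"ay": 0,"az": 0},
    {"gripper": 1,"x": 0,"y": 0,"z": 1.0,"ax": 0,"ay": 0,"az": 0},
    {"gripper": 1,"x": 0,"y": 0,"z": 0.5,"ax": 0,"ay": 0,"az": 0},
    {"gripper": 1,"x": 0,"y": 0,"z": 0,"ax": 0,"ay": 0,"az": 0},
  ],
)

```text
clock: 5.75
position: [634.3, -239.9, 52.7]
ee_rot: [0.088, 0.996, -0.0, -0.001]
contact_force: [-0.4, 0.2, -0.0]
gripper_width: 0.1
grasp_force: 0.0
```

```bash
python3 - <<'E'
from h import *
s=st(); print(inbox(s['position']))
im,d=snap('scene'); cv2.imwrite('pics/lev2.png',cv2.resize(im[150:270,140:300,::-1],None,fx=4,fy=4))
E
```

```text
t 5.75 p [ 634.3 -239.9   52.7] q [ 8.840e-02  9.961e-01 -1.000e-04 -9.000e-04] F [-0.4  0.2 -0. ] w 0.1 g 0.0
[64.2 74.3 52.7]
```

View pics/lev2.png

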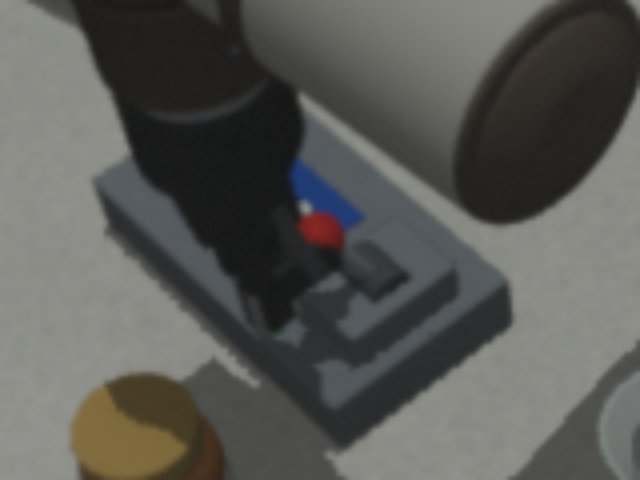

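>>> send_rows(
  targets=[
    {"gripper": 1,"x": 0,"y": 0,"z": 0.4,"ax": 0,"ay": 0,"az": 0},
    {"gripper": 1,"x": 0,"y": 0,"z": 0.4,"ax": 0,"ay": 0,"az": 0},
    {"gripper": 1,"x": 0,"y": 0,"z": 0,"ax": 0,"ay": 0,"az": 0},
  ],
)

```text
clock: 6.05
position: [634.5, -239.9, 45.8]
ee_rot: [0.089, 0.996, 0.0, 0.0]
contact_force: [-0.3, 1.1, -0.3]
gripper_width: 0.1
grasp_force: 0.0
```

>>> send_rows(
  targets=[
    {"gripper": 1,"x": 0,"y": 0,"z": 0.3,"ax": 0,"ay": 0,"az": 0},
    {"gripper": 1,"x": 0,"y": 0,"z": 0,"ax": 0,"ay": 0,"az": 0},
  ],
)

```text
clock: 6.22
position: [634.4, -239.9, 42.6]
ee_rot: [0.089, 0.996, 0.0, -0.0]
contact_force: [0.5, -0.0, -0.3]
gripper_width: 0.1
grasp_force: 0.0
```

>>> send_rows(
  targets=[
    {"gripper": 1,"x": 0,"y": 0,"z": 0.2,"ax": 0,"ay": 0,"az": 0},
    {"gripper": 1,"x": 0,"y": 0,"z": 0,"ax": 0,"ay": 0,"az": 0},
  ],
)

```text
clock: 6.38
position: [634.4, -239.9, 40.5]
ee_rot: [0.089, 0.996, 0.0, -0.0]
contact_force: [-0.2, -0.2, 0.4]
gripper_width: 0.3
grasp_force: 0.0
```

```bash
python3 - <<'E'
from h import *
s=st(); print(inbox(s['position'])); print(proj('scene',[s['position']]))
E
```

```text
t 6.38 p [ 634.4 -239.9   40.5] q [ 8.850e-02  9.961e-01  0.000e+00 -2.000e-04] F [-0.2 -0.2  0.4] w 0.3 g 0.0
[64.3 74.3 40.5]
[[210.85655323 242.82070695]]
```

>>> send_rows(
  targets=[
    {"gripper": 1,"x": 0,"y": 0,"z": 0.3,"ax": 0,"ay": 0,"az": 0},
    {"gripper": 1,"x": 0,"y": 0,"z": 0,"ax": 0,"ay": 0,"az": 0},
  ],
)

```text
clock: 6.55
position: [634.3, -239.9, 37.2]
ee_rot: [0.089, 0.996, 0.0, -0.0]
contact_force: [-0.7, -0.6, 0.1]
gripper_width: 0.1
grasp_force: 0.0
```

>>> send_rows(
  targets=[
    {"gripper": 1,"x": 0,"y": 0,"z": 0.3,"ax": 0,"ay": 0,"az": 0},
    {"gripper": 1,"x": 0,"y": 0,"z": 0,"ax": 0,"ay": 0,"az": 0},
  ],
)

```text
clock: 6.72
position: [634.2, -239.9, 34.1]
ee_rot: [0.089, 0.996, 0.0, -0.0]
contact_force: [0.2, -0.4, -0.8]
gripper_width: 0.1
grasp_force: 0.0
```

```bash
python3 - <<'E'
from h import *
s=st(); print(inbox(s['position'])); print(proj('scene',[s['position']]))
im,d=snap('scene'); cv2.imwrite('pics/lev3.png',cv2.resize(im[180:270,160:280,::-1],None,fx=6,fy=6,interpolation=cv2.INTER_CUBIC))
E
```

```text
t 6.72 p [ 634.2 -239.9   34.1] q [ 8.860e-02  9.961e-01  1.000e-04 -5.000e-04] F [ 0.2 -0.4 -0.8] w 0.1 g 0.0
[64.  74.3 34.1]
[[211.48341978 244.57762637]]
```

View pics/lev3.png

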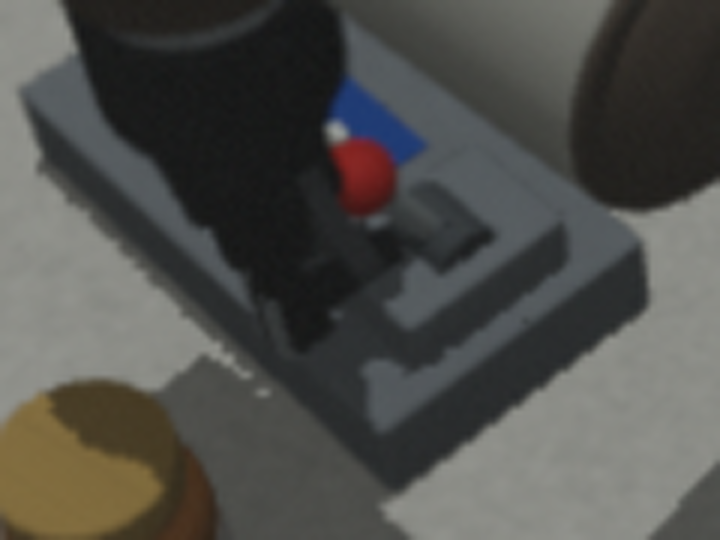

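The tip shows at (210,238) against a projected TCP of (211,245), so the fingertip sits about 19 mm above the reported TCP. I'll pull with the reported z around 74.

>>> send_rows(
  targets=[
    {"gripper": 1,"x": 0,"y": 0,"z": -3.8,"ax": 0,"ay": 0,"az": 0},
    {"gripper": 1,"x": 0,"y": 0,"z": 0,"ax": 0,"ay": 0,"az": 0},
    {"gripper": 1,"x": 1,"y": 0,"z": 0,"ax": 0,"ay": 0,"az": 0},
    {"gripper": 1,"x": 1,"y": 0,"z": 0,"ax": 0,"ay": 0,"az": 0},
    {"gripper": 1,"x": 1,"y": 0,"z": 0,"ax": 0,"ay": 0,"az": 0},
  ],
)

```text
clock: 7.18
position: [607.6, -235.3, 74.7]
ee_rot: [0.088, 0.996, -0.001, 0.004]
contact_force: [3.0, -0.8, 1.6]
gripper_width: 0.1
grasp_force: 1.1
```

>>> send_rows(
  targets=[
    {"gripper": 1,"x": 1,"y": 0,"z": 0,"ax": 0,"ay": 0,"az": 0},
    {"gripper": 1,"x": 1,"y": 0,"z": 0,"ax": 0,"ay": 0,"az": 0},
    {"gripper": 1,"x": 1,"y": 0,"z": 0,"ax": 0,"ay": 0,"az": 0},
    {"gripper": 1,"x": 0.5,"y": 0,"z": 0,"ax": 0,"ay": 0,"az": 0},
    {"gripper": 1,"x": 0,"y": 0,"z": 0,"ax": 0,"ay": 0,"az": 0},
  ],
)

```text
clock: 7.6
position: [570.1, -228.4, 73.3]
ee_rot: [0.088, 0.996, -0.0, 0.0]
contact_force: [0.2, 0.7, -0.8]
gripper_width: -0.1
grasp_force: 0.0
```

```bash
python3 - <<'E'
from h import *
s=st(); print(inbox(s['position'])); print(proj('scene',[s['position']]))
im,d=snap('scene'); C=cloud('scene',d).reshape(-1,3); I=im.reshape(-1,3).astype(int)
m=(I[:,0]>80)&(I[:,1]<60)&(I[:,2]<60); q=C[m]; q=q[(q[:,2]>90)&(q[:,1]<-180)&(q[:,1]>-300)]; print('knob',len(q),inbox(np.median(q,0)))
E
```

```text
t 7.6 p [ 570.1 -228.4   73.3] q [ 8.850e-02  9.961e-01 -0.000e+00  3.000e-04] F [ 0.2  0.7 -0.8] w -0.1 g 0.0
[-1.  74.3 73.3]
[[233.43984452 215.03291362]]
knob 11 [-27.4  86.2 121. ]
```

>>> send_rows(
  targets=[
    {"gripper": 1,"x": 0.4,"y": 0,"z": 0,"ax": 0,"ay": 0,"az": 0},
    {"gripper": 1,"x": 0,"y": 0,"z": 0,"ax": 0,"ay": 0,"az": 0},
  ],
)

```text
clock: 7.82
position: [568.3, -228.1, 73.0]
ee_rot: [0.088, 0.996, -0.0, 0.002]
contact_force: [3.0, -0.9, -1.7]
gripper_width: 0.3
grasp_force: 1.8
```

>>> send_rows(
  targets=[
    {"gripper": 1,"x": 0.3,"y": 0,"z": 0,"ax": 0,"ay": 0,"az": 0},
    {"gripper": 1,"x": 0,"y": 0,"z": 0,"ax": 0,"ay": 0,"az": 0},
  ],
)

```text
clock: 7.98
position: [568.3, -228.0, 73.3]
ee_rot: [0.088, 0.996, -0.001, 0.005]
contact_force: [9.5, -3.2, -5.5]
gripper_width: -0.1
grasp_force: 4.5
```

>>> send_rows(
  targets=[
    {"gripper": 1,"x": 0.2,"y": 0,"z": 0,"ax": 0,"ay": 0,"az": 0},
    {"gripper": 1,"x": 0,"y": 0,"z": 0,"ax": 0,"ay": 0,"az": 0},
  ],
)

```text
clock: 8.15
position: [568.3, -228.0, 73.4]
ee_rot: [0.088, 0.996, -0.001, 0.007]
contact_force: [12.4, -4.1, -8.0]
gripper_width: -0.1
grasp_force: 6.3
```

Power is off, at the hard stop. Next I back off, rise, rotate so the fingers close along world x, and go to the pink tin.

>>> send_rows(
  targets=[
    {"gripper": 1,"x": -1.2,"y": 0,"z": 0,"ax": 0,"ay": 0,"az": 0},
    {"gripper": 1,"x": 0,"y": 0,"z": -4,"ax": 0,"ay": 0,"az": 0},
    {"gripper": 1,"x": 0,"y": 0,"z": -4,"ax": 0,"ay": 0,"az": 0},
    {"gripper": 1,"x": 0,"y": 0,"z": -4,"ax": 0,"ay": 0,"az": 6.65},
    {"gripper": 1,"x": 0,"y": 0,"z": -4,"ax": 0,"ay": 0,"az": 6.65},
  ],
)

```text
clock: 8.57
position: [572.7, -229.0, 234.0]
ee_rot: [0.206, 0.979, -0.0, -0.001]
contact_force: [1.4, -0.8, -0.4]
gripper_width: -0.2
grasp_force: 0.0
```

>>> send_rows(
  targets=[
    {"gripper": -0.4,"x": 0,"y": 0,"z": -4,"ax": 0,"ay": 0,"az": 6.65},
    {"gripper": -0.4,"x": 0,"y": 0,"z": 0,"ax": 0,"ay": 0,"az": 6.65},
    {"gripper": -0.4,"x": 0,"y": 0,"z": 0,"ax": 0,"ay": 0,"az": 6.65},
    {"gripper": -0.4,"x": 0,"y": 0,"z": 0,"ax": 0,"ay": 0,"az": 6.65},
    {"gripper": -0.4,"x": 0,"y": 0,"z": 0,"ax": 0,"ay": 0,"az": 6.65},
  ],
)

```text
clock: 8.98
position: [572.9, -228.9, 272.6]
ee_rot: [0.477, 0.879, -0.0, -0.001]
contact_force: [0.4, -0.0, 0.0]
gripper_width: 59.1
grasp_force: 0.0
```

>>> send_rows(
  targets=[
    {"gripper": -0.4,"x": 0,"y": 0,"z": 0,"ax": 0,"ay": 0,"az": 6.65},
    {"gripper": -0.4,"x": 0,"y": 0,"z": 0,"ax": 0,"ay": 0,"az": 6.65},
    {"gripper": -0.4,"x": 0,"y": 0,"z": 0,"ax": 0,"ay": 0,"az": 6.65},
    {"gripper": -0.4,"x": 0,"y": 0,"z": 0,"ax": 0,"ay": 0,"az": 6.65},
    {"gripper": -0.4,"x": 0,"y": 0,"z": 0,"ax": 0,"ay": 0,"az": 6.65},
  ],
)

```text
clock: 9.4
position: [572.9, -228.9, 272.2]
ee_rot: [0.709, 0.705, -0.001, -0.001]
contact_force: [-0.2, -0.3, 0.7]
gripper_width: 60.3
grasp_force: 0.0
```

```bash
cat >> h.py <<'E'
def look(n):
    im,d=snap(n); return im.astype(int),d,cloud(n,d)
def tins():
    r={}
    for n in('scene','top'):
        im,d,C=look(n)
        m=((C[...,2]>24)&(C[...,2]<37)&(C[...,0]>300)&(C[...,0]<800)&(C[...,1]>60)&(C[...,1]<480)).astype(np.uint8)
        k,l,s,_=cv2.connectedComponentsWithStats(m)
        for i in range(1,k):
            if not 120<s[i,4]<600: continue
            q=C[l==i]; c,rad=cv2.minEnclosingCircle(q[:,:2].astype(np.float32))
            if 16<rad<22: print(n,np.round(c,1),round(rad,1),s[i,4],'rgb',np.median(im[l==i],0))
def knob():
    for n in('scene','top'):
        im,d,C=look(n); m=(im[...,0]>80)&(im[...,1]<60)&(im[...,2]<60)&(C[...,2]>85)&(C[...,1]<-180)&(C[...,1]>-320)&(C[...,0]>500)
        if m.sum(): print(n,'knob',m.sum(),inbox(np.median(C[m],0)))
E
python3 - <<'E'
from h import *
s=st(); print(np.round(s['joints'],3)); print(R.from_quat(s['ee_rot']).as_matrix().round(3).tolist()); knob(); tins(); print(delta([584.5,340.5,270]))
E
```

```text
t 9.4 p [ 572.9 -228.9  272.2] q [ 7.089e-01  7.053e-01 -6.000e-04 -1.000e-03] F [-0.2 -0.3  0.7] w 60.3 g 0.0
[-0.118  0.334  0.112 -0.    -1.352 -3.028]
[[0.005, 1.0, -0.002], [1.0, -0.005, 0.001], [0.0, -0.002, -1.0]]
scene knob 79 [-24.4  80.9 125.3]
top knob 73 [-31.9  77.1 123.8]
scene [422.2 141.1] 19.9 264 rgb [74. 43. 98.]
scene [442.1 215.3] 20.9 292 rgb [112. 120.  65.]
scene [464.5 315.3] 19.9 320 rgb [138.  126.5  91.5]
scene [600.7 269.6] 20.1 368 rgb [ 29.  58. 120.]
scene [586.2 341.6] 19.5 387 rgb [137.  98.  96.]
top [597.2 267.2] 19.4 237 rgb [ 14.  44. 105.]
top [581.9 340.2] 20.0 238 rgb [125.5  79.   73. ]
top [462.3 314.1] 20.1 255 rgb [127. 111.  68.]
top [441.4 214.5] 19.5 248 rgb [102. 111.  40.]
top [419.3 139.6] 19.2 252 rgb [68. 30. 89.]
[56.94  1.34  0.25]
```

Joint 6 is near its limit, so I turn the wrist half a turn back (same grasp).

>>> send_rows(
  targets=[
    {"gripper": -0.4,"x": 0,"y": 0,"z": 0,"ax": 0,"ay": 0,"az": -7.1},
    {"gripper": -0.4,"x": 0,"y": 0,"z": 0,"ax": 0,"ay": 0,"az": -7.1},
    {"gripper": -0.4,"x": 0,"y": 0,"z": 0,"ax": 0,"ay": 0,"az": -7.1},
    {"gripper": -0.4,"x": 0,"y": 0,"z": 0,"ax": 0,"ay": 0,"az": -7.1},
    {"gripper": -0.4,"x": 0,"y": 0,"z": 0,"ax": 0,"ay": 0,"az": -7.1},
  ],
)

```text
clock: 10.02
position: [573.3, -229.0, 272.6]
ee_rot: [0.454, 0.891, -0.0, -0.0]
contact_force: [0.1, -1.0, 0.6]
gripper_width: 59.7
grasp_force: 0.0
```

>>> send_rows(
  targets=[
    {"gripper": -0.4,"x": 0,"y": 0,"z": 0,"ax": 0,"ay": 0,"az": -7.1},
    {"gripper": -0.4,"x": 0,"y": 0,"z": 0,"ax": 0,"ay": 0,"az": -7.1},
    {"gripper": -0.4,"x": 0,"y": 0,"z": 0,"ax": 0,"ay": 0,"az": -7.1},
    {"gripper": -0.4,"x": 0,"y": 0,"z": 0,"ax": 0,"ay": 0,"az": -7.1},
    {"gripper": -0.4,"x": 0,"y": 0,"z": 0,"ax": 0,"ay": 0,"az": -7.1},
  ],
)

```text
clock: 10.43
position: [573.3, -229.0, 272.6]
ee_rot: [0.16, 0.987, 0.0, -0.0]
contact_force: [0.4, 0.8, -0.2]
gripper_width: 59.9
grasp_force: 0.0
```

>>> send_rows(
  targets=[
    {"gripper": -0.4,"x": 0,"y": 0,"z": 0,"ax": 0,"ay": 0,"az": -7.1},
    {"gripper": -0.4,"x": 0,"y": 0,"z": 0,"ax": 0,"ay": 0,"az": -7.1},
    {"gripper": -0.4,"x": 0,"y": 0,"z": 0,"ax": 0,"ay": 0,"az": -7.1},
    {"gripper": -0.4,"x": 0,"y": 0,"z": 0,"ax": 0,"ay": 0,"az": -7.1},
    {"gripper": -0.4,"x": 0,"y": 0,"z": 0,"ax": 0,"ay": 0,"az": -7.1},
  ],
)

```text
clock: 10.85
position: [573.3, -229.0, 272.6]
ee_rot: [-0.148, 0.989, 0.0, -0.0]
contact_force: [-0.7, 0.5, -0.6]
gripper_width: 59.9
grasp_force: 0.0
```

>>> send_rows(
  targets=[
    {"gripper": -0.4,"x": 0,"y": 0,"z": 0,"ax": 0,"ay": 0,"az": -7.1},
    {"gripper": -0.4,"x": 0,"y": 0,"z": 0,"ax": 0,"ay": 0,"az": -7.1},
    {"gripper": -0.4,"x": 0,"y": 0,"z": 0,"ax": 0,"ay": 0,"az": -7.1},
    {"gripper": -0.4,"x": 0,"y": 0,"z": 0,"ax": 0,"ay": 0,"az": -7.1},
    {"gripper": -0.4,"x": 0,"y": 0,"z": 0,"ax": 0,"ay": 0,"az": -7.1},
  ],
)

```text
clock: 11.27
position: [573.3, -229.0, 272.6]
ee_rot: [-0.443, 0.897, 0.0, -0.0]
contact_force: [-0.1, 0.3, 0.2]
gripper_width: 59.5
grasp_force: 0.0
```

>>> send_rows(
  targets=[
    {"gripper": -0.4,"x": 0,"y": 0,"z": 0,"ax": 0,"ay": 0,"az": -7.1},
    {"gripper": -0.4,"x": 0,"y": 0,"z": 0,"ax": 0,"ay": 0,"az": -7.1},
    {"gripper": -0.4,"x": 0,"y": 0,"z": 0,"ax": 0,"ay": 0,"az": -7.1},
    {"gripper": -0.4,"x": 0,"y": 0,"z": 0,"ax": 0,"ay": 0,"az": -7.1},
    {"gripper": -0.4,"x": 0,"y": 0,"z": 0,"ax": 0,"ay": 0,"az": -7.1},
  ],
)

```text
clock: 11.68
position: [573.3, -229.0, 272.6]
ee_rot: [-0.695, 0.719, 0.0, -0.0]
contact_force: [0.1, -0.7, -0.3]
gripper_width: 59.8
grasp_force: 0.0
```

>>> send_rows(
  targets=[
    {"gripper": -0.4,"x": 0,"y": 0,"z": 0,"ax": 0,"ay": 0,"az": -2.5},
    {"gripper": -0.4,"x": -3.8,"y": -0.1,"z": 0,"ax": 0,"ay": 0,"az": 0},
    {"gripper": -0.4,"x": -3.8,"y": -0.1,"z": 0,"ax": 0,"ay": 0,"az": 0},
    {"gripper": -0.4,"x": -3.8,"y": -0.1,"z": 0,"ax": 0,"ay": 0,"az": 0},
    {"gripper": -0.4,"x": -3.8,"y": -0.1,"z": 0,"ax": 0,"ay": 0,"az": 0},
  ],
)

```text
clock: 12.1
position: [576.9, -75.8, 272.6]
ee_rot: [0.708, -0.706, -0.0, 0.0]
contact_force: [1.0, 0.5, 0.1]
gripper_width: 60.0
grasp_force: 0.0
```

>>> send_rows(
  targets=[
    {"gripper": -0.4,"x": -3.8,"y": -0.1,"z": 0,"ax": 0,"ay": 0,"az": 0},
    {"gripper": -0.4,"x": -3.8,"y": -0.1,"z": 0,"ax": 0,"ay": 0,"az": 0},
    {"gripper": -0.4,"x": -3.8,"y": -0.1,"z": 0,"ax": 0,"ay": 0,"az": 0},
    {"gripper": -0.4,"x": -3.8,"y": -0.1,"z": 0,"ax": 0,"ay": 0,"az": 0},
    {"gripper": -0.4,"x": -3.8,"y": -0.1,"z": 0,"ax": 0,"ay": 0,"az": 0},
  ],
)

```text
clock: 12.52
position: [581.7, 114.7, 272.9]
ee_rot: [0.708, -0.706, -0.0, 0.0]
contact_force: [1.1, 0.5, 0.4]
gripper_width: 59.7
grasp_force: 0.0
```

>>> send_rows(
  targets=[
    {"gripper": -0.4,"x": -3.8,"y": -0.1,"z": 0,"ax": 0,"ay": 0,"az": 0},
    {"gripper": -0.4,"x": -3.8,"y": -0.1,"z": 0,"ax": 0,"ay": 0,"az": 0},
    {"gripper": -0.4,"x": -3.8,"y": -0.1,"z": 0,"ax": 0,"ay": 0,"az": 0},
    {"gripper": -0.4,"x": -3.8,"y": -0.1,"z": 0,"ax": 0,"ay": 0,"az": 0},
    {"gripper": -0.4,"x": -3.8,"y": -0.1,"z": 0,"ax": 0,"ay": 0,"az": 0},
  ],
)

```text
clock: 12.93
position: [586.6, 304.7, 272.8]
ee_rot: [0.708, -0.706, 0.0, 0.0]
contact_force: [0.7, 0.3, -0.1]
gripper_width: 60.0
grasp_force: 0.0
```

```bash
python3 - <<'E'
from h import *
s=st(); print(np.round(s['joints'],3)); print(R.from_quat(s['ee_rot']).as_matrix().round(3).tolist()); print(delta([584.5,340.5,60]))
tins()
E
```

```text
t 12.93 p [586.6 304.7 272.8] q [ 7.084e-01 -7.058e-01  0.000e+00  3.000e-04] F [ 0.7  0.3 -0.1] w 60.0 g 0.0
[ 0.723  0.413  0.232  0.    -1.39  -0.72 ]
[[0.004, -1.0, -0.0], [-1.0, -0.004, -0.0], [0.0, 0.0, -1.0]]
[-3.59  0.19 21.28]
scene [421.6 141.9] 19.9 262 rgb [72. 41. 96.]
scene [443.5 215.8] 21.0 290 rgb [108. 114.  62.]
scene [464.4 316. ] 20.3 320 rgb [74.  68.5 48. ]
scene [601.2 268.2] 19.3 369 rgb [21. 39. 81.]
scene [586.7 341.2] 19.7 387 rgb [73. 48. 48.]
top [597.7 267.6] 19.6 232 rgb [ 12.5  41.  100. ]
top [582.2 340.3] 20.0 237 rgb [63. 39. 34.]
top [462.1 313.8] 19.8 254 rgb [64.  55.  31.5]
top [441.1 214.6] 19.0 249 rgb [ 99. 108.  39.]
top [419.3 139.9] 19.3 250 rgb [66. 30. 87.]
```

>>> send_rows(
  targets=[
    {"gripper": -0.4,"x": -3.6,"y": 0.2,"z": 0,"ax": 0,"ay": 0,"az": 0},
    {"gripper": -0.4,"x": 0,"y": 0,"z": 4,"ax": 0,"ay": 0,"az": 0},
    {"gripper": -0.4,"x": 0,"y": 0,"z": 4,"ax": 0,"ay": 0,"az": 0},
    {"gripper": -0.4,"x": 0,"y": 0,"z": 4,"ax": 0,"ay": 0,"az": 0},
    {"gripper": -0.4,"x": 0,"y": 0,"z": 4,"ax": 0,"ay": 0,"az": 0},
  ],
)

```text
clock: 13.45
position: [584.7, 338.7, 111.3]
ee_rot: [0.708, -0.706, -0.0, -0.0]
contact_force: [-0.1, -0.7, 0.4]
gripper_width: 59.8
grasp_force: 0.0
```

>>> send_rows(
  targets=[
    {"gripper": -0.4,"x": 0,"y": 0,"z": 4,"ax": 0,"ay": 0,"az": 0},
    {"gripper": -0.4,"x": 0,"y": 0,"z": 3,"ax": 0,"ay": 0,"az": 0},
    {"gripper": -0.4,"x": 0,"y": 0,"z": 2.3,"ax": 0,"ay": 0,"az": 0},
    {"gripper": -0.4,"x": 0,"y": 0,"z": 0,"ax": 0,"ay": 0,"az": 0},
  ],
)

```text
clock: 13.78
position: [581.4, 335.7, 13.3]
ee_rot: [0.708, -0.707, -0.001, 0.006]
contact_force: [-0.2, -0.3, -1.2]
gripper_width: 59.9
grasp_force: 0.0
```

```bash
python3 - <<'E'
from h import *
s=st(); print(proj('scene',[s['position']]))
im,d=snap('scene'); a=im[310:430,410:570,::-1]; im,d=snap('top'); b=im[174:294,90:250,::-1]
cv2.imwrite('pics/p1.png',cv2.resize(np.hstack([a,b]),None,fx=2.5,fy=2.5,interpolation=cv2.INTER_CUBIC))
E
```

```text
t 13.78 p [581.4 335.7  13.3] q [ 0.7075 -0.7067 -0.0009  0.0062] F [-0.2 -0.3 -1.2] w 59.9 g 0.0
[[479.82471916 382.65689792]]
```

View pics/p1.png

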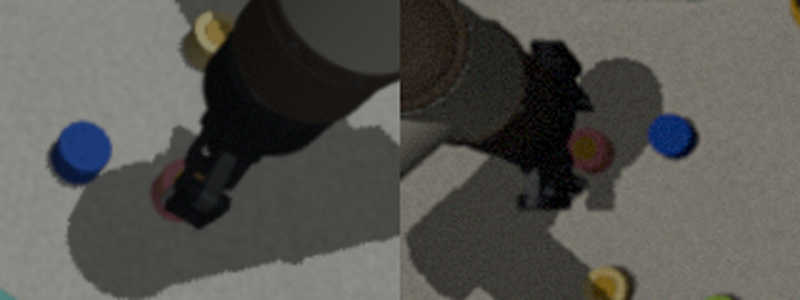

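```bash
python3 - <<'E'
from h import *
s=st(); p=np.array(s['position'])
for x in(30,45):
  for z in(0,15,30,45): print(x,z,[proj('scene',[[p[0]+x,p[1]+y,z]])[0].round(1).tolist() for y in(-11,11)])
E
```

```text
t 13.88 p [585.3 338.5  19.6] q [ 7.079e-01 -7.063e-01  3.000e-04  7.000e-04] F [-0.3  0.1  1.6] w 59.9 g 0.0
30 0 [[465.7, 398.2], [476.9, 404.9]]
30 15 [[468.2, 395.6], [479.5, 402.4]]
30 30 [[470.7, 392.9], [482.3, 399.8]]
30 45 [[473.3, 390.2], [485.1, 397.1]]
45 0 [[462.2, 405.3], [473.4, 412.0]]
45 15 [[464.6, 402.8], [476.0, 409.6]]
45 30 [[467.1, 400.2], [478.7, 407.1]]
45 45 [[469.7, 397.5], [481.5, 404.5]]
```

>>> send_rows(
  targets=[
    {"gripper": -0.4,"x": 0,"y": 0,"z": 0.3,"ax": 0,"ay": 0,"az": 0},
    {"gripper": -0.4,"x": 0,"y": 0,"z": 0,"ax": 0,"ay": 0,"az": 0},
    {"gripper": -0.4,"x": 0,"y": 0,"z": 0,"ax": 0,"ay": 0,"az": 0},
  ],
)

```text
clock: 14.13
position: [585.9, 339.7, 18.7]
ee_rot: [0.708, -0.707, 0.0, -0.002]
contact_force: [-0.7, -0.1, 0.1]
gripper_width: 59.9
grasp_force: 0.0
```

Tips show at about (490,401), so they stand roughly 27 mm above the reported TCP at this opening. I descend 28 mm more and grip.

>>> send_rows(
  targets=[
    {"gripper": -0.4,"x": 0,"y": 0,"z": 1.4,"ax": 0,"ay": 0,"az": 0},
    {"gripper": -0.4,"x": 0,"y": 0,"z": 1.2,"ax": 0,"ay": 0,"az": 0},
    {"gripper": -0.4,"x": 0,"y": 0,"z": 0,"ax": 0,"ay": 0,"az": 0},
    {"gripper": -0.4,"x": 0,"y": 0,"z": 0,"ax": 0,"ay": 0,"az": 0},
  ],
)

```text
clock: 14.47
position: [584.6, 338.6, -9.8]
ee_rot: [0.707, -0.707, -0.0, 0.001]
contact_force: [0.3, -0.1, 0.5]
gripper_width: 60.0
grasp_force: 0.0
```

>>> send_rows(
  targets=[
    {"gripper": 0.3,"x": 0,"y": 0,"z": 0,"ax": 0,"ay": 0,"az": 0},
    {"gripper": 0.3,"x": 0,"y": 0,"z": 0,"ax": 0,"ay": 0,"az": 0},
    {"gripper": 0.5,"x": 0,"y": 0,"z": 0,"ax": 0,"ay": 0,"az": 0},
    {"gripper": 0.5,"x": 0,"y": 0,"z": 0,"ax": 0,"ay": 0,"az": 0},
    {"gripper": 0.5,"x": 0,"y": 0,"z": 0,"ax": 0,"ay": 0,"az": 0},
  ],
)

```text
clock: 14.88
position: [585.8, 339.5, -8.0]
ee_rot: [0.708, -0.707, 0.0, -0.001]
contact_force: [-0.9, -0.4, 5.6]
gripper_width: 34.4
grasp_force: 59.8
```

>>> send_rows(
  targets=[
    {"gripper": 0.5,"x": 0,"y": 0,"z": -2,"ax": 0,"ay": 0,"az": 0},
    {"gripper": 0.5,"x": 0,"y": 0,"z": -4,"ax": 0,"ay": 0,"az": 0},
    {"gripper": 0.5,"x": 0,"y": 0,"z": -4,"ax": 0,"ay": 0,"az": 0},
    {"gripper": 0.5,"x": 0,"y": 0,"z": 0,"ax": 0,"ay": 0,"az": 0},
  ],
)

```text
clock: 15.22
position: [589.9, 342.1, 100.2]
ee_rot: [0.708, -0.706, 0.002, -0.008]
contact_force: [0.5, 0.9, 1.2]
gripper_width: 34.8
grasp_force: 59.9
```

```bash
python3 - <<'E'
from h import *
s=st(); p=np.array(s['position'])
for n in('scene','top'):
    im,d,C=look(n); u,v=proj(n,[p])[0].astype(int); print(n,u,v)
    cv2.imwrite(f'pics/g_{n}.png',cv2.resize(im[v-50:v+50,u-65:u+65,::-1].astype(np.uint8),None,fx=6 ,fy=6,interpolation=cv2.INTER_CUBIC))
    m=(im[...,0]>im[...,1]*1.35)&(im[...,0]>50)&(im[...,2]>im[...,1]*.8)&(np.hypot(C[...,0]-p[0],C[...,1]-p[1])<60)&(C[...,2]>60)
    if m.sum(): q=C[m]; print(len(q),q.mean(0),q.min(0),q.max(0))
a=cv2.imread('pics/g_scene.png');b=cv2.imread('pics/g_top.png')
cv2.imwrite('pics/g.png',cv2.resize(np.hstack([a,b]),(800,308)))
E
```

```text
t 15.22 p [589.9 342.1 100.2] q [ 0.708  -0.7061  0.0018 -0.0081] F [0.5 0.9 1.2] w 34.8 g 59.9
scene 498 371
148 [597.49947377 333.91401185 129.72887516] [575.0170099  326.0068403  110.35568643] [618.85927316 356.92078509 158.8561221 ]
top 152 224
96 [589.57740112 335.13469395 165.99876455] [562.94766351 305.05147129 104.24031097] [616.81030777 375.99263496 485.83317845]
```

View pics/g.png

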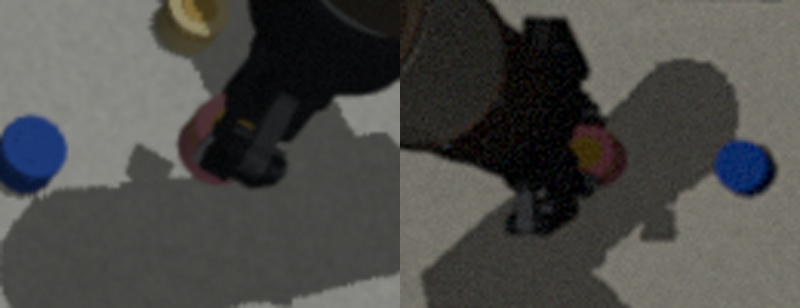

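The pink tin is held, visible in both crops at (220,145) and (597,155). I'll check from depth where the fingertips sit relative to the tin.

```bash
python3 - <<'E'
from h import *
s=st(); p=np.array(s['position'])
for n in('scene','top'):
    im,d,C=look(n)
    near=(np.hypot(C[...,0]-p[0],C[...,1]-p[1])<50)&(C[...,2]>90)&(C[...,2]<200)
    sat=im.max(-1)-im.min(-1)
    for nm,m in(('finger',near&(sat<14)),('tin',near&(sat>=18))):
        q=C[m]; print(n,nm,len(q))
        for z in range(90,180,10):
            r=q[(q[:,2]>=z)&(q[:,2]<z+10)]
            if len(r)>2: print('  ',z,len(r),'x',r[:,0].min().round(),r[:,0].max().round(),'y',r[:,1].min().round(),r[:,1].max().round())
E
```

```text
t 15.32 p [585.8 339.9  93. ] q [ 7.073e-01 -7.069e-01 -1.000e-04 -2.400e-03] F [-0.9  0.3 -1.2] w 34.7 g 59.8
scene finger 290
   100 17 x 588.0 605.0 y 323.0 355.0
   110 4 x 584.0 604.0 y 324.0 344.0
   120 4 x 569.0 609.0 y 324.0 333.0
   130 28 x 566.0 617.0 y 330.0 347.0
   140 18 x 563.0 618.0 y 330.0 346.0
   150 14 x 563.0 610.0 y 330.0 332.0
   160 4 x 561.0 615.0 y 329.0 330.0
   170 53 x 561.0 635.0 y 327.0 348.0
scene tin 172
   100 32 x 593.0 605.0 y 326.0 355.0
   110 27 x 591.0 604.0 y 324.0 347.0
   120 29 x 572.0 600.0 y 324.0 331.0
   130 72 x 574.0 618.0 y 324.0 348.0
   140 3 x 604.0 605.0 y 329.0 330.0
   170 5 x 605.0 611.0 y 327.0 329.0
top finger 332
   90 10 x 566.0 599.0 y 322.0 333.0
   100 8 x 565.0 595.0 y 322.0 334.0
   120 10 x 556.0 612.0 y 322.0 338.0
   130 29 x 551.0 612.0 y 328.0 343.0
   140 29 x 552.0 613.0 y 328.0 342.0
   150 21 x 552.0 607.0 y 328.0 338.0
   160 28 x 546.0 621.0 y 326.0 350.0
   170 111 x 538.0 633.0 y 326.0 350.0
top tin 237
   100 8 x 566.0 585.0 y 321.0 332.0
   110 23 x 567.0 593.0 y 320.0 330.0
   120 173 x 567.0 600.0 y 320.0 352.0
   130 25 x 570.0 601.0 y 325.0 348.0
```

The tin is centred, with the tips gripping only its top 6 mm or so, which suits the funnel. I carry it over the column.

>>> send_rows(
  targets=[
    {"gripper": 0.5,"x": 0,"y": 0,"z": -4,"ax": 0,"ay": 0,"az": 0},
    {"gripper": 0.5,"x": 0,"y": 0,"z": -4,"ax": 0,"ay": 0,"az": 0},
    {"gripper": 0.5,"x": 0,"y": 0,"z": -3.7,"ax": 0,"ay": 0,"az": 0},
    {"gripper": 0.5,"x": 3.4,"y": -0.35,"z": 0,"ax": 0,"ay": 0,"az": 0},
    {"gripper": 0.5,"x": 3.4,"y": -0.35,"z": 0,"ax": 0,"ay": 0,"az": 0},
  ],
)

```text
clock: 15.83
position: [592.4, 272.2, 208.5]
ee_rot: [0.708, -0.706, 0.0, -0.001]
contact_force: [-0.1, -0.2, -1.3]
gripper_width: 34.4
grasp_force: 60.0
```

>>> send_rows(
  targets=[
    {"gripper": 0.5,"x": 3.4,"y": -0.35,"z": 0,"ax": 0,"ay": 0,"az": 0},
    {"gripper": 0.5,"x": 3.4,"y": -0.35,"z": 0,"ax": 0,"ay": 0,"az": 0},
    {"gripper": 0.5,"x": 3.4,"y": -0.35,"z": 0,"ax": 0,"ay": 0,"az": 0},
    {"gripper": 0.5,"x": 3.4,"y": -0.35,"z": 0,"ax": 0,"ay": 0,"az": 0},
    {"gripper": 0.5,"x": 3.4,"y": -0.35,"z": 0,"ax": 0,"ay": 0,"az": 0},
  ],
)

```text
clock: 16.25
position: [608.7, 99.2, 205.4]
ee_rot: [0.707, -0.707, -0.001, 0.002]
contact_force: [0.7, 0.3, -0.5]
gripper_width: 34.5
grasp_force: 60.0
```

>>> send_rows(
  targets=[
    {"gripper": 0.5,"x": 3.4,"y": -0.35,"z": 0,"ax": 0,"ay": 0,"az": 0},
    {"gripper": 0.5,"x": 3.4,"y": -0.35,"z": 0,"ax": 0,"ay": 0,"az": 0},
    {"gripper": 0.5,"x": 0,"y": 0,"z": 0,"ax": 0,"ay": 0,"az": 0},
    {"gripper": 0.5,"x": 0,"y": 0,"z": 0,"ax": 0,"ay": 0,"az": 0},
    {"gripper": 0.5,"x": 0,"y": 0,"z": 0,"ax": 0,"ay": 0,"az": 0},
  ],
)

```text
clock: 16.67
position: [616.2, 32.8, 206.0]
ee_rot: [0.707, -0.707, -0.001, 0.001]
contact_force: [0.8, 0.7, -0.3]
gripper_width: 34.1
grasp_force: 60.0
```

```bash
python3 - <<'E'
from h import *
s=st(); p=np.array(s['position']); print(delta([621.3,-2.5,150]))
for n in('scene','top'):
    im,d,C=look(n)
    near=(np.hypot(C[...,0]-p[0],C[...,1]-p[1])<50)&(C[...,2]>195)&(C[...,2]<260)
    m=near&((im.max(-1)-im.min(-1))>=18); q=C[m]; print(n,'tin',len(q),q.min(0).round(),q.max(0).round())
E
```

```text
t 16.67 p [616.2  32.8 206. ] q [ 0.7072 -0.7071 -0.0009  0.0012] F [ 0.8  0.7 -0.3] w 34.1 g 60.0
[ 3.53 -0.52  5.6 ]
scene tin 341 [599.  27. 217.] [636.  55. 247.]
top tin 10 [601.  17. 236.] [613.  21. 244.]
```

>>> send_rows(
  targets=[
    {"gripper": 0.5,"x": 1.8,"y": -0.25,"z": 0,"ax": 0,"ay": 0,"az": 0},
    {"gripper": 0.5,"x": 1.73,"y": -0.27,"z": 0,"ax": 0,"ay": 0,"az": 0},
    {"gripper": 0.5,"x": 0,"y": 0,"z": 1,"ax": 0,"ay": 0,"az": 0},
    {"gripper": 0.5,"x": 0,"y": 0,"z": 1,"ax": 0,"ay": 0,"az": 0},
    {"gripper": 0.5,"x": 0,"y": 0,"z": 0,"ax": 0,"ay": 0,"az": 0},
  ],
)

```text
clock: 17.18
position: [620.2, -1.2, 184.3]
ee_rot: [0.708, -0.707, -0.002, 0.002]
contact_force: [-0.4, -0.0, -1.2]
gripper_width: 34.6
grasp_force: 60.0
```

>>> send_rows(
  targets=[
    {"gripper": 0.5,"x": 0,"y": 0,"z": 1,"ax": 0,"ay": 0,"az": 0},
    {"gripper": 0.5,"x": 0,"y": 0,"z": 1,"ax": 0,"ay": 0,"az": 0},
    {"gripper": 0.5,"x": 0,"y": 0,"z": 0.8,"ax": 0,"ay": 0,"az": 0},
    {"gripper": 0.5,"x": 0,"y": 0,"z": 0.6,"ax": 0,"ay": 0,"az": 0},
    {"gripper": 0.5,"x": 0,"y": 0,"z": 0,"ax": 0,"ay": 0,"az": 0},
  ],
)

```text
clock: 17.6
position: [621.8, -3.2, 154.5]
ee_rot: [0.708, -0.706, 0.001, 0.001]
contact_force: [-2.4, -0.7, 6.3]
gripper_width: 34.6
grasp_force: 60.7
```

>>> send_rows(
  targets=[
    {"gripper": 0.5,"x": 0,"y": 0.1,"z": 0,"ax": 0,"ay": 0,"az": 0},
    {"gripper": 0.5,"x": 0,"y": 0,"z": 0,"ax": 0,"ay": 0,"az": 0},
    {"gripper": -0.3,"x": 0,"y": 0,"z": 0,"ax": 0,"ay": 0,"az": 0},
    {"gripper": -0.3,"x": 0,"y": 0,"z": 0,"ax": 0,"ay": 0,"az": 0},
    {"gripper": -0.3,"x": 0,"y": 0,"z": 0,"ax": 0,"ay": 0,"az": 0},
  ],
)

```text
clock: 18.02
position: [620.7, -2.1, 153.0]
ee_rot: [0.707, -0.707, -0.0, 0.0]
contact_force: [-0.8, 0.8, 0.6]
gripper_width: 55.8
grasp_force: 0.0
```

>>> send_rows(
  targets=[
    {"gripper": -0.3,"x": 0,"y": 0,"z": -4,"ax": 0,"ay": 0,"az": 0},
    {"gripper": -0.3,"x": 0,"y": 0,"z": -4,"ax": 0,"ay": 0,"az": 0},
    {"gripper": -0.4,"x": -4,"y": 0,"z": 0,"ax": 0,"ay": 0,"az": 0},
    {"gripper": -0.4,"x": -4,"y": 0,"z": 0,"ax": 0,"ay": 0,"az": 0},
    {"gripper": -0.4,"x": -4,"y": 0,"z": 0,"ax": 0,"ay": 0,"az": 0},
  ],
)

```text
clock: 18.43
position: [620.9, 118.7, 234.3]
ee_rot: [-0.707, 0.708, 0.0, 0.001]
contact_force: [0.3, 0.6, 0.1]
gripper_width: 60.2
grasp_force: 0.0
```

```bash
python3 - <<'E'
from h import *
st(); tins(); im,d=snap('scene'); cv2.imwrite('pics/col1.png',cv2.resize(im[220:350,250:370,::-1],None,fx=4,fy=4,interpolation=cv2.INTER_CUBIC))
print(delta([464,314.9,230]))
E
```

```text
t 18.43 p [620.9 118.7 234.3] q [-0.7067  0.7075  0.      0.0008] F [0.3 0.6 0.1] w 60.2 g 0.0
scene [421.8 141. ] 19.7 266 rgb [42. 27. 56.]
scene [442.7 214.7] 20.4 287 rgb [119. 124.  66.]
scene [464.3 316. ] 20.6 326 rgb [145.  133.5  97. ]
scene [601.5 269. ] 19.5 366 rgb [14. 30. 67.]
top [598.  267.6] 19.7 231 rgb [ 7. 23. 56.]
top [462.5 314. ] 19.8 256 rgb [135.  117.   72.5]
top [441.5 214.8] 19.2 245 rgb [106. 107.  35.]
top [419.1 139.8] 19.1 249 rgb [35. 15. 47.]
[-19.51  15.56   0.29]
```

View pics/col1.png

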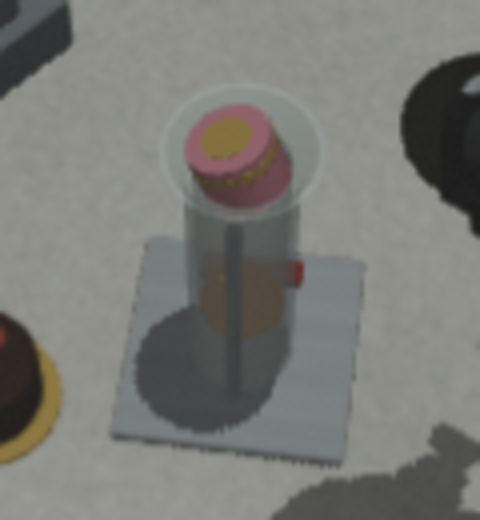

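The pink tin is tilted and stuck in the funnel at (310,260). I'll measure its tilt and position.

```bash
cat >> h.py <<'E'
def stuck():
    for n in('scene','top'):
        im,d,C=look(n)
        m=(np.hypot(C[...,0]-621,C[...,1]+3)<45)&(C[...,2]>120)&(C[...,2]<230)&((im.max(-1)-im.min(-1))>=22)
        q=C[m]; 
        if len(q)<20: print(n,'none',len(q)); continue
        # top face via RANSAC plane
        rng=np.random.default_rng(0);best=None
        for _ in range(400):
            a=q[rng.choice(len(q),3,False)]; nn=np.cross(a[1]-a[0],a[2]-a[0]); nn/=np.linalg.norm(nn)+1e-9
            if nn[2]<0: nn=-nn
            if nn[2]<.7: continue
            k=abs((q-a[0])@nn)<1.5
            if best is None or k.sum()>best[0]: best=(k.sum(),nn,k)
        f=q[best[2]]; print(n,len(q),'face',best[0],'n',best[1].round(2),'c',((f.min(0)+f.max(0))/2).round(1),f.mean(0).round(1),'z',f[:,2].min().round(),f[:,2].max().round())
E
python3 - <<'E'
from h import *
stuck()
E
```

```text
scene 494 face 263 n [ 0.07 -0.35  0.93] c [624.1  -7.8 181.7] [624.5  -7.7 181.6] z 175.0 189.0
top 413 face 173 n [ 0.03 -0.37  0.93] c [620.8  -9.9 179.6] [621.2  -9.6 179.8] z 172.0 187.0
```

The top leans toward −y by 21°, with its high edge on the +y side. I'll press that edge down gently with shut fingers.

>>> send_rows(
  targets=[
    {"gripper": 1,"x": 3.8,"y": 0,"z": 0,"ax": 0,"ay": 0,"az": 0},
    {"gripper": 1,"x": 3.8,"y": 0,"z": 0,"ax": 0,"ay": 0,"az": 0},
    {"gripper": 1,"x": 3.6,"y": 0,"z": 0,"ax": 0,"ay": 0,"az": 0},
    {"gripper": 1,"x": 0,"y": 0,"z": 2,"ax": 0,"ay": 0,"az": 0},
    {"gripper": 1,"x": 0,"y": 0,"z": 2,"ax": 0,"ay": 0,"az": 0},
  ],
)

```text
clock: 19.1
position: [621.6, 2.1, 194.7]
ee_rot: [-0.705, 0.709, -0.001, 0.001]
contact_force: [-0.4, -0.2, -0.5]
gripper_width: 0.5
grasp_force: 0.0
```

>>> send_rows(
  targets=[
    {"gripper": 1,"x": 0,"y": 0,"z": 1,"ax": 0,"ay": 0,"az": 0},
    {"gripper": 1,"x": 0,"y": 0,"z": 1,"ax": 0,"ay": 0,"az": 0},
    {"gripper": 1,"x": 0,"y": 0,"z": 0.5,"ax": 0,"ay": 0,"az": 0},
    {"gripper": 1,"x": 0,"y": 0,"z": 0,"ax": 0,"ay": 0,"az": 0},
  ],
)

```text
clock: 19.43
position: [620.6, 5.6, 167.6]
ee_rot: [0.707, -0.707, -0.001, 0.001]
contact_force: [0.4, -0.2, -0.3]
gripper_width: 0.0
grasp_force: 0.0
```

>>> send_rows(
  targets=[
    {"gripper": 1,"x": 0,"y": 0,"z": 0.5,"ax": 0,"ay": 0,"az": 0},
    {"gripper": 1,"x": 0,"y": 0,"z": 0.3,"ax": 0,"ay": 0,"az": 0},
    {"gripper": 1,"x": 0,"y": 0,"z": 0,"ax": 0,"ay": 0,"az": 0},
  ],
)

```text
clock: 19.68
position: [621.0, 6.1, 160.5]
ee_rot: [0.708, -0.707, -0.0, 0.0]
contact_force: [-0.2, -0.4, -0.3]
gripper_width: -0.0
grasp_force: 0.0
```

```bash
python3 - <<'E'
from h import *
st(); stuck()
E
```

```text
t 19.68 p [621.    6.1 160.5] q [ 7.075e-01 -7.067e-01 -1.000e-04  0.000e+00] F [-0.2 -0.4 -0.3] w -0.0 g 0.0
scene 302 face 120 n [ 0.03 -0.32  0.95] c [632.9  -6.4 181.5] [632.5  -6.2 181.7] z 175.0 188.0
top 108 face 60 n [ 0.03 -0.47  0.88] c [615.5 -14.8 178.1] [614.4 -15.5 177.7] z 172.0 184.0
```

>>> send_rows(
  targets=[
    {"gripper": 1,"x": 0,"y": 0,"z": 0.4,"ax": 0,"ay": 0,"az": 0},
    {"gripper": 1,"x": 0,"y": 0,"z": 0.4,"ax": 0,"ay": 0,"az": 0},
    {"gripper": 1,"x": 0,"y": 0,"z": 0,"ax": 0,"ay": 0,"az": 0},
  ],
)

```text
clock: 20.03
position: [620.4, 5.7, 151.7]
ee_rot: [0.707, -0.707, -0.001, 0.001]
contact_force: [-1.3, 0.1, -1.3]
gripper_width: 0.1
grasp_force: 0.0
```

>>> send_rows(
  targets=[
    {"gripper": 1,"x": 0,"y": 0,"z": 0.4,"ax": 0,"ay": 0,"az": 0},
    {"gripper": 1,"x": 0,"y": 0,"z": 0,"ax": 0,"ay": 0,"az": 0},
  ],
)

```text
clock: 20.2
position: [620.6, 5.6, 147.8]
ee_rot: [0.707, -0.707, -0.0, 0.001]
contact_force: [-0.3, 0.3, -0.8]
gripper_width: 0.4
grasp_force: 0.0
```

>>> send_rows(
  targets=[
    {"gripper": 1,"x": 0,"y": 0,"z": 0.4,"ax": 0,"ay": 0,"az": 0},
    {"gripper": 1,"x": 0,"y": 0,"z": 0,"ax": 0,"ay": 0,"az": 0},
  ],
)

```text
clock: 20.37
position: [620.6, 5.6, 143.9]
ee_rot: [0.707, -0.707, -0.0, 0.0]
contact_force: [-0.5, -0.9, -0.4]
gripper_width: -0.2
grasp_force: 0.0
```

```bash
python3 - <<'E'
from h import *
st(); stuck()
E
```

```text
t 20.37 p [620.6   5.6 143.9] q [ 7.073e-01 -7.069e-01 -4.000e-04  5.000e-04] F [-0.5 -0.9 -0.4] w -0.2 g 0.0
scene none 0
top none 4
```

>>> send_rows(
  targets=[
    {"gripper": 1,"x": 0,"y": 0,"z": -4,"ax": 0,"ay": 0,"az": 0},
    {"gripper": 1,"x": 0,"y": 0,"z": -4,"ax": 0,"ay": 0,"az": 0},
    {"gripper": -0.4,"x": -4,"y": 0.5,"z": -1,"ax": 0,"ay": 0,"az": 0},
    {"gripper": -0.4,"x": -4,"y": 0.5,"z": 0,"ax": 0,"ay": 0,"az": 0},
    {"gripper": -0.4,"x": -4,"y": 0.5,"z": 0,"ax": 0,"ay": 0,"az": 0},
  ],
)

```text
clock: 20.88
position: [606.4, 126.7, 236.8]
ee_rot: [-0.707, 0.708, -0.001, 0.002]
contact_force: [0.3, 0.3, -0.8]
gripper_width: 35.7
grasp_force: 0.0
```

```bash
python3 - <<'E'
from h import *
st(); tins(); im,d=snap('scene'); a=cv2.resize(im[220:350,250:370,::-1],None,fx=3,fy=3,interpolation=cv2.INTER_CUBIC)
im,d=snap('top'); b=cv2.resize(im[150:280,260:380,::-1],None,fx=3,fy=3,interpolation=cv2.INTER_CUBIC)
cv2.imwrite('pics/col2.png',np.hstack([a,b])); stuck()
print(delta([463.5,314.9,200]))
E
```

```text
t 20.88 p [606.4 126.7 236.8] q [-7.067e-01  7.075e-01 -7.000e-04  2.000e-03] F [ 0.3  0.3 -0.8] w 35.7 g 0.0
scene [421.2 141.5] 19.5 259 rgb [42. 27. 56.]
scene [442.8 216.2] 20.9 289 rgb [116. 117.  61.]
scene [464.6 315.9] 20.3 322 rgb [144.  132.   96.5]
scene [601.7 268.1] 20.0 371 rgb [14. 29. 66.]
top [597.9 267.8] 19.6 232 rgb [ 7. 23. 55.]
top [462.4 313.9] 19.5 255 rgb [134. 116.  72.]
top [441.4 214.6] 19.2 248 rgb [76.5 74.  27. ]
top [419.2 139.5] 19.1 253 rgb [35. 15. 46.]
scene 33 face 8 n [0.34 0.6  0.72] c [642.4   9.9 124.8] [642.4  10.9 123.8] z 121.0 129.0
top none 18
[-18.98  14.24   3.47]
```

View pics/col2.png

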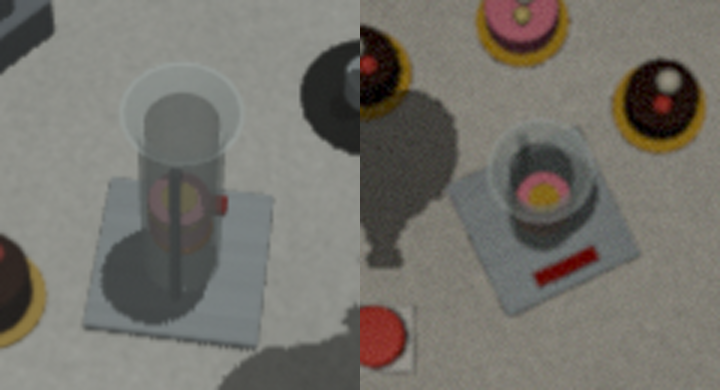

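The pink tin now sits on the follower: in both crops it shows low inside the tube. Next is the cream tin.

>>> send_rows(
  targets=[
    {"gripper": -0.4,"x": -3.16,"y": 2.37,"z": 0,"ax": 0,"ay": 0,"az": 0},
    {"gripper": -0.4,"x": -3.16,"y": 2.37,"z": 0,"ax": 0,"ay": 0,"az": 0},
    {"gripper": -0.4,"x": -3.16,"y": 2.37,"z": 0,"ax": 0,"ay": 0,"az": 0},
    {"gripper": -0.4,"x": -3.16,"y": 2.37,"z": 0,"ax": 0,"ay": 0,"az": 0},
    {"gripper": -0.4,"x": -3.16,"y": 2.37,"z": 0,"ax": 0,"ay": 0,"az": 0},
  ],
)

```text
clock: 21.6
position: [486.8, 283.3, 234.9]
ee_rot: [-0.706, 0.708, -0.0, 0.0]
contact_force: [0.4, 0.5, -0.6]
gripper_width: 59.5
grasp_force: 0.0
```

>>> send_rows(
  targets=[
    {"gripper": -0.4,"x": -3.16,"y": 2.37,"z": 0,"ax": 0,"ay": 0,"az": 0},
    {"gripper": -0.4,"x": 0,"y": 0,"z": 4,"ax": 0,"ay": 0,"az": 0},
    {"gripper": -0.4,"x": 0,"y": 0,"z": 4,"ax": 0,"ay": 0,"az": 0},
    {"gripper": -0.4,"x": 0,"y": 0,"z": 4,"ax": 0,"ay": 0,"az": 0},
    {"gripper": -0.4,"x": 0,"y": 0,"z": 0,"ax": 0,"ay": 0,"az": 0},
  ],
)

```text
clock: 22.02
position: [459.3, 310.1, 107.0]
ee_rot: [-0.706, 0.708, 0.001, -0.008]
contact_force: [-0.7, -1.2, -1.9]
gripper_width: 60.0
grasp_force: 0.0
```

```bash
python3 - <<'E'
from h import *
s=st(); print(delta([463.4,315,-9]),np.round(s['joints'],2)); tins()
E
```

```text
t 22.02 p [459.3 310.1 107. ] q [-7.062e-01  7.080e-01  5.000e-04 -8.300e-03] F [-0.7 -1.2 -1.9] w 60.0 g 0.0
[-0.62 -0.55 11.58] [ 0.88  0.36 -0.28 -0.   -0.94 -0.89]
scene [421.1 141.4] 20.3 263 rgb [72. 42. 95.]
scene [443.5 216.3] 20.3 293 rgb [109. 116.  63.]
scene [464.8 315.4] 19.7 322 rgb [73.  67.5 47. ]
scene [601.3 268.6] 19.4 363 rgb [ 27.  56. 117.]
top [598.1 267.5] 19.7 227 rgb [ 13.  43. 102.]
top [462.5 314. ] 19.8 249 rgb [63. 54. 31.]
top [441.2 214.6] 19.5 251 rgb [ 97. 107.  38.]
top [419.1 140.1] 19.1 249 rgb [65. 29. 86.]
```

>>> send_rows(
  targets=[
    {"gripper": -0.4,"x": 0,"y": 0,"z": 3.5,"ax": 0,"ay": 0,"az": 0},
    {"gripper": -0.4,"x": 0,"y": 0,"z": 2.5,"ax": 0,"ay": 0,"az": 0},
    {"gripper": -0.4,"x": 0,"y": 0,"z": 2,"ax": 0,"ay": 0,"az": 0},
    {"gripper": -0.4,"x": 0,"y": 0,"z": 0,"ax": 0,"ay": 0,"az": 0},
    {"gripper": -0.4,"x": 0,"y": 0,"z": 0,"ax": 0,"ay": 0,"az": 0},
  ],
)

```text
clock: 22.53
position: [465.5, 316.0, 36.9]
ee_rot: [0.707, -0.707, 0.0, -0.002]
contact_force: [-0.3, 0.9, -0.4]
gripper_width: 59.8
grasp_force: 0.0
```

>>> send_rows(
  targets=[
    {"gripper": -0.4,"x": 0,"y": 0,"z": 0,"ax": 0,"ay": 0,"az": 0},
    {"gripper": -0.4,"x": 0,"y": 0,"z": 0,"ax": 0,"ay": 0,"az": 0},
    {"gripper": -0.4,"x": 0,"y": 0,"z": 0,"ax": 0,"ay": 0,"az": 0},
  ],
)

```text
clock: 22.78
position: [464.7, 316.2, 36.9]
ee_rot: [0.707, -0.707, -0.0, -0.002]
contact_force: [-0.2, 0.7, -0.4]
gripper_width: 59.5
grasp_force: 0.0
```

>>> send_rows(
  targets=[
    {"gripper": -0.4,"x": 0.1,"y": 0.1,"z": 1.6,"ax": 0,"ay": 0,"az": 0},
    {"gripper": -0.4,"x": 0,"y": 0,"z": 1.6,"ax": 0,"ay": 0,"az": 0},
    {"gripper": -0.4,"x": 0,"y": 0,"z": 1.4,"ax": 0,"ay": 0,"az": 0},
    {"gripper": -0.4,"x": 0,"y": 0,"z": 0,"ax": 0,"ay": 0,"az": 0},
    {"gripper": -0.4,"x": 0,"y": 0,"z": 0,"ax": 0,"ay": 0,"az": 0},
  ],
)

```text
clock: 23.2
position: [462.8, 314.3, -10.9]
ee_rot: [0.708, -0.707, 0.0, 0.0]
contact_force: [0.3, 0.2, -0.1]
gripper_width: 59.5
grasp_force: 0.0
```

>>> send_rows(
  targets=[
    {"gripper": 0.3,"x": 0,"y": 0,"z": 0,"ax": 0,"ay": 0,"az": 0},
    {"gripper": 0.3,"x": 0,"y": 0,"z": 0,"ax": 0,"ay": 0,"az": 0},
    {"gripper": 0.5,"x": 0,"y": 0,"z": 0,"ax": 0,"ay": 0,"az": 0},
    {"gripper": 0.5,"x": 0,"y": 0,"z": 0,"ax": 0,"ay": 0,"az": 0},
    {"gripper": 0.5,"x": 0,"y": 0,"z": 0,"ax": 0,"ay": 0,"az": 0},
  ],
)

```text
clock: 23.62
position: [463.5, 315.1, -9.4]
ee_rot: [0.708, -0.707, 0.0, -0.002]
contact_force: [-0.7, -0.3, 6.2]
gripper_width: 34.6
grasp_force: 59.2
```

>>> send_rows(
  targets=[
    {"gripper": 0.5,"x": 0,"y": 0,"z": -2,"ax": 0,"ay": 0,"az": 0},
    {"gripper": 0.5,"x": 0,"y": 0,"z": -4,"ax": 0,"ay": 0,"az": 0},
    {"gripper": 0.5,"x": 0,"y": 0,"z": -4,"ax": 0,"ay": 0,"az": 0},
    {"gripper": 0.5,"x": 0,"y": 0,"z": -4,"ax": 0,"ay": 0,"az": 0},
    {"gripper": 0.5,"x": 0,"y": 0,"z": -4,"ax": 0,"ay": 0,"az": 0},
  ],
)

```text
clock: 24.03
position: [462.3, 313.9, 171.2]
ee_rot: [0.707, -0.707, -0.0, -0.0]
contact_force: [-0.4, 1.0, -0.8]
gripper_width: 34.8
grasp_force: 59.9
```

>>> send_rows(
  targets=[
    {"gripper": 0.5,"x": 0,"y": 0,"z": -4,"ax": 0,"ay": 0,"az": 0},
    {"gripper": 0.5,"x": 0,"y": 0,"z": 0,"ax": 0,"ay": 0,"az": 0},
    {"gripper": 0.5,"x": 0,"y": 0,"z": 0,"ax": 0,"ay": 0,"az": 0},
  ],
)

```text
clock: 24.28
position: [463.5, 315.3, 212.2]
ee_rot: [0.707, -0.707, -0.0, -0.004]
contact_force: [-0.1, -0.1, -1.3]
gripper_width: 34.9
grasp_force: 59.9
```

```bash
cat >> h.py <<'E'
def held():
    s=st(); p=np.array(s['position'])
    for n in('scene','top'):
        im,d,C=look(n)
        m=(np.hypot(C[...,0]-p[0],C[...,1]-p[1])<45)&(C[...,2]>p[2]-15)&(C[...,2]<p[2]+50)&((im.max(-1)-im.min(-1))>=18); q=C[m]
        if len(q): print(n,'held',len(q),np.percentile(q,3,0).round(),np.percentile(q,97,0).round())
E
python3 - <<'E'
from h import *
held(); print(delta([620.5,-4,206]))
E
```

```text
t 24.28 p [463.5 315.3 212.2] q [ 7.074e-01 -7.068e-01 -4.000e-04 -3.800e-03] F [-0.1 -0.1 -1.3] w 34.9 g 59.9
scene held 256 [453. 298. 226.] [483. 331. 254.]
top held 361 [446. 296. 228.] [476. 324. 251.]
[ 31.78 -15.86   0.19]
```

>>> send_rows(
  targets=[
    {"gripper": 0.5,"x": 3.5,"y": -1.74,"z": 0,"ax": 0,"ay": 0,"az": 0},
    {"gripper": 0.5,"x": 3.5,"y": -1.74,"z": 0,"ax": 0,"ay": 0,"az": 0},
    {"gripper": 0.5,"x": 3.5,"y": -1.74,"z": 0,"ax": 0,"ay": 0,"az": 0},
    {"gripper": 0.5,"x": 3.5,"y": -1.74,"z": 0,"ax": 0,"ay": 0,"az": 0},
    {"gripper": 0.5,"x": 3.5,"y": -1.74,"z": 0,"ax": 0,"ay": 0,"az": 0},
  ],
)

```text
clock: 24.8
position: [549.1, 137.2, 206.5]
ee_rot: [0.708, -0.707, -0.001, 0.002]
contact_force: [-0.3, 0.3, -0.7]
gripper_width: 35.0
grasp_force: 59.9
```

>>> send_rows(
  targets=[
    {"gripper": 0.5,"x": 3.5,"y": -1.74,"z": 0,"ax": 0,"ay": 0,"az": 0},
    {"gripper": 0.5,"x": 3.5,"y": -1.74,"z": 0,"ax": 0,"ay": 0,"az": 0},
    {"gripper": 0.5,"x": 3.5,"y": -1.74,"z": 0,"ax": 0,"ay": 0,"az": 0},
    {"gripper": 0.5,"x": 3.5,"y": -1.74,"z": 0,"ax": 0,"ay": 0,"az": 0},
    {"gripper": 0.5,"x": 0,"y": 0,"z": 0,"ax": 0,"ay": 0,"az": 0},
  ],
)

```text
clock: 25.22
position: [620.3, -6.5, 205.4]
ee_rot: [-0.705, 0.709, 0.001, -0.003]
contact_force: [-0.4, 0.6, 0.5]
gripper_width: 35.1
grasp_force: 60.0
```

>>> send_rows(
  targets=[
    {"gripper": 0.5,"x": 0,"y": 0,"z": 0,"ax": 0,"ay": 0,"az": 0},
    {"gripper": 0.5,"x": 0,"y": 0,"z": 0,"ax": 0,"ay": 0,"az": 0},
    {"gripper": 0.5,"x": 0,"y": 0,"z": 0,"ax": 0,"ay": 0,"az": 0},
  ],
)

```text
clock: 25.47
position: [618.6, 0.0, 207.5]
ee_rot: [0.708, -0.706, -0.001, 0.001]
contact_force: [-0.8, 0.7, -0.1]
gripper_width: 34.8
grasp_force: 60.0
```

```bash
python3 - <<'E'
from h import *
held(); print(delta([620.5,-4,180]))
E
```

```text
t 25.47 p [618.6   0.  207.5] q [ 7.078e-01 -7.065e-01 -7.000e-04  9.000e-04] F [-0.8  0.7 -0.1] w 34.8 g 60.0
scene held 332 [604.  -4. 222.] [637.  19. 249.]
top held 14 [591. -18. 223.] [613.  -7. 250.]
[ 0.45 -0.16  2.84]
```

>>> send_rows(
  targets=[
    {"gripper": 0.5,"x": 0.4,"y": -0.2,"z": 1.5,"ax": 0,"ay": 0,"az": 0},
    {"gripper": 0.5,"x": 0,"y": 0,"z": 1.5,"ax": 0,"ay": 0,"az": 0},
    {"gripper": 0.5,"x": 0,"y": 0,"z": 1.0,"ax": 0,"ay": 0,"az": 0},
    {"gripper": 0.5,"x": 0,"y": 0,"z": 0,"ax": 0,"ay": 0,"az": 0},
    {"gripper": 0.5,"x": 0,"y": 0,"z": 0,"ax": 0,"ay": 0,"az": 0},
  ],
)

```text
clock: 25.98
position: [621.2, -4.2, 168.5]
ee_rot: [0.708, -0.706, -0.0, 0.0]
contact_force: [-0.1, 0.4, -0.4]
gripper_width: 34.8
grasp_force: 60.0
```

>>> send_rows(
  targets=[
    {"gripper": 0.5,"x": 0,"y": 0,"z": 0.5,"ax": 0,"ay": 0,"az": 0},
    {"gripper": 0.5,"x": 0,"y": 0,"z": 0.5,"ax": 0,"ay": 0,"az": 0},
    {"gripper": 0.5,"x": 0,"y": 0,"z": 0,"ax": 0,"ay": 0,"az": 0},
  ],
)

```text
clock: 26.23
position: [621.0, -4.5, 158.0]
ee_rot: [0.707, -0.707, -0.0, 0.0]
contact_force: [-0.5, -1.0, -1.5]
gripper_width: 34.9
grasp_force: 60.0
```

>>> send_rows(
  targets=[
    {"gripper": 0.5,"x": 0,"y": 0,"z": 0.3,"ax": 0,"ay": 0,"az": 0},
    {"gripper": 0.5,"x": 0,"y": 0,"z": 0.3,"ax": 0,"ay": 0,"az": 0},
    {"gripper": 0.5,"x": 0,"y": 0,"z": 0,"ax": 0,"ay": 0,"az": 0},
  ],
)

```text
clock: 26.48
position: [621.7, -4.5, 152.4]
ee_rot: [0.707, -0.707, 0.0, -0.0]
contact_force: [0.7, 0.9, -0.6]
gripper_width: 35.2
grasp_force: 60.0
```

>>> send_rows(
  targets=[
    {"gripper": 0.5,"x": 0,"y": 0,"z": 0.3,"ax": 0,"ay": 0,"az": 0},
    {"gripper": 0.5,"x": 0,"y": 0,"z": 0,"ax": 0,"ay": 0,"az": 0},
    {"gripper": -0.1,"x": 0,"y": 0,"z": 0,"ax": 0,"ay": 0,"az": 0},
    {"gripper": -0.3,"x": 0,"y": 0,"z": 0,"ax": 0,"ay": 0,"az": 0},
    {"gripper": -0.3,"x": 0,"y": 0,"z": 0,"ax": 0,"ay": 0,"az": 0},
  ],
)

```text
clock: 26.9
position: [621.3, -4.9, 149.8]
ee_rot: [0.707, -0.707, -0.0, 0.0]
contact_force: [0.2, -0.0, 0.1]
gripper_width: 55.4
grasp_force: 0.0
```

>>> send_rows(
  targets=[
    {"gripper": -0.3,"x": 0,"y": 0,"z": -4,"ax": 0,"ay": 0,"az": 0},
    {"gripper": -0.3,"x": 0,"y": 0,"z": -4,"ax": 0,"ay": 0,"az": 0},
    {"gripper": -0.4,"x": -3.6,"y": 2.0,"z": 0,"ax": 0,"ay": 0,"az": 0},
    {"gripper": -0.4,"x": -3.6,"y": 2.0,"z": 0,"ax": 0,"ay": 0,"az": 0},
    {"gripper": -0.4,"x": -3.6,"y": 2.0,"z": 0,"ax": 0,"ay": 0,"az": 0},
  ],
)

```text
clock: 27.32
position: [560.8, 103.8, 230.6]
ee_rot: [-0.707, 0.708, -0.0, 0.001]
contact_force: [1.0, 0.6, 0.5]
gripper_width: 59.6
grasp_force: 0.0
```

```bash
python3 - <<'E'
from h import *
st(); stuck(); tins(); print(delta([442.3,215.3,200]))
E
```

```text
t 27.32 p [560.8 103.8 230.6] q [-7.066e-01  7.076e-01 -2.000e-04  8.000e-04] F [1.  0.6 0.5] w 59.6 g 0.0
scene 44 face 12 n [-0.59 -0.34  0.74] c [643.9   9.1 170.6] [643.8  11.3 170. ] z 166.0 175.0
top none 15
scene [420.9 141.1] 20.2 264 rgb [42. 27. 55.]
scene [442.4 215.4] 20.4 291 rgb [92. 96. 54.]
scene [601.2 269.1] 19.5 365 rgb [ 30.  61. 125.]
top [441.3 214.6] 19.5 251 rgb [100. 100.  32.]
top [419.3 139.7] 19.1 251 rgb [34. 14. 45.]
[-11.14  11.83   3.02]
```

The cream tin dropped in. Now green.

>>> send_rows(
  targets=[
    {"gripper": -0.4,"x": -2.7,"y": 2.9,"z": 0,"ax": 0,"ay": 0,"az": 0},
    {"gripper": -0.4,"x": -2.7,"y": 2.9,"z": 0,"ax": 0,"ay": 0,"az": 0},
    {"gripper": -0.4,"x": -2.7,"y": 2.9,"z": 0,"ax": 0,"ay": 0,"az": 0},
    {"gripper": -0.4,"x": -2.7,"y": 2.9,"z": 0,"ax": 0,"ay": 0,"az": 0},
    {"gripper": -0.4,"x": 0,"y": 0,"z": 4,"ax": 0,"ay": 0,"az": 0},
  ],
)

```text
clock: 27.93
position: [447.5, 216.7, 197.0]
ee_rot: [0.709, -0.705, 0.001, -0.009]
contact_force: [1.1, 0.3, -0.1]
gripper_width: 59.9
grasp_force: 0.0
```

>>> send_rows(
  targets=[
    {"gripper": -0.4,"x": 0,"y": 0,"z": 4,"ax": 0,"ay": 0,"az": 0},
    {"gripper": -0.4,"x": 0,"y": 0,"z": 4,"ax": 0,"ay": 0,"az": 0},
    {"gripper": -0.4,"x": 0,"y": 0,"z": 4,"ax": 0,"ay": 0,"az": 0},
    {"gripper": -0.4,"x": 0,"y": 0,"z": 2,"ax": 0,"ay": 0,"az": 0},
    {"gripper": -0.4,"x": 0,"y": 0,"z": 0,"ax": 0,"ay": 0,"az": 0},
  ],
)

```text
clock: 28.35
position: [442.9, 207.7, 45.1]
ee_rot: [-0.706, 0.708, 0.0, -0.006]
contact_force: [-0.1, -0.6, 0.5]
gripper_width: 59.9
grasp_force: 0.0
```

>>> send_rows(
  targets=[
    {"gripper": -0.4,"x": 0,"y": 0,"z": 0,"ax": 0,"ay": 0,"az": 0},
    {"gripper": -0.4,"x": 0,"y": 0,"z": 0,"ax": 0,"ay": 0,"az": 0},
    {"gripper": -0.4,"x": 0,"y": 0,"z": 0,"ax": 0,"ay": 0,"az": 0},
  ],
)

```text
clock: 28.6
position: [446.9, 212.0, 51.7]
ee_rot: [0.707, -0.707, 0.0, -0.002]
contact_force: [0.3, -0.0, 0.6]
gripper_width: 59.6
grasp_force: 0.0
```

```bash
python3 - <<'E'
from h import *
st(); tins(); print(delta([442.2,215.2,-9]))
E
```

```text
t 28.6 p [446.9 212.   51.7] q [ 7.073e-01 -7.069e-01  2.000e-04 -2.200e-03] F [ 0.3 -0.   0.6] w 59.6 g 0.0
scene [421.4 141.2] 19.8 263 rgb [74. 42. 99.]
scene [443.5 216.3] 20.0 193 rgb [59. 67. 35.]
scene [601.7 268.4] 19.2 364 rgb [ 29.  59. 122.]
top [598.2 267.5] 19.6 231 rgb [ 13.  43. 103.]
top [441.4 213.6] 18.9 142 rgb [49. 53. 17.]
top [419.4 139.7] 19.1 254 rgb [66. 29. 87.]
[-0.31  0.44  6.05]
```

>>> send_rows(
  targets=[
    {"gripper": -0.4,"x": -0.3,"y": 0.4,"z": 1.5,"ax": 0,"ay": 0,"az": 0},
    {"gripper": -0.4,"x": 0,"y": 0,"z": 1.6,"ax": 0,"ay": 0,"az": 0},
    {"gripper": -0.4,"x": 0,"y": 0,"z": 1.6,"ax": 0,"ay": 0,"az": 0},
    {"gripper": -0.4,"x": 0,"y": 0,"z": 1.3,"ax": 0,"ay": 0,"az": 0},
    {"gripper": -0.4,"x": 0,"y": 0,"z": 0,"ax": 0,"ay": 0,"az": 0},
  ],
)

```text
clock: 29.12
position: [440.4, 213.4, -11.4]
ee_rot: [0.707, -0.707, -0.0, 0.001]
contact_force: [-0.9, -0.6, -0.0]
gripper_width: 59.7
grasp_force: 0.0
```

>>> send_rows(
  targets=[
    {"gripper": -0.4,"x": 0,"y": 0,"z": 0,"ax": 0,"ay": 0,"az": 0},
    {"gripper": 0.3,"x": 0,"y": 0,"z": 0,"ax": 0,"ay": 0,"az": 0},
    {"gripper": 0.5,"x": 0,"y": 0,"z": 0,"ax": 0,"ay": 0,"az": 0},
    {"gripper": 0.5,"x": 0,"y": 0,"z": 0,"ax": 0,"ay": 0,"az": 0},
    {"gripper": 0.5,"x": 0,"y": 0,"z": 0,"ax": 0,"ay": 0,"az": 0},
  ],
)

```text
clock: 29.53
position: [442.2, 214.9, -8.5]
ee_rot: [0.708, -0.707, 0.0, -0.001]
contact_force: [-1.3, -0.9, 5.6]
gripper_width: 34.5
grasp_force: 59.1
```

>>> send_rows(
  targets=[
    {"gripper": 0.5,"x": 0,"y": 0,"z": -2,"ax": 0,"ay": 0,"az": 0},
    {"gripper": 0.5,"x": 0,"y": 0,"z": -4,"ax": 0,"ay": 0,"az": 0},
    {"gripper": 0.5,"x": 0,"y": 0,"z": -4,"ax": 0,"ay": 0,"az": 0},
    {"gripper": 0.5,"x": 0,"y": 0,"z": -4,"ax": 0,"ay": 0,"az": 0},
    {"gripper": 0.5,"x": 0,"y": 0,"z": -4,"ax": 0,"ay": 0,"az": 0},
  ],
)

```text
clock: 29.95
position: [440.9, 213.8, 172.7]
ee_rot: [0.707, -0.707, -0.0, -0.001]
contact_force: [1.8, 1.3, -0.5]
gripper_width: 34.7
grasp_force: 59.9
```

>>> send_rows(
  targets=[
    {"gripper": 0.5,"x": 0,"y": 0,"z": -4,"ax": 0,"ay": 0,"az": 0},
    {"gripper": 0.5,"x": 0,"y": 0,"z": 0,"ax": 0,"ay": 0,"az": 0},
    {"gripper": 0.5,"x": 0,"y": 0,"z": 0,"ax": 0,"ay": 0,"az": 0},
  ],
)

```text
clock: 30.2
position: [442.3, 215.2, 213.3]
ee_rot: [0.707, -0.707, -0.0, -0.004]
contact_force: [-0.4, 0.0, -2.6]
gripper_width: 34.7
grasp_force: 59.9
```

```bash
python3 - <<'E'
from h import *
held(); print(delta([621,-4.5,206]))
E
```

```text
t 30.2 p [442.3 215.2 213.3] q [ 0.7074 -0.7068 -0.     -0.0042] F [-0.4  0.  -2.6] w 34.7 g 59.9
scene held 247 [438. 199. 225.] [462. 234. 254.]
top held 194 [424. 195. 227.] [455. 211. 251.]
[ 21.83 -18.04   0.32]
```

>>> send_rows(
  targets=[
    {"gripper": 0.5,"x": 3.0,"y": -2.5,"z": 0,"ax": 0,"ay": 0,"az": 0},
    {"gripper": 0.5,"x": 3.0,"y": -2.5,"z": 0,"ax": 0,"ay": 0,"az": 0},
    {"gripper": 0.5,"x": 3.0,"y": -2.5,"z": 0,"ax": 0,"ay": 0,"az": 0},
    {"gripper": 0.5,"x": 3.0,"y": -2.5,"z": 0,"ax": 0,"ay": 0,"az": 0},
    {"gripper": 0.5,"x": 3.0,"y": -2.5,"z": 0,"ax": 0,"ay": 0,"az": 0},
  ],
)

```text
clock: 30.72
position: [566.2, 62.5, 207.6]
ee_rot: [0.708, -0.707, -0.001, 0.002]
contact_force: [0.8, 1.7, -0.8]
gripper_width: 34.5
grasp_force: 60.0
```

>>> send_rows(
  targets=[
    {"gripper": 0.5,"x": 3.0,"y": -2.5,"z": 0,"ax": 0,"ay": 0,"az": 0},
    {"gripper": 0.5,"x": 3.0,"y": -2.5,"z": 0,"ax": 0,"ay": 0,"az": 0},
    {"gripper": 0.5,"x": 0.8,"y": -0.5,"z": 0,"ax": 0,"ay": 0,"az": 0},
    {"gripper": 0.5,"x": 0,"y": 0,"z": 0,"ax": 0,"ay": 0,"az": 0},
    {"gripper": 0.5,"x": 0,"y": 0,"z": 0,"ax": 0,"ay": 0,"az": 0},
  ],
)

```text
clock: 31.13
position: [620.4, -4.1, 207.4]
ee_rot: [-0.707, 0.707, 0.001, -0.002]
contact_force: [1.3, 0.6, -0.9]
gripper_width: 34.4
grasp_force: 60.0
```

>>> send_rows(
  targets=[
    {"gripper": 0.5,"x": 0,"y": 0,"z": 0,"ax": 0,"ay": 0,"az": 0},
    {"gripper": 0.5,"x": 0,"y": 0,"z": 0,"ax": 0,"ay": 0,"az": 0},
  ],
)

```text
clock: 31.3
position: [620.6, -2.5, 209.5]
ee_rot: [0.708, -0.706, -0.0, 0.0]
contact_force: [0.0, -0.2, -0.5]
gripper_width: 35.0
grasp_force: 60.0
```

```bash
python3 - <<'E'
from h import *
st(); print(delta([621.2,-4.5,168]))
E
```

```text
t 31.3 p [620.6  -2.5 209.5] q [ 7.080e-01 -7.062e-01 -3.000e-04  3.000e-04] F [ 0.  -0.2 -0.5] w 35.0 g 60.0
[ 0.2  -0.07  4.15]
```

>>> send_rows(
  targets=[
    {"gripper": 0.5,"x": 0.2,"y": -0.07,"z": 1.5,"ax": 0,"ay": 0,"az": 0},
    {"gripper": 0.5,"x": 0,"y": 0,"z": 1.5,"ax": 0,"ay": 0,"az": 0},
    {"gripper": 0.5,"x": 0,"y": 0,"z": 1.2,"ax": 0,"ay": 0,"az": 0},
    {"gripper": 0.5,"x": 0,"y": 0,"z": 0,"ax": 0,"ay": 0,"az": 0},
    {"gripper": 0.5,"x": 0,"y": 0,"z": 0.5,"ax": 0,"ay": 0,"az": 0},
  ],
)

```text
clock: 31.72
position: [622.3, -4.8, 163.7]
ee_rot: [0.708, -0.706, 0.001, -0.0]
contact_force: [0.5, 0.9, 0.8]
gripper_width: 34.7
grasp_force: 60.0
```

>>> send_rows(
  targets=[
    {"gripper": 0.5,"x": 0,"y": 0,"z": 0.5,"ax": 0,"ay": 0,"az": 0},
    {"gripper": 0.5,"x": 0,"y": 0,"z": 0.4,"ax": 0,"ay": 0,"az": 0},
    {"gripper": 0.5,"x": 0,"y": 0,"z": 0.4,"ax": 0,"ay": 0,"az": 0},
    {"gripper": 0.5,"x": 0,"y": 0,"z": 0,"ax": 0,"ay": 0,"az": 0},
    {"gripper": 0.5,"x": 0,"y": 0,"z": 0,"ax": 0,"ay": 0,"az": 0},
  ],
)

```text
clock: 32.13
position: [622.4, -5.3, 149.6]
ee_rot: [0.707, -0.707, -0.0, -0.0]
contact_force: [0.6, 2.1, -1.1]
gripper_width: 34.5
grasp_force: 60.0
```

>>> send_rows(
  targets=[
    {"gripper": -0.1,"x": 0,"y": 0,"z": 0,"ax": 0,"ay": 0,"az": 0},
    {"gripper": -0.3,"x": 0,"y": 0,"z": 0,"ax": 0,"ay": 0,"az": 0},
    {"gripper": -0.3,"x": 0,"y": 0,"z": 0,"ax": 0,"ay": 0,"az": 0},
    {"gripper": -0.3,"x": 0,"y": 0,"z": -3,"ax": 0,"ay": 0,"az": 0},
    {"gripper": -0.3,"x": 0,"y": 0,"z": -4,"ax": 0,"ay": 0,"az": 0},
  ],
)

```text
clock: 32.55
position: [619.5, -6.3, 216.4]
ee_rot: [0.707, -0.707, -0.003, 0.004]
contact_force: [0.5, -0.0, 0.4]
gripper_width: 55.6
grasp_force: 0.0
```

>>> send_rows(
  targets=[
    {"gripper": -0.1,"x": 0,"y": 0,"z": -4,"ax": 0,"ay": 0,"az": 0},
    {"gripper": -0.1,"x": -3.0,"y": 2.5,"z": 0,"ax": 0,"ay": 0,"az": 0},
    {"gripper": -0.1,"x": -3.0,"y": 2.5,"z": 0,"ax": 0,"ay": 0,"az": 0},
    {"gripper": -0.1,"x": -3,"y": 2.5,"z": 0,"ax": 0,"ay": 0,"az": 0},
    {"gripper": -0.1,"x": 0,"y": 0,"z": 0,"ax": 0,"ay": 0,"az": 0},
  ],
)

```text
clock: 32.97
position: [543.8, 87.3, 260.8]
ee_rot: [0.709, -0.705, -0.0, -0.001]
contact_force: [-1.0, -0.9, -0.6]
gripper_width: 47.1
grasp_force: 0.0
```

```bash
python3 - <<'E'
from h import *
st(); stuck(); tins()
for n in('scene','top'):
    im,d,C=look(n); m=(C[...,2]>160)&(C[...,2]<176)&(np.hypot(C[...,0]-438,C[...,1]-30)<45); q=C[m]; print(n,'rodtop',len(q),np.round(cv2.minEnclosingCircle(q[:,:2].astype(np.float32)),1) if 0 else (cv2.minEnclosingCircle(q[:,:2].astype(np.float32)) if len(q) else 0))
    if n=='scene': a=cv2.resize(im[220:350,250:370,::-1].astype(np.uint8),None,fx=3,fy=3,interpolation=cv2.INTER_CUBIC)
    else: b=cv2.resize(im[150:280,260:380,::-1].astype(np.uint8),None,fx=3,fy=3,interpolation=cv2.INTER_CUBIC)
cv2.imwrite('pics/col3.png',np.hstack([a,b]))
print(delta([437.5,30,240]))
# tube colours along its axis in scene, for z levels
im,_,_=look('scene')
for z in range(20,170,8):
    u,v=proj('scene',[[621+20,-4+5,z]])[0].astype(int); print(z,im[v-1:v+2,u-1:u+2].mean((0,1)).round(),end=' ')
E
```

```text
t 32.97 p [543.8  87.3 260.8] q [ 7.090e-01 -7.052e-01 -5.000e-04 -7.000e-04] F [-1.  -0.9 -0.6] w 47.1 g 0.0
scene 245 face 167 n [-0.04  0.04  1.  ] c [617.2  -5.1 143.6] [618.2  -5.3 143.5] z 142.0 146.0
top 290 face 155 n [0.02 0.06 1.  ] c [620.9  -4.8 141.2] [620.4  -3.6 141.2] z 139.0 144.0
scene [421.3 141.1] 19.9 265 rgb [42. 28. 55.]
scene [601.3 268.4] 19.3 360 rgb [ 30.  60. 124.]
top [419.4 139.7] 19.3 252 rgb [34. 14. 45.]
scene rodtop 0 0
top rodtop 126 ((436.36639404296875, 28.647884368896484), 11.852313041687012)
[ 5.35 11.01  1.95]
20 [70. 75. 73.] 28 [70. 75. 74.] 36 [71. 75. 73.] 44 [72. 73. 70.] 52 [75. 71. 67.] 60 [74. 71. 70.] 68 [73. 70. 69.] 76 [73. 71. 67.] 84 [73. 72. 69.] 92 [74. 76. 69.] 100 [73. 75. 69.] 108 [72. 74. 67.] 116 [70. 74. 66.] 124 [68. 74. 65.] 132 [69. 74. 65.] 140 [75. 81. 68.] 148 [ 97. 106.  89.] 156 [119. 125. 102.] 164 [131. 115.  65.]
```

All three tins are stacked and level, with the top at about 143 mm. Next is the rod.

>>> send_rows(
  targets=[
    {"gripper": -0.1,"x": 1.8,"y": 3.6,"z": 0,"ax": 0,"ay": 0,"az": 0},
    {"gripper": -0.1,"x": 1.8,"y": 3.6,"z": 0,"ax": 0,"ay": 0,"az": 0},
    {"gripper": -0.1,"x": 1.7,"y": 3.6,"z": 0,"ax": 0,"ay": 0,"az": 0},
    {"gripper": -0.1,"x": 0,"y": 0,"z": 0,"ax": 0,"ay": 0,"az": 0},
    {"gripper": -0.1,"x": 0,"y": 0,"z": 4,"ax": 0,"ay": 0,"az": 0},
  ],
)

```text
clock: 33.73
position: [443.7, 30.9, 226.9]
ee_rot: [0.707, -0.707, 0.005, -0.008]
contact_force: [2.3, 0.8, -0.4]
gripper_width: 46.8
grasp_force: 0.0
```

>>> send_rows(
  targets=[
    {"gripper": -0.1,"x": 0,"y": 0,"z": 4,"ax": 0,"ay": 0,"az": 0},
    {"gripper": -0.1,"x": 0,"y": 0,"z": 1,"ax": 0,"ay": 0,"az": 0},
    {"gripper": -0.1,"x": 0,"y": 0,"z": 0,"ax": 0,"ay": 0,"az": 0},
    {"gripper": -0.1,"x": 0,"y": 0,"z": 0,"ax": 0,"ay": 0,"az": 0},
    {"gripper": -0.1,"x": 0,"y": 0,"z": 0,"ax": 0,"ay": 0,"az": 0},
  ],
)

```text
clock: 34.15
position: [440.7, 31.3, 171.0]
ee_rot: [0.707, -0.707, 0.001, -0.001]
contact_force: [0.5, -0.6, -0.2]
gripper_width: 46.9
grasp_force: 0.0
```

```bash
python3 - <<'E'
from h import *
s=st(); print(delta([438.2,29.8,92]),np.round(s['joints'],2))
E
```

```text
t 34.15 p [440.7  31.3 171. ] q [ 0.7073 -0.707   0.0008 -0.0011] F [ 0.5 -0.6 -0.2] w 46.9 g 0.0
[0.15 0.28 7.9 ] [ 0.44  0.09 -0.46  0.   -1.01 -0.44]
```

>>> send_rows(
  targets=[
    {"gripper": -0.1,"x": 0.15,"y": 0.28,"z": 0,"ax": 0,"ay": 0,"az": 0},
    {"gripper": -0.1,"x": 0,"y": 0,"z": 2,"ax": 0,"ay": 0,"az": 0},
    {"gripper": -0.1,"x": 0,"y": 0,"z": 2,"ax": 0,"ay": 0,"az": 0},
    {"gripper": -0.1,"x": 0,"y": 0,"z": 2,"ax": 0,"ay": 0,"az": 0},
    {"gripper": -0.1,"x": 0,"y": 0,"z": 1.9,"ax": 0,"ay": 0,"az": 0},
  ],
)

```text
clock: 34.57
position: [437.3, 30.0, 91.2]
ee_rot: [0.707, -0.707, 0.001, -0.002]
contact_force: [-0.1, 0.1, 0.3]
gripper_width: 46.8
grasp_force: 0.0
```

>>> send_rows(
  targets=[
    {"gripper": -0.1,"x": 0,"y": 0,"z": 0,"ax": 0,"ay": 0,"az": 0},
    {"gripper": -0.1,"x": 0,"y": 0,"z": 0,"ax": 0,"ay": 0,"az": 0},
    {"gripper": -0.1,"x": 0,"y": 0,"z": 0,"ax": 0,"ay": 0,"az": 0},
  ],
)

```text
clock: 34.82
position: [437.7, 30.1, 92.3]
ee_rot: [0.708, -0.707, 0.001, -0.001]
contact_force: [0.5, -0.4, -0.8]
gripper_width: 47.0
grasp_force: 0.0
```

>>> send_rows(
  targets=[
    {"gripper": 0.3,"x": 0,"y": 0,"z": 0,"ax": 0,"ay": 0,"az": 0},
    {"gripper": 0.7,"x": 0,"y": 0,"z": 0,"ax": 0,"ay": 0,"az": 0},
    {"gripper": 0.8,"x": 0,"y": 0,"z": 0,"ax": 0,"ay": 0,"az": 0},
    {"gripper": 0.8,"x": 0,"y": 0,"z": 0,"ax": 0,"ay": 0,"az": 0},
    {"gripper": 0.8,"x": 0,"y": 0,"z": 0,"ax": 0,"ay": 0,"az": 0},
  ],
)

```text
clock: 35.23
position: [437.9, 30.1, 92.2]
ee_rot: [0.708, -0.707, 0.001, -0.002]
contact_force: [0.9, -0.1, 6.5]
gripper_width: 22.7
grasp_force: 58.9
```

>>> send_rows(
  targets=[
    {"gripper": 0.8,"x": 0,"y": 0,"z": -2,"ax": 0,"ay": 0,"az": 0},
    {"gripper": 0.8,"x": 0,"y": 0,"z": -4,"ax": 0,"ay": 0,"az": 0},
    {"gripper": 0.8,"x": 0,"y": 0,"z": -4,"ax": 0,"ay": 0,"az": 0},
    {"gripper": 0.8,"x": 0,"y": 0,"z": -4,"ax": 0,"ay": 0,"az": 0},
    {"gripper": 0.8,"x": 0,"y": 0,"z": -4,"ax": 0,"ay": 0,"az": 0},
  ],
)

```text
clock: 35.65
position: [434.9, 29.4, 271.9]
ee_rot: [0.707, -0.707, -0.001, 0.001]
contact_force: [0.5, 0.9, -3.5]
gripper_width: 22.5
grasp_force: 59.4
```

>>> send_rows(
  targets=[
    {"gripper": 0.8,"x": 0,"y": 0,"z": -2.5,"ax": 0,"ay": 0,"az": 0},
    {"gripper": 0.8,"x": 0.9,"y": -3.0,"z": 0,"ax": 0,"ay": 0,"az": 0},
    {"gripper": 0.8,"x": 0.9,"y": -3.0,"z": 0,"ax": 0,"ay": 0,"az": 0},
    {"gripper": 0.8,"x": 0.9,"y": -3.0,"z": 0,"ax": 0,"ay": 0,"az": 0},
    {"gripper": 0.8,"x": 0,"y": 0,"z": 0,"ax": 0,"ay": 0,"az": 0},
  ],
)

```text
clock: 36.07
position: [529.7, 2.0, 293.2]
ee_rot: [-0.707, 0.708, 0.001, -0.001]
contact_force: [0.8, -0.5, -2.3]
gripper_width: 22.7
grasp_force: 60.0
```

>>> send_rows(
  targets=[
    {"gripper": 0.8,"x": 0,"y": 0,"z": 0,"ax": 0,"ay": 0,"az": 0},
    {"gripper": 0.8,"x": 0,"y": 0,"z": 0,"ax": 0,"ay": 0,"az": 0},
    {"gripper": 0.8,"x": 0,"y": 0,"z": 0,"ax": 0,"ay": 0,"az": 0},
  ],
)

```text
clock: 36.32
position: [525.3, 2.8, 295.3]
ee_rot: [0.707, -0.707, -0.001, 0.0]
contact_force: [0.2, 0.2, -2.0]
gripper_width: 22.9
grasp_force: 60.0
```

```bash
python3 - <<'E'
from h import *
s=st(); p=np.array(s['position']); print(delta([621.2,-4.5,290]))
for n in('scene','top'):
    im,d,C=look(n)
    for lo,hi in((p[2]-92,p[2]-84),(p[2]-84,p[2]-66),(p[2]-62,p[2]-40),(p[2]-40,p[2]-10),(p[2]-10,p[2]+20)):
        m=(np.hypot(C[...,0]-p[0],C[...,1]-p[1])<35)&(C[...,2]>lo)&(C[...,2]<hi); q=C[m]
        if len(q)>3: print(n,round(lo),len(q),np.percentile(q,4,0).round(),np.percentile(q,96,0).round())
E
```

```text
t 36.32 p [525.3   2.8 295.3] q [ 7.075e-01 -7.067e-01 -5.000e-04  5.000e-04] F [ 0.2  0.2 -2. ] w 22.9 g 60.0
[ 0.74 -9.59  0.52]
scene 203 14 [525.  -3. 209.] [543.  20. 211.]
scene 211 186 [521.  -8. 213.] [544.  21. 229.]
scene 233 91 [525.  -1. 234.] [534.  11. 254.]
scene 255 131 [525.  -2. 257.] [534.  11. 284.]
scene 285 152 [525.  -2. 286.] [534.  11. 314.]
top 211 24 [510. -16. 213.] [521.  -5. 229.]
```

>>> send_rows(
  targets=[
    {"gripper": 0.8,"x": 0.25,"y": -3.2,"z": 0,"ax": 0,"ay": 0,"az": 0},
    {"gripper": 0.8,"x": 0.25,"y": -3.2,"z": 0,"ax": 0,"ay": 0,"az": 0},
    {"gripper": 0.8,"x": 0.24,"y": -3.2,"z": 0,"ax": 0,"ay": 0,"az": 0},
    {"gripper": 0.8,"x": 0,"y": 0,"z": 0,"ax": 0,"ay": 0,"az": 0},
    {"gripper": 0.8,"x": 0,"y": 0,"z": 0,"ax": 0,"ay": 0,"az": 0},
  ],
)

```text
clock: 36.83
position: [622.6, -4.3, 294.1]
ee_rot: [0.707, -0.707, -0.001, 0.001]
contact_force: [-0.7, -0.0, -2.4]
gripper_width: 22.8
grasp_force: 60.4
```

>>> send_rows(
  targets=[
    {"gripper": 0.8,"x": 0,"y": 0,"z": 0,"ax": 0,"ay": 0,"az": 0},
    {"gripper": 0.8,"x": 0,"y": 0,"z": 0,"ax": 0,"ay": 0,"az": 0},
    {"gripper": 0.8,"x": 0,"y": 0,"z": 0,"ax": 0,"ay": 0,"az": 0},
  ],
)

```text
clock: 37.08
position: [621.5, -4.4, 296.8]
ee_rot: [0.708, -0.707, 0.0, -0.001]
contact_force: [0.2, -0.3, -1.8]
gripper_width: 22.8
grasp_force: 60.4
```

```bash
python3 - <<'E'
from h import *
s=st(); print(delta([621.3,-4.5,270]))
E
```

```text
t 37.08 p [621.5  -4.4 296.8] q [ 7.076e-01 -7.066e-01  4.000e-04 -6.000e-04] F [ 0.2 -0.3 -1.8] w 22.8 g 60.4
[0.01 0.02 2.68]
```

>>> send_rows(
  targets=[
    {"gripper": 0.8,"x": 0,"y": 0,"z": 1,"ax": 0,"ay": 0,"az": 0},
    {"gripper": 0.8,"x": 0,"y": 0,"z": 1,"ax": 0,"ay": 0,"az": 0},
    {"gripper": 0.8,"x": 0,"y": 0,"z": 1,"ax": 0,"ay": 0,"az": 0},
    {"gripper": 0.8,"x": 0,"y": 0,"z": 0.7,"ax": 0,"ay": 0,"az": 0},
    {"gripper": 0.8,"x": 0,"y": 0,"z": 0.5,"ax": 0,"ay": 0,"az": 0},
  ],
)

```text
clock: 37.5
position: [621.5, -4.7, 251.7]
ee_rot: [0.707, -0.707, -0.001, 0.001]
contact_force: [0.4, -0.1, -2.1]
gripper_width: 22.9
grasp_force: 60.5
```

>>> send_rows(
  targets=[
    {"gripper": 0.8,"x": 0,"y": 0,"z": 0.5,"ax": 0,"ay": 0,"az": 0},
    {"gripper": 0.8,"x": 0,"y": 0,"z": 0.5,"ax": 0,"ay": 0,"az": 0},
    {"gripper": 0.8,"x": 0,"y": 0,"z": 0.5,"ax": 0,"ay": 0,"az": 0},
    {"gripper": 0.8,"x": 0,"y": 0,"z": 0,"ax": 0,"ay": 0,"az": 0},
  ],
)

```text
clock: 37.83
position: [621.8, -4.6, 237.4]
ee_rot: [0.707, -0.707, -0.001, 0.001]
contact_force: [-0.9, 1.1, -2.3]
gripper_width: 22.8
grasp_force: 60.3
```

>>> send_rows(
  targets=[
    {"gripper": 0.8,"x": 0,"y": 0,"z": 0.5,"ax": 0,"ay": 0,"az": 0},
    {"gripper": 0.8,"x": 0,"y": 0,"z": 0.5,"ax": 0,"ay": 0,"az": 0},
    {"gripper": 0.8,"x": 0,"y": 0,"z": 0.4,"ax": 0,"ay": 0,"az": 0},
    {"gripper": 0.8,"x": 0,"y": 0,"z": 0.4,"ax": 0,"ay": 0,"az": 0},
    {"gripper": 0.8,"x": 0,"y": 0,"z": 0.4,"ax": 0,"ay": 0,"az": 0},
  ],
)

```text
clock: 38.25
position: [623.0, -4.7, 218.2]
ee_rot: [0.708, -0.707, 0.001, -0.001]
contact_force: [-1.1, 0.1, 5.1]
gripper_width: 22.6
grasp_force: 61.1
```

>>> send_rows(
  targets=[
    {"gripper": 0.8,"x": 0,"y": 0,"z": 0.4,"ax": 0,"ay": 0,"az": 0},
    {"gripper": 0.8,"x": 0,"y": 0,"z": 0.4,"ax": 0,"ay": 0,"az": 0},
    {"gripper": 0.8,"x": 0,"y": 0,"z": 0.4,"ax": 0,"ay": 0,"az": 0},
    {"gripper": 0.8,"x": 0,"y": 0,"z": 0.4,"ax": 0,"ay": 0,"az": 0},
    {"gripper": 0.8,"x": 0,"y": 0,"z": 0.4,"ax": 0,"ay": 0,"az": 0},
  ],
)

```text
clock: 38.67
position: [623.0, -4.6, 197.4]
ee_rot: [0.707, -0.707, 0.001, -0.001]
contact_force: [-1.0, 0.3, 4.5]
gripper_width: 22.9
grasp_force: 61.1
```

>>> send_rows(
  targets=[
    {"gripper": 0.8,"x": 0,"y": 0,"z": 0.3,"ax": 0,"ay": 0,"az": 0},
    {"gripper": 0.8,"x": 0,"y": 0,"z": 0.3,"ax": 0,"ay": 0,"az": 0},
    {"gripper": 0.8,"x": 0,"y": 0,"z": 0,"ax": 0,"ay": 0,"az": 0},
  ],
)

```text
clock: 38.92
position: [623.1, -4.8, 192.1]
ee_rot: [0.708, -0.707, 0.001, -0.001]
contact_force: [-0.1, -0.0, 7.9]
gripper_width: 22.8
grasp_force: 61.4
```

>>> send_rows(
  targets=[
    {"gripper": 0.8,"x": 0,"y": 0,"z": 0.3,"ax": 0,"ay": 0,"az": 0},
    {"gripper": 0.8,"x": 0,"y": 0,"z": 0,"ax": 0,"ay": 0,"az": 0},
  ],
)

```text
clock: 39.08
position: [623.8, -5.1, 192.0]
ee_rot: [0.708, -0.706, 0.002, -0.001]
contact_force: [-3.2, 1.3, 15.6]
gripper_width: 22.8
grasp_force: 62.4
```

>>> send_rows(
  targets=[
    {"gripper": 0.8,"x": 0,"y": 0,"z": 0.3,"ax": 0,"ay": 0,"az": 0},
    {"gripper": 0.8,"x": 0,"y": 0,"z": 0,"ax": 0,"ay": 0,"az": 0},
  ],
)

```text
clock: 39.25
position: [624.4, -5.3, 191.9]
ee_rot: [0.708, -0.706, 0.004, -0.002]
contact_force: [-4.4, 1.1, 24.4]
gripper_width: 22.8
grasp_force: 63.7
```

>>> send_rows(
  targets=[
    {"gripper": 0.8,"x": 0,"y": 0,"z": 0.3,"ax": 0,"ay": 0,"az": 0},
    {"gripper": 0.8,"x": 0,"y": 0,"z": 0,"ax": 0,"ay": 0,"az": 0},
  ],
)

```text
clock: 39.42
position: [624.9, -5.5, 191.8]
ee_rot: [0.708, -0.706, 0.005, -0.003]
contact_force: [-7.4, 2.5, 33.1]
gripper_width: 22.3
grasp_force: 65.3
```

Hard stop at the predicted height (33 N with no further motion). I withdraw the rod.

>>> send_rows(
  targets=[
    {"gripper": 0.8,"x": 0,"y": 0,"z": -1.0,"ax": 0,"ay": 0,"az": 0},
    {"gripper": 0.8,"x": 0,"y": 0,"z": -1.5,"ax": 0,"ay": 0,"az": 0},
    {"gripper": 0.8,"x": 0,"y": 0,"z": -2.5,"ax": 0,"ay": 0,"az": 0},
    {"gripper": 0.8,"x": 0,"y": 0,"z": -3,"ax": 0,"ay": 0,"az": 0},
    {"gripper": 0.8,"x": 0,"y": 0,"z": -3.6,"ax": 0,"ay": 0,"az": 0},
  ],
)

```text
clock: 39.83
position: [620.5, -4.2, 294.4]
ee_rot: [0.707, -0.707, -0.003, 0.003]
contact_force: [1.4, -0.3, -2.6]
gripper_width: 22.7
grasp_force: 60.4
```

>>> send_rows(
  targets=[
    {"gripper": 0.8,"x": 0,"y": 0,"z": 0,"ax": 0,"ay": 0,"az": 0},
    {"gripper": 0.8,"x": 0,"y": 0,"z": 0,"ax": 0,"ay": 0,"az": 0},
    {"gripper": 0.8,"x": 0,"y": 0,"z": 0,"ax": 0,"ay": 0,"az": 0},
  ],
)

```text
clock: 40.08
position: [621.3, -4.2, 295.0]
ee_rot: [0.707, -0.707, -0.002, 0.001]
contact_force: [-0.6, 0.2, -3.5]
gripper_width: 22.6
grasp_force: 60.5
```

```bash
python3 - <<'E'
from h import *
s=st(); p=np.array(s['position']); print(delta([437.8,29.8,290]),R.from_quat(s['ee_rot']).as_matrix()[:,2].round(4))
for n in('scene','top'):
    im,d,C=look(n)
    for lo,hi in((p[2]-92,p[2]-66),(p[2]-62,p[2]-10)):
        m=(np.hypot(C[...,0]-p[0],C[...,1]-p[1])<35)&(C[...,2]>lo)&(C[...,2]<hi); q=C[m]
        if len(q)>3: print(n,round(lo),len(q),np.percentile(q,4,0).round(),np.percentile(q,96,0).round())
    # mat centre from dark ring at z~4
    m=(C[...,2]>-6)&(C[...,2]<12)&(im.max(-1)<35)&(np.hypot(C[...,0]-438,C[...,1]-30)<75)
    k,l,s_,_=cv2.connectedComponentsWithStats(m.astype(np.uint8)); 
    if k>1:
        i=1+np.argmax(s_[1:,4]); q=C[l==i]; print(n,'mat',s_[i,4],cv2.minEnclosingCircle(q[:,:2].astype(np.float32)))
stuck()
E
```

```text
t 40.08 p [621.3  -4.2 295. ] q [ 0.7073 -0.7069 -0.0019  0.0012] F [-0.6  0.2 -3.5] w 22.6 g 60.5
[-3.41 18.34  0.59] [-4.5e-03  9.0e-04 -1.0e+00]
scene 203 214 [613. -14. 210.] [639.  14. 229.]
scene 233 226 [619.  -7. 235.] [630.   4. 283.]
scene mat 935 ((440.8202209472656, 34.63970184326172), 48.971920013427734)
top 203 47 [608. -22. 215.] [630. -16. 229.]
top mat 1519 ((437.62957763671875, 33.80897903442383), 48.72175979614258)
scene 49 face 6 n [ 0.31 -0.43  0.85] c [635.5  18.2 123. ] [636.   18.5 123.5] z 121.0 125.0
top none 13
```

>>> send_rows(
  targets=[
    {"gripper": 0.8,"x": -0.74,"y": 3.64,"z": 0,"ax": 0,"ay": 0,"az": 0},
    {"gripper": 0.8,"x": -0.74,"y": 3.64,"z": 0,"ax": 0,"ay": 0,"az": 0},
    {"gripper": 0.8,"x": -0.74,"y": 3.64,"z": 0,"ax": 0,"ay": 0,"az": 0},
    {"gripper": 0.8,"x": -0.74,"y": 3.64,"z": 0,"ax": 0,"ay": 0,"az": 0},
    {"gripper": 0.8,"x": -0.74,"y": 3.64,"z": 0,"ax": 0,"ay": 0,"az": 0},
  ],
)

```text
clock: 40.7
position: [438.3, 32.1, 296.5]
ee_rot: [0.707, -0.707, -0.0, 0.001]
contact_force: [-0.0, 1.0, -0.8]
gripper_width: 22.7
grasp_force: 60.5
```

>>> send_rows(
  targets=[
    {"gripper": 0.8,"x": 0,"y": 0,"z": 0,"ax": 0,"ay": 0,"az": 0},
    {"gripper": 0.8,"x": 0,"y": 0,"z": 4,"ax": 0,"ay": 0,"az": 0},
    {"gripper": 0.8,"x": 0,"y": 0,"z": 4,"ax": 0,"ay": 0,"az": 0},
    {"gripper": 0.8,"x": 0,"y": 0,"z": 4,"ax": 0,"ay": 0,"az": 0},
    {"gripper": 0.8,"x": 0,"y": 0,"z": 3,"ax": 0,"ay": 0,"az": 0},
  ],
)

```text
clock: 41.12
position: [438.1, 31.6, 144.6]
ee_rot: [0.707, -0.707, -0.001, 0.001]
contact_force: [-0.5, 0.3, -2.9]
gripper_width: 22.7
grasp_force: 60.6
```

>>> send_rows(
  targets=[
    {"gripper": 0.8,"x": 0,"y": 0,"z": 2,"ax": 0,"ay": 0,"az": 0},
    {"gripper": 0.8,"x": 0,"y": 0,"z": 1,"ax": 0,"ay": 0,"az": 0},
    {"gripper": 0.8,"x": 0,"y": 0,"z": 0,"ax": 0,"ay": 0,"az": 0},
    {"gripper": 0.8,"x": 0,"y": 0,"z": 0,"ax": 0,"ay": 0,"az": 0},
    {"gripper": 0.8,"x": 0,"y": 0,"z": 0,"ax": 0,"ay": 0,"az": 0},
  ],
)

```text
clock: 41.53
position: [441.2, 32.5, 118.5]
ee_rot: [0.708, -0.707, 0.0, -0.001]
contact_force: [0.1, 0.5, -1.9]
gripper_width: 22.4
grasp_force: 60.6
```

```bash
python3 - <<'E'
from h import *
s=st(); print(delta([439,33,93]),R.from_quat(s['ee_rot']).as_matrix()[:,2].round(4))
E
```

```text
t 41.53 p [441.2  32.5 118.5] q [ 7.075e-01 -7.067e-01  5.000e-04 -8.000e-04] F [ 0.1  0.5 -1.9] w 22.4 g 60.6
[-0.05  0.22  2.55] [ 1.8e-03  4.0e-04 -1.0e+00]
```

>>> send_rows(
  targets=[
    {"gripper": 0.8,"x": 0,"y": 0.2,"z": 0.7,"ax": 0,"ay": 0,"az": 0},
    {"gripper": 0.8,"x": 0,"y": 0,"z": 0.7,"ax": 0,"ay": 0,"az": 0},
    {"gripper": 0.8,"x": 0,"y": 0,"z": 0.6,"ax": 0,"ay": 0,"az": 0},
    {"gripper": 0.8,"x": 0,"y": 0,"z": 0.3,"ax": 0,"ay": 0,"az": 0},
    {"gripper": 0.8,"x": 0,"y": 0,"z": 0,"ax": 0,"ay": 0,"az": 0},
  ],
)

```text
clock: 41.95
position: [437.6, 32.0, 93.8]
ee_rot: [0.707, -0.707, -0.0, 0.001]
contact_force: [-0.2, -0.3, -2.5]
gripper_width: 22.6
grasp_force: 60.7
```

>>> send_rows(
  targets=[
    {"gripper": 0.8,"x": 0,"y": 0,"z": 0.2,"ax": 0,"ay": 0,"az": 0},
    {"gripper": 0.8,"x": 0,"y": 0,"z": 0,"ax": 0,"ay": 0,"az": 0},
    {"gripper": 0.8,"x": 0,"y": 0,"z": 0,"ax": 0,"ay": 0,"az": 0},
  ],
)

```text
clock: 42.2
position: [438.5, 32.3, 92.8]
ee_rot: [0.707, -0.707, 0.0, -0.0]
contact_force: [-0.4, 0.5, -2.8]
gripper_width: 22.8
grasp_force: 60.7
```

Not touching yet; I go down a bit more.

>>> send_rows(
  targets=[
    {"gripper": 0.8,"x": 0,"y": 0,"z": 0.15,"ax": 0,"ay": 0,"az": 0},
    {"gripper": 0.8,"x": 0,"y": 0,"z": 0,"ax": 0,"ay": 0,"az": 0},
    {"gripper": 0.8,"x": 0,"y": 0,"z": 0,"ax": 0,"ay": 0,"az": 0},
  ],
)

```text
clock: 42.45
position: [439.0, 32.4, 92.2]
ee_rot: [0.708, -0.707, 0.001, -0.001]
contact_force: [-1.1, -1.1, 5.1]
gripper_width: 22.4
grasp_force: 61.2
```

>>> send_rows(
  targets=[
    {"gripper": 0.8,"x": 0,"y": 0,"z": 0.15,"ax": 0,"ay": 0,"az": 0},
    {"gripper": 0.8,"x": 0,"y": 0,"z": 0,"ax": 0,"ay": 0,"az": 0},
    {"gripper": 0.8,"x": 0,"y": 0,"z": 0,"ax": 0,"ay": 0,"az": 0},
  ],
)

```text
clock: 42.7
position: [439.4, 32.3, 92.1]
ee_rot: [0.708, -0.706, 0.001, -0.001]
contact_force: [-4.8, 0.3, 14.7]
gripper_width: 22.3
grasp_force: 62.5
```

>>> send_rows(
  targets=[
    {"gripper": 0.8,"x": 0,"y": 0,"z": -0.25,"ax": 0,"ay": 0,"az": 0},
    {"gripper": 0.3,"x": 0,"y": 0,"z": 0,"ax": 0,"ay": 0,"az": 0},
    {"gripper": -0.1,"x": 0,"y": 0,"z": 0,"ax": 0,"ay": 0,"az": 0},
    {"gripper": -0.1,"x": 0,"y": 0,"z": 0,"ax": 0,"ay": 0,"az": 0},
    {"gripper": -0.1,"x": 0,"y": 0,"z": 0,"ax": 0,"ay": 0,"az": 0},
  ],
)

```text
clock: 43.12
position: [438.3, 32.2, 92.0]
ee_rot: [0.707, -0.707, -0.0, 0.0]
contact_force: [-0.2, 0.2, -0.7]
gripper_width: 46.8
grasp_force: 0.0
```

>>> send_rows(
  targets=[
    {"gripper": -0.1,"x": 0,"y": 0,"z": -2,"ax": 0,"ay": 0,"az": 0},
    {"gripper": -0.1,"x": 0,"y": 0,"z": -4,"ax": 0,"ay": 0,"az": 0},
    {"gripper": -0.1,"x": 0,"y": 0,"z": -4,"ax": 0,"ay": 0,"az": 0},
    {"gripper": 1,"x": 0,"y": 0,"z": -4,"ax": 0,"ay": 0,"az": 5.1},
    {"gripper": 1,"x": 0,"y": 0,"z": 0,"ax": 0,"ay": 0,"az": 5.1},
  ],
)

```text
clock: 43.53
position: [443.2, 33.2, 240.5]
ee_rot: [-0.641, 0.768, -0.004, 0.007]
contact_force: [1.1, 0.9, 0.2]
gripper_width: 23.8
grasp_force: 0.0
```

```bash
cat >> h.py <<'E'
def sws():
    # white nub tops in box coords, both cameras
    for n in('scene','top'):
        im,d,C=look(n); P=(C-BC)@BR
        m=(im.min(-1)>75)&(P[...,0]>-30)&(P[...,0]<30)&(P[...,1]>-95)&(P[...,1]<25)&(P[...,2]>40)&(P[...,2]<70)
        r=[]
        for y in(5,-15,-35,-55,-75):
            q=P[m&(abs(P[...,1]-y)<9)]
            r.append((len(q),*np.round((q[q[:,2]>np.percentile(q[:,2],40)]).mean(0),1)) if len(q)>2 else None)
        print(n,r)
E
python3 - <<'E'
from h import *
s=st(); print(R.from_quat(s['ee_rot']).as_matrix()[:,1].round(3),delta(bw(-45,5,180)),np.round(s['joints'],2)); sws(); knob()
for n in('scene','top'):
    im,d,C=look(n); m=(C[...,2]>160)&(C[...,2]<176)&(np.hypot(C[...,0]-438,C[...,1]-30)<45); q=C[m]; print(n,'rodtop',cv2.minEnclosingCircle(q[:,:2].astype(np.float32)) if len(q) else 0)
E
```

```text
t 43.53 p [443.2  33.2 240.5] q [-0.6407  0.7678 -0.0038  0.0074] F [1.1 0.9 0.2] w 23.8 g 0.0
[-0.984  0.179 -0.015] [ 30.45 -12.69   6.05] [ 0.45  0.03 -0.35  0.   -1.18 -0.63]
scene [(15, np.float64(-3.6), np.float64(8.2), np.float64(57.4)), (18, np.float64(-2.3), np.float64(-14.7), np.float64(55.9)), (14, np.float64(7.9), np.float64(-35.2), np.float64(56.6)), (15, np.float64(-1.0), np.float64(-52.9), np.float64(57.3)), (12, np.float64(7.8), np.float64(-74.9), np.float64(55.7))]
top [(12, np.float64(-6.1), np.float64(4.5), np.float64(53.5)), (14, np.float64(-3.9), np.float64(-16.2), np.float64(55.5)), (15, np.float64(5.0), np.float64(-35.5), np.float64(54.5)), (13, np.float64(-3.5), np.float64(-55.2), np.float64(54.2)), (12, np.float64(4.7), np.float64(-75.0), np.float64(53.2))]
scene knob 88 [-24.1  80.6 124.5]
top knob 91 [-29.9  75.  123.6]
scene rodtop ((439.99432373046875, 34.461334228515625), 12.752151489257812)
top rodtop 0
```

The rod is standing. I go to the switches and touch the deck to calibrate the tip height.

>>> send_rows(
  targets=[
    {"gripper": 1,"x": 3.8,"y": -1.58,"z": 0,"ax": 0,"ay": 0,"az": 0},
    {"gripper": 1,"x": 3.8,"y": -1.58,"z": 0,"ax": 0,"ay": 0,"az": 0},
    {"gripper": 1,"x": 3.8,"y": -1.58,"z": 0,"ax": 0,"ay": 0,"az": 0},
    {"gripper": 1,"x": 3.8,"y": -1.58,"z": 0,"ax": 0,"ay": 0,"az": 0},
    {"gripper": 1,"x": 3.8,"y": -1.58,"z": 0,"ax": 0,"ay": 0,"az": 0},
  ],
)

```text
clock: 44.25
position: [482.1, -170.5, 230.8]
ee_rot: [-0.642, 0.766, 0.001, -0.001]
contact_force: [0.7, 0.5, 0.2]
gripper_width: -0.1
grasp_force: 0.0
```

>>> send_rows(
  targets=[
    {"gripper": 1,"x": 3.8,"y": -1.58,"z": 0,"ax": 0,"ay": 0,"az": 0},
    {"gripper": 1,"x": 3.8,"y": -1.58,"z": 0,"ax": 0,"ay": 0,"az": 0},
    {"gripper": 1,"x": 3.8,"y": -1.58,"z": 0,"ax": 0,"ay": 0,"az": 0},
    {"gripper": 1,"x": 0,"y": 0,"z": 4,"ax": 0,"ay": 0,"az": 0},
    {"gripper": 1,"x": 0,"y": 0,"z": 4,"ax": 0,"ay": 0,"az": 0},
  ],
)

```text
clock: 44.67
position: [510.3, -292.2, 151.3]
ee_rot: [-0.641, 0.768, -0.002, 0.001]
contact_force: [0.7, 0.3, -1.7]
gripper_width: -0.2
grasp_force: 0.0
```

>>> send_rows(
  targets=[
    {"gripper": 1,"x": 0,"y": 0,"z": 4,"ax": 0,"ay": 0,"az": 0},
    {"gripper": 1,"x": 0,"y": 0,"z": 4,"ax": 0,"ay": 0,"az": 0},
    {"gripper": 1,"x": 0,"y": 0,"z": 0,"ax": 0,"ay": 0,"az": 0},
    {"gripper": 1,"x": 0,"y": 0,"z": 0,"ax": 0,"ay": 0,"az": 0},
    {"gripper": 1,"x": 0,"y": 0,"z": 0,"ax": 0,"ay": 0,"az": 0},
  ],
)

```text
clock: 45.08
position: [510.5, -289.9, 73.7]
ee_rot: [-0.642, 0.766, -0.001, 0.0]
contact_force: [0.4, 0.1, 0.2]
gripper_width: -0.1
grasp_force: 0.0
```

```bash
python3 - <<'E'
from h import *
s=st(); print(inbox(s['position']),R.from_quat(s['ee_rot']).as_matrix().round(3).tolist(),delta(bw(-45,5,25)))
E
```

```text
t 45.08 p [ 510.5 -289.9   73.7] q [-6.424e-01  7.664e-01 -1.200e-03  1.000e-04] F [0.4 0.1 0.2] w -0.1 g 0.0
[-48.8   3.2  73.7] [[-0.175, -0.985, 0.002], [-0.985, 0.175, -0.002], [0.001, -0.002, -1.0]] [-0.19 -0.37  4.87]
```

>>> send_rows(
  targets=[
    {"gripper": 1,"x": -0.19,"y": -0.2,"z": 2,"ax": 0,"ay": 0,"az": 0},
    {"gripper": 1,"x": 0,"y": 0,"z": 1.5,"ax": 0,"ay": 0,"az": 0},
    {"gripper": 1,"x": 0,"y": 0,"z": 0.8,"ax": 0,"ay": 0,"az": 0},
    {"gripper": 1,"x": 0,"y": 0,"z": 0,"ax": 0,"ay": 0,"az": 0},
    {"gripper": 1,"x": 0,"y": 0,"z": 0,"ax": 0,"ay": 0,"az": 0},
  ],
)

```text
clock: 45.5
position: [512.7, -288.2, 31.0]
ee_rot: [-0.642, 0.767, -0.001, 0.001]
contact_force: [0.4, 0.3, -0.3]
gripper_width: 0.3
grasp_force: 0.0
```

>>> send_rows(
  targets=[
    {"gripper": 1,"x": 0,"y": 0,"z": 0.5,"ax": 0,"ay": 0,"az": 0},
    {"gripper": 1,"x": 0,"y": 0,"z": 0.3,"ax": 0,"ay": 0,"az": 0},
    {"gripper": 1,"x": 0,"y": 0,"z": 0,"ax": 0,"ay": 0,"az": 0},
    {"gripper": 1,"x": 0,"y": 0,"z": 0,"ax": 0,"ay": 0,"az": 0},
  ],
)

```text
clock: 45.83
position: [511.5, -287.8, 21.4]
ee_rot: [-0.642, 0.767, -0.0, 0.0]
contact_force: [-0.3, -1.0, 0.3]
gripper_width: 0.0
grasp_force: 0.0
```

>>> send_rows(
  targets=[
    {"gripper": 1,"x": 0,"y": 0,"z": 0.4,"ax": 0,"ay": 0,"az": 0},
    {"gripper": 1,"x": 0,"y": 0,"z": 0,"ax": 0,"ay": 0,"az": 0},
    {"gripper": 1,"x": 0,"y": 0,"z": 0,"ax": 0,"ay": 0,"az": 0},
  ],
)

```text
clock: 46.08
position: [511.3, -287.7, 17.0]
ee_rot: [-0.642, 0.767, 0.0, -0.0]
contact_force: [-0.6, -0.1, -1.0]
gripper_width: -0.1
grasp_force: 0.0
```

>>> send_rows(
  targets=[
    {"gripper": 1,"x": 0,"y": 0,"z": 0.4,"ax": 0,"ay": 0,"az": 0},
    {"gripper": 1,"x": 0,"y": 0,"z": 0,"ax": 0,"ay": 0,"az": 0},
    {"gripper": 1,"x": 0,"y": 0,"z": 0,"ax": 0,"ay": 0,"az": 0},
  ],
)

```text
clock: 46.33
position: [511.2, -287.7, 12.8]
ee_rot: [-0.642, 0.767, 0.0, -0.0]
contact_force: [0.2, -0.5, 0.5]
gripper_width: -0.3
grasp_force: 0.0
```

>>> send_rows(
  targets=[
    {"gripper": 1,"x": 0,"y": 0,"z": 0.3,"ax": 0,"ay": 0,"az": 0},
    {"gripper": 1,"x": 0,"y": 0,"z": 0,"ax": 0,"ay": 0,"az": 0},
    {"gripper": 1,"x": 0,"y": 0,"z": 0,"ax": 0,"ay": 0,"az": 0},
  ],
)

```text
clock: 46.58
position: [511.3, -287.7, 10.0]
ee_rot: [-0.642, 0.767, 0.0, -0.0]
contact_force: [-0.9, -0.5, -0.5]
gripper_width: 0.3
grasp_force: 0.0
```

>>> send_rows(
  targets=[
    {"gripper": 1,"x": 0,"y": 0,"z": 0.3,"ax": 0,"ay": 0,"az": 0},
    {"gripper": 1,"x": 0,"y": 0,"z": 0,"ax": 0,"ay": 0,"az": 0},
    {"gripper": 1,"x": 0,"y": 0,"z": 0,"ax": 0,"ay": 0,"az": 0},
  ],
)

```text
clock: 46.83
position: [512.0, -288.0, 8.5]
ee_rot: [-0.642, 0.767, -0.001, 0.0]
contact_force: [-0.6, 1.9, 6.7]
gripper_width: 0.0
grasp_force: 3.2
```

```bash
python3 - <<'E'
from h import *
s=st(); p=np.array(s['position']); print(inbox(p),proj('scene',[p,p+[0,0,30]]).round(1).tolist())
im,d,C=look('scene')
m=(im.max(-1)<40)&(np.hypot(C[...,0]-p[0],C[...,1]-p[1])<30)&(C[...,2]>30)&(C[...,2]<110); q=C[m]
P=(q-BC)@BR
for z in range(30,100,8):
    r=P[(P[:,2]>=z)&(P[:,2]<z+8)]
    if len(r)>2: print(z,len(r),r[:,:2].min(0).round(),r[:,:2].max(0).round())
E
```

```text
t 46.83 p [ 512.  -288.     8.5] q [-6.420e-01  7.667e-01 -7.000e-04  2.000e-04] F [-0.6  1.9  6.7] w 0.0 g 3.2
[-47.7   5.4   8.5] [[233.9, 205.1], [232.1, 196.3]]
38 6 [-43. -23.] [-39.   9.]
46 11 [-42.  -0.] [-35.  14.]
54 9 [-41.   7.] [-35.  14.]
62 18 [-50.   2.] [-35.  18.]
70 11 [-57.   5.] [-36.  16.]
78 21 [-69.  10.] [-34.  20.]
86 51 [-73.  -1.] [-22.  21.]
94 79 [-75.  -1.] [-22.  22.]
```

Deck contact at reported z ≈ 8.7, so the tip stands 32 mm above TCP. I rise 6 mm and push sw1 toward on.

>>> send_rows(
  targets=[
    {"gripper": 1,"x": 0,"y": 0,"z": -0.8,"ax": 0,"ay": 0,"az": 0},
    {"gripper": 1,"x": 0,"y": -1.0,"z": 0,"ax": 0,"ay": 0,"az": 0},
    {"gripper": 1,"x": 0,"y": -1.0,"z": 0,"ax": 0,"ay": 0,"az": 0},
    {"gripper": 1,"x": 0,"y": -0.6,"z": 0,"ax": 0,"ay": 0,"az": 0},
    {"gripper": 1,"x": 0,"y": 0,"z": 0,"ax": 0,"ay": 0,"az": 0},
  ],
)

```text
clock: 47.3
position: [538.9, -292.7, 14.8]
ee_rot: [-0.642, 0.767, -0.0, 0.0]
contact_force: [-0.2, -0.5, 0.5]
gripper_width: 0.0
grasp_force: 0.0
```

>>> send_rows(
  targets=[
    {"gripper": 1,"x": 0,"y": -0.5,"z": 0,"ax": 0,"ay": 0,"az": 0},
    {"gripper": 1,"x": 0,"y": -0.4,"z": 0,"ax": 0,"ay": 0,"az": 0},
    {"gripper": 1,"x": 0,"y": -0.3,"z": 0,"ax": 0,"ay": 0,"az": 0},
    {"gripper": 1,"x": 0,"y": 0,"z": 0,"ax": 0,"ay": 0,"az": 0},
    {"gripper": 1,"x": 0,"y": 0,"z": 0,"ax": 0,"ay": 0,"az": 0},
  ],
)

```text
clock: 47.72
position: [549.1, -294.5, 15.1]
ee_rot: [-0.642, 0.767, -0.0, 0.0]
contact_force: [-0.4, 1.3, 0.2]
gripper_width: 0.1
grasp_force: 0.0
```

```bash
python3 - <<'E'
from h import *
s=st(); print(inbox(s['position']),inbox(np.array(s['contact_force'])+BC)); sws()
E
```

```text
t 47.72 p [ 549.1 -294.5   15.1] q [-6.418e-01  7.669e-01 -2.000e-04  1.000e-04] F [-0.4  1.3  0.2] w 0.1 g 0.0
[-10.    5.5  15.1] [-0.6  1.2  0.2]
scene [(7, np.float64(6.6), np.float64(6.5), np.float64(57.4)), None, None, None, None]
top [None, None, None, None, None]
```

>>> send_rows(
  targets=[
    {"gripper": 1,"x": 0,"y": -0.3,"z": 0,"ax": 0,"ay": 0,"az": 0},
    {"gripper": 1,"x": 0,"y": 0,"z": 0,"ax": 0,"ay": 0,"az": 0},
  ],
)

```text
clock: 47.98
position: [551.9, -295.0, 15.3]
ee_rot: [-0.642, 0.767, 0.0, -0.0]
contact_force: [-0.7, 0.0, 0.3]
gripper_width: -0.3
grasp_force: 0.4
```

>>> send_rows(
  targets=[
    {"gripper": 1,"x": 0,"y": -0.3,"z": 0,"ax": 0,"ay": 0,"az": 0},
    {"gripper": 1,"x": 0,"y": 0,"z": 0,"ax": 0,"ay": 0,"az": 0},
  ],
)

```text
clock: 48.15
position: [553.0, -295.2, 15.1]
ee_rot: [-0.642, 0.767, 0.002, -0.001]
contact_force: [-5.7, 0.9, 3.4]
gripper_width: 0.3
grasp_force: 3.0
```

>>> send_rows(
  targets=[
    {"gripper": 1,"x": 0,"y": -0.2,"z": 0,"ax": 0,"ay": 0,"az": 0},
    {"gripper": 1,"x": 0,"y": 0,"z": 0,"ax": 0,"ay": 0,"az": 0},
  ],
)

```text
clock: 48.32
position: [553.1, -295.2, 15.0]
ee_rot: [-0.641, 0.767, 0.003, -0.002]
contact_force: [-7.4, 1.7, 5.4]
gripper_width: -0.0
grasp_force: 4.9
```

>>> send_rows(
  targets=[
    {"gripper": 1,"x": 0,"y": 2,"z": 0,"ax": 0,"ay": 0,"az": 0},
    {"gripper": 1,"x": 0,"y": 2,"z": 0,"ax": 0,"ay": 0,"az": 0},
    {"gripper": 1,"x": 2,"y": 0,"z": 0,"ax": 0,"ay": 0,"az": 0},
    {"gripper": 1,"x": 2,"y": 0,"z": 0,"ax": 0,"ay": 0,"az": 0},
    {"gripper": 1,"x": 0,"y": 0,"z": 0,"ax": 0,"ay": 0,"az": 0},
  ],
)

```text
clock: 48.73
position: [510.8, -330.8, 15.7]
ee_rot: [-0.641, 0.768, -0.001, 0.0]
contact_force: [0.3, 0.2, 0.3]
gripper_width: -0.1
grasp_force: 0.0
```

>>> send_rows(
  targets=[
    {"gripper": 1,"x": 0,"y": -1,"z": 0,"ax": 0,"ay": 0,"az": 0},
    {"gripper": 1,"x": 0,"y": -1,"z": 0,"ax": 0,"ay": 0,"az": 0},
    {"gripper": 1,"x": 0,"y": -0.7,"z": 0,"ax": 0,"ay": 0,"az": 0},
    {"gripper": 1,"x": 0,"y": -0.7,"z": 0,"ax": 0,"ay": 0,"az": 0},
    {"gripper": 1,"x": 0,"y": 0,"z": 0,"ax": 0,"ay": 0,"az": 0},
  ],
)

```text
clock: 49.15
position: [545.2, -333.8, 14.9]
ee_rot: [-0.642, 0.766, 0.0, -0.0]
contact_force: [-0.4, 1.2, 0.7]
gripper_width: 0.2
grasp_force: 0.0
```

>>> send_rows(
  targets=[
    {"gripper": 1,"x": 0,"y": -0.3,"z": 0,"ax": 0,"ay": 0,"az": 0},
    {"gripper": 1,"x": 0,"y": -0.3,"z": 0,"ax": 0,"ay": 0,"az": 0},
    {"gripper": 1,"x": 0,"y": 0,"z": 0,"ax": 0,"ay": 0,"az": 0},
  ],
)

```text
clock: 49.4
position: [545.7, -333.9, 14.6]
ee_rot: [-0.642, 0.767, 0.004, -0.002]
contact_force: [-6.8, 2.7, 4.9]
gripper_width: -0.3
grasp_force: 4.6
```

```bash
python3 - <<'E'
from h import *
s=st(); print(inbox(s['position']))
E
```

```text
t 49.4 p [ 545.7 -333.9   14.6] q [-0.6416  0.7671  0.0042 -0.0025] F [-6.8  2.7  4.9] w -0.3 g 4.6
[ -6.4 -33.9  14.6]
```

sw3 is at its stop. Now sw4.

>>> send_rows(
  targets=[
    {"gripper": 1,"x": 0,"y": 2,"z": 0,"ax": 0,"ay": 0,"az": 0},
    {"gripper": 1,"x": 0,"y": 2,"z": 0,"ax": 0,"ay": 0,"az": 0},
    {"gripper": 1,"x": 2.1,"y": 0,"z": 0,"ax": 0,"ay": 0,"az": 0},
    {"gripper": 1,"x": 0,"y": 0,"z": 0,"ax": 0,"ay": 0,"az": 0},
    {"gripper": 1,"x": 0,"y": 0,"z": 0,"ax": 0,"ay": 0,"az": 0},
  ],
)

```text
clock: 49.82
position: [507.0, -349.4, 15.5]
ee_rot: [-0.641, 0.767, -0.001, 0.0]
contact_force: [0.6, -0.0, 0.4]
gripper_width: 0.0
grasp_force: 0.0
```

>>> send_rows(
  targets=[
    {"gripper": 1,"x": 0,"y": -1,"z": 0,"ax": 0,"ay": 0,"az": 0},
    {"gripper": 1,"x": 0,"y": -1,"z": 0,"ax": 0,"ay": 0,"az": 0},
    {"gripper": 1,"x": 0,"y": -0.7,"z": 0,"ax": 0,"ay": 0,"az": 0},
    {"gripper": 1,"x": 0,"y": -0.7,"z": 0,"ax": 0,"ay": 0,"az": 0},
    {"gripper": 1,"x": 0,"y": 0,"z": 0,"ax": 0,"ay": 0,"az": 0},
  ],
)

```text
clock: 50.23
position: [541.6, -354.8, 15.1]
ee_rot: [-0.642, 0.767, -0.0, -0.0]
contact_force: [-1.3, 0.1, 1.2]
gripper_width: -0.3
grasp_force: 0.2
```

>>> send_rows(
  targets=[
    {"gripper": 1,"x": 0,"y": -0.3,"z": 0,"ax": 0,"ay": 0,"az": 0},
    {"gripper": 1,"x": 0,"y": -0.3,"z": 0,"ax": 0,"ay": 0,"az": 0},
    {"gripper": 1,"x": 0,"y": 0,"z": 0,"ax": 0,"ay": 0,"az": 0},
  ],
)

```text
clock: 50.48
position: [542.0, -354.8, 14.7]
ee_rot: [-0.642, 0.767, 0.004, -0.002]
contact_force: [-8.5, 2.1, 5.7]
gripper_width: 0.1
grasp_force: 5.0
```

```bash
python3 - <<'E'
from h import *
s=st(); print(inbox(s['position']))
E
```

```text
t 50.48 p [ 542.  -354.8   14.7] q [-0.6415  0.7671  0.0042 -0.0024] F [-8.5  2.1  5.7] w 0.1 g 5.0
[ -6.4 -55.1  14.7]
```

>>> send_rows(
  targets=[
    {"gripper": 1,"x": 0,"y": 1,"z": 0,"ax": 0,"ay": 0,"az": 0},
    {"gripper": 1,"x": 0,"y": 0,"z": -4,"ax": 0,"ay": 0,"az": 0},
    {"gripper": 1,"x": 1,"y": -2,"z": 0,"ax": 0,"ay": 0,"az": 0},
    {"gripper": 1,"x": 1,"y": -2,"z": 0,"ax": 0,"ay": 0,"az": 0},
    {"gripper": 1,"x": 0,"y": -1.9,"z": 0,"ax": 0,"ay": 0,"az": 0},
  ],
)

```text
clock: 50.9
position: [592.0, -385.9, 56.5]
ee_rot: [-0.641, 0.767, -0.002, 0.001]
contact_force: [0.0, -0.3, 0.9]
gripper_width: -0.2
grasp_force: 0.0
```

>>> send_rows(
  targets=[
    {"gripper": 1,"x": 0,"y": 0,"z": 2,"ax": 0,"ay": 0,"az": 0},
    {"gripper": 1,"x": 0,"y": 0,"z": 1,"ax": 0,"ay": 0,"az": 0},
    {"gripper": 1,"x": 0,"y": 0,"z": 0,"ax": 0,"ay": 0,"az": 0},
    {"gripper": 1,"x": 0,"y": 0,"z": 0,"ax": 0,"ay": 0,"az": 0},
  ],
)

```text
clock: 51.23
position: [589.6, -383.8, 24.0]
ee_rot: [-0.642, 0.767, 0.001, -0.001]
contact_force: [0.3, -0.2, -0.2]
gripper_width: -0.3
grasp_force: 0.0
```

```bash
python3 - <<'E'
from h import *
s=st(); print(inbox(s['position']),delta(bw(47,-75,15)))
E
```

```text
t 51.23 p [ 589.6 -383.8   24. ] q [-6.418e-01  7.669e-01  1.200e-03 -7.000e-04] F [ 0.3 -0.2 -0.2] w -0.3 g 0.0
[ 45.7 -75.2  24. ] [-0.02 -0.14  0.9 ]
```

>>> send_rows(
  targets=[
    {"gripper": 1,"x": 0,"y": 0,"z": 0.9,"ax": 0,"ay": 0,"az": 0},
    {"gripper": 1,"x": 0,"y": 0,"z": 0,"ax": 0,"ay": 0,"az": 0},
    {"gripper": 1,"x": 0,"y": 1,"z": 0,"ax": 0,"ay": 0,"az": 0},
    {"gripper": 1,"x": 0,"y": 1,"z": 0,"ax": 0,"ay": 0,"az": 0},
    {"gripper": 1,"x": 0,"y": 0.7,"z": 0,"ax": 0,"ay": 0,"az": 0},
  ],
)

```text
clock: 51.65
position: [563.7, -379.3, 16.6]
ee_rot: [-0.642, 0.767, -0.0, 0.0]
contact_force: [1.2, 0.1, -0.4]
gripper_width: -0.1
grasp_force: 0.6
```

>>> send_rows(
  targets=[
    {"gripper": 1,"x": 0,"y": 0.7,"z": 0,"ax": 0,"ay": 0,"az": 0},
    {"gripper": 1,"x": 0,"y": 0.3,"z": 0,"ax": 0,"ay": 0,"az": 0},
    {"gripper": 1,"x": 0,"y": 0,"z": 0,"ax": 0,"ay": 0,"az": 0},
    {"gripper": 1,"x": 0,"y": 0,"z": 0,"ax": 0,"ay": 0,"az": 0},
  ],
)

```text
clock: 51.98
position: [554.1, -377.8, 17.0]
ee_rot: [-0.642, 0.767, 0.0, -0.0]
contact_force: [-0.0, 1.1, 3.6]
gripper_width: 0.0
grasp_force: 1.9
```

>>> send_rows(
  targets=[
    {"gripper": 1,"x": 0,"y": 0.3,"z": 0,"ax": 0,"ay": 0,"az": 0},
    {"gripper": 1,"x": 0,"y": 0.2,"z": 0,"ax": 0,"ay": 0,"az": 0},
    {"gripper": 1,"x": 0,"y": 0,"z": 0,"ax": 0,"ay": 0,"az": 0},
    {"gripper": 1,"x": 0,"y": 0,"z": 0,"ax": 0,"ay": 0,"az": 0},
  ],
)

```text
clock: 52.32
position: [550.1, -377.1, 17.0]
ee_rot: [-0.642, 0.767, -0.001, 0.0]
contact_force: [1.6, 1.8, 5.4]
gripper_width: -0.0
grasp_force: 2.6
```

```bash
python3 - <<'E'
from h import *
s=st(); print(inbox(s['position']))
E
```

```text
t 52.32 p [ 550.1 -377.1   17. ] q [-6.419e-01  7.668e-01 -9.000e-04  3.000e-04] F [1.6 1.8 5.4] w -0.0 g 2.6
[  5.6 -75.6  17. ]
```

>>> send_rows(
  targets=[
    {"gripper": 1,"x": 0,"y": 0.2,"z": 0,"ax": 0,"ay": 0,"az": 0},
    {"gripper": 1,"x": 0,"y": 0,"z": 0,"ax": 0,"ay": 0,"az": 0},
  ],
)

```text
clock: 52.48
position: [548.7, -376.9, 17.0]
ee_rot: [-0.642, 0.767, -0.001, 0.001]
contact_force: [2.9, 0.5, 4.7]
gripper_width: 0.3
grasp_force: 2.5
```

>>> send_rows(
  targets=[
    {"gripper": 1,"x": 0,"y": -1,"z": 0,"ax": 0,"ay": 0,"az": 0},
    {"gripper": 1,"x": 0,"y": -2,"z": -1,"ax": 0,"ay": 0,"az": 0},
    {"gripper": 1,"x": 0,"y": -1.5,"z": -4,"ax": 0,"ay": 0,"az": 0},
    {"gripper": 1,"x": -1,"y": 0,"z": -4,"ax": 0,"ay": 0,"az": 0},
    {"gripper": 1,"x": -4,"y": 4,"z": -4,"ax": 0,"ay": 0,"az": 0},
  ],
)

```text
clock: 52.9
position: [577.0, -349.4, 130.8]
ee_rot: [-0.641, 0.767, -0.002, 0.0]
contact_force: [1.7, -0.4, 2.8]
gripper_width: -0.0
grasp_force: 0.0
```

>>> send_rows(
  targets=[
    {"gripper": 1,"x": -4,"y": 4,"z": -4,"ax": 0,"ay": 0,"az": 0},
    {"gripper": 1,"x": -4,"y": 4,"z": 0,"ax": 0,"ay": 0,"az": 0},
    {"gripper": 1,"x": -4,"y": 4,"z": 0,"ax": 0,"ay": 0,"az": 0},
    {"gripper": 1,"x": 0,"y": 0,"z": 0,"ax": 0,"ay": 0,"az": 0},
  ],
)

```text
clock: 53.23
position: [498.7, -245.1, 151.4]
ee_rot: [-0.642, 0.766, 0.005, -0.002]
contact_force: [-0.9, -0.3, -0.4]
gripper_width: -0.2
grasp_force: 0.0
```

```bash
python3 - <<'E'
from h import *
s=st(); print(inbox(s['position'])); sws(); knob()
im,d=snap('scene'); a=im[155:265,150:280,::-1]; im,d=snap('top'); b=im[205:300,395:520,::-1]
cv2.imwrite('pics/sw1.png',np.hstack([cv2.resize(a,(400,340),interpolation=cv2.INTER_CUBIC),cv2.resize(b,(400,340),interpolation=cv2.INTER_CUBIC)]))
E
```

```text
t 53.23 p [ 498.7 -245.1  151.4] q [-0.6423  0.7664  0.0048 -0.0019] F [-0.9 -0.3 -0.4] w -0.2 g 0.0
[-68.4  45.2 151.4]
scene [(7, np.float64(11.5), np.float64(7.4), np.float64(56.5)), (15, np.float64(-2.1), np.float64(-13.9), np.float64(56.7)), (18, np.float64(9.5), np.float64(-34.3), np.float64(56.1)), (13, np.float64(9.7), np.float64(-54.4), np.float64(56.8)), (14, np.float64(2.8), np.float64(-74.1), np.float64(55.8))]
top [None, None, None, None, None]
scene knob 1 [-19.6  70.2 125.4]
top knob 1 [152.5 111.5  88.6]
```

View pics/sw1.png

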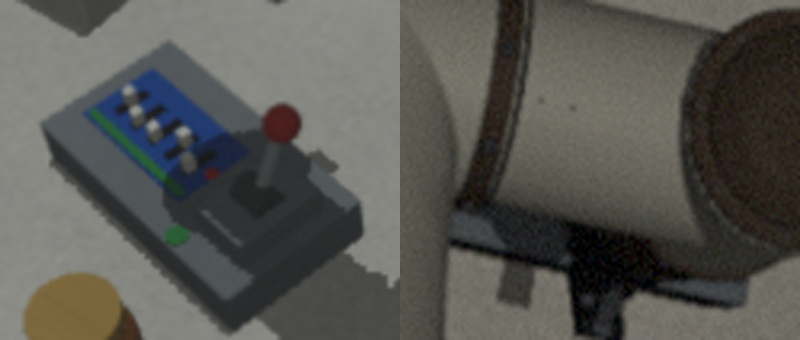

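Pixels from this view: the knob at (282,123) leans toward the robot, so power is off. sw1, sw3 and sw4 stand at the green strip. sw5 at (128,92) is only part-way because the finger rode up on it, and sw2 is part-way too. I redo sw5 and sw2 with a lower tip.

>>> send_rows(
  targets=[
    {"gripper": 1,"x": 3,"y": -2.9,"z": 0,"ax": 0,"ay": 0,"az": 0},
    {"gripper": 1,"x": 3,"y": -2.9,"z": 0,"ax": 0,"ay": 0,"az": 0},
    {"gripper": 1,"x": 3,"y": -2.9,"z": 0,"ax": 0,"ay": 0,"az": 0},
    {"gripper": 1,"x": 3,"y": -2.9,"z": 0,"ax": 0,"ay": 0,"az": 0},
    {"gripper": 1,"x": 0,"y": 0,"z": 4,"ax": 0,"ay": 0,"az": 0},
  ],
)

```text
clock: 53.95
position: [609.8, -399.7, 121.7]
ee_rot: [-0.641, 0.768, -0.012, 0.003]
contact_force: [1.5, 0.3, 2.5]
gripper_width: 0.6
grasp_force: 0.0
```

>>> send_rows(
  targets=[
    {"gripper": 1,"x": 0,"y": 0,"z": 4,"ax": 0,"ay": 0,"az": 0},
    {"gripper": 1,"x": 0,"y": 0,"z": 3,"ax": 0,"ay": 0,"az": 0},
    {"gripper": 1,"x": 0,"y": 0,"z": 1,"ax": 0,"ay": 0,"az": 0},
    {"gripper": 1,"x": 0,"y": 0,"z": 0,"ax": 0,"ay": 0,"az": 0},
    {"gripper": 1,"x": 0,"y": 0,"z": 0,"ax": 0,"ay": 0,"az": 0},
  ],
)

```text
clock: 54.37
position: [600.2, -389.7, 33.7]
ee_rot: [-0.642, 0.767, -0.001, -0.0]
contact_force: [0.0, -0.4, 2.2]
gripper_width: 0.0
grasp_force: 0.0
```

```bash
python3 - <<'E'
from h import *
s=st(); print(inbox(s['position']),delta(bw(45,-75,10)),R.from_quat(s['ee_rot']).as_matrix().round(3).tolist())
E
```

```text
t 54.37 p [ 600.2 -389.7   33.7] q [-6.418e-01  7.669e-01 -5.000e-04 -3.000e-04] F [ 0.  -0.4  2.2] w 0.0 g 0.0
[ 57.1 -79.2  33.7] [-0.42  1.21  2.37] [[-0.176, -0.984, 0.0], [-0.984, 0.176, -0.001], [0.001, -0.0, -1.0]]
```

>>> send_rows(
  targets=[
    {"gripper": 1,"x": -0.42,"y": 1.2,"z": 0,"ax": 0,"ay": 0,"az": 0},
    {"gripper": 1,"x": 0,"y": 0,"z": 1,"ax": 0,"ay": 0,"az": 0},
    {"gripper": 1,"x": 0,"y": 0,"z": 0.8,"ax": 0,"ay": 0,"az": 0},
    {"gripper": 1,"x": 0,"y": 0,"z": 0,"ax": 0,"ay": 0,"az": 0},
    {"gripper": 1,"x": 0,"y": 0,"z": 0,"ax": 0,"ay": 0,"az": 0},
  ],
)

```text
clock: 54.78
position: [588.8, -382.6, 15.6]
ee_rot: [-0.642, 0.767, -0.0, 0.0]
contact_force: [0.6, 0.3, 1.0]
gripper_width: 0.0
grasp_force: 0.0
```

>>> send_rows(
  targets=[
    {"gripper": 1,"x": 0,"y": 0,"z": 0.4,"ax": 0,"ay": 0,"az": 0},
    {"gripper": 1,"x": 0,"y": 0,"z": 0,"ax": 0,"ay": 0,"az": 0},
    {"gripper": 1,"x": 0,"y": 0,"z": 0,"ax": 0,"ay": 0,"az": 0},
  ],
)

```text
clock: 55.03
position: [588.5, -382.4, 11.2]
ee_rot: [-0.642, 0.767, 0.0, -0.0]
contact_force: [-0.8, 0.2, -0.1]
gripper_width: 0.0
grasp_force: 0.0
```

```bash
python3 - <<'E'
from h import *
s=st(); print(inbox(s['position']),delta(bw(45,-75,10)))
E
```

```text
t 55.03 p [ 588.5 -382.4   11.2] q [-0.6418  0.7669  0.     -0.    ] F [-0.8  0.2 -0.1] w 0.0 g 0.0
[ 44.4 -74.1  11.2] [ 0.09 -0.06  0.12]
```

>>> send_rows(
  targets=[
    {"gripper": 1,"x": 0,"y": 1,"z": 0,"ax": 0,"ay": 0,"az": 0},
    {"gripper": 1,"x": 0,"y": 1,"z": 0,"ax": 0,"ay": 0,"az": 0},
    {"gripper": 1,"x": 0,"y": 0.7,"z": 0,"ax": 0,"ay": 0,"az": 0},
    {"gripper": 1,"x": 0,"y": 0.6,"z": 0,"ax": 0,"ay": 0,"az": 0},
    {"gripper": 1,"x": 0,"y": 0,"z": 0,"ax": 0,"ay": 0,"az": 0},
  ],
)

```text
clock: 55.45
position: [555.8, -376.6, 11.7]
ee_rot: [-0.642, 0.767, -0.001, 0.0]
contact_force: [-0.3, 0.1, -1.0]
gripper_width: -0.1
grasp_force: 0.0
```

>>> send_rows(
  targets=[
    {"gripper": 1,"x": 0,"y": 0.3,"z": 0,"ax": 0,"ay": 0,"az": 0},
    {"gripper": 1,"x": 0,"y": 0.3,"z": 0,"ax": 0,"ay": 0,"az": 0},
    {"gripper": 1,"x": 0,"y": 0,"z": 0,"ax": 0,"ay": 0,"az": 0},
  ],
)

```text
clock: 55.7
position: [555.0, -376.9, 13.0]
ee_rot: [-0.642, 0.766, -0.005, 0.003]
contact_force: [7.0, -1.6, -2.0]
gripper_width: 0.2
grasp_force: 3.2
```

```bash
python3 - <<'E'
from h import *
s=st(); print(inbox(s['position']),inbox(np.array(s['contact_force'])+BC)); sws()
E
```

```text
t 55.7 p [ 555.  -376.9   13. ] q [-0.6423  0.7664 -0.0051  0.0026] F [ 7.  -1.6 -2. ] w 0.2 g 3.2
[ 10.4 -74.5  13. ] [ 7.2 -0.4 -2. ]
scene [(15, np.float64(9.6), np.float64(7.1), np.float64(57.6)), (17, np.float64(-2.1), np.float64(-14.2), np.float64(57.1)), (12, np.float64(9.2), np.float64(-33.9), np.float64(56.5)), (5, np.float64(12.2), np.float64(-52.5), np.float64(57.8)), None]
top [None, None, None, None, None]
```

sw5 is at its off stop. Now sw2.

>>> send_rows(
  targets=[
    {"gripper": 1,"x": 0,"y": -2,"z": 0,"ax": 0,"ay": 0,"az": 0},
    {"gripper": 1,"x": 0,"y": -2,"z": 0,"ax": 0,"ay": 0,"az": 0},
    {"gripper": 1,"x": -3,"y": 0,"z": 0,"ax": 0,"ay": 0,"az": 0},
    {"gripper": 1,"x": -2.95,"y": 0,"z": 0,"ax": 0,"ay": 0,"az": 0},
    {"gripper": 1,"x": 0,"y": 0,"z": 0,"ax": 0,"ay": 0,"az": 0},
  ],
)

```text
clock: 56.22
position: [600.5, -320.0, 11.0]
ee_rot: [-0.643, 0.766, 0.001, -0.0]
contact_force: [-0.4, -0.2, 0.6]
gripper_width: 0.1
grasp_force: 0.0
```

>>> send_rows(
  targets=[
    {"gripper": 1,"x": 0,"y": 0,"z": 0,"ax": 0,"ay": 0,"az": 0},
    {"gripper": 1,"x": 0,"y": 0,"z": 0,"ax": 0,"ay": 0,"az": 0},
    {"gripper": 1,"x": 0,"y": 0,"z": 0,"ax": 0,"ay": 0,"az": 0},
  ],
)

```text
clock: 56.47
position: [599.6, -324.7, 11.4]
ee_rot: [-0.642, 0.767, 0.0, -0.0]
contact_force: [-1.2, 0.1, 0.4]
gripper_width: -0.2
grasp_force: 0.0
```

```bash
python3 - <<'E'
from h import *
s=st(); print(inbox(s['position']),delta(bw(45,-15,11)))
E
```

```text
t 56.47 p [ 599.6 -324.7   11.4] q [-6.415e-01  7.671e-01  1.000e-04 -1.000e-04] F [-1.2  0.1  0.4] w -0.2 g 0.0
[ 45.  -15.3  11.4] [-0.03  0.    0.04]
```

>>> send_rows(
  targets=[
    {"gripper": 1,"x": 0,"y": 1,"z": 0,"ax": 0,"ay": 0,"az": 0},
    {"gripper": 1,"x": 0,"y": 1,"z": 0,"ax": 0,"ay": 0,"az": 0},
    {"gripper": 1,"x": 0,"y": 0.7,"z": 0,"ax": 0,"ay": 0,"az": 0},
    {"gripper": 1,"x": 0,"y": 0.6,"z": 0,"ax": 0,"ay": 0,"az": 0},
    {"gripper": 1,"x": 0,"y": 0,"z": 0,"ax": 0,"ay": 0,"az": 0},
  ],
)

```text
clock: 56.88
position: [566.6, -318.8, 11.6]
ee_rot: [-0.641, 0.767, -0.0, 0.0]
contact_force: [0.0, 0.2, 0.1]
gripper_width: -0.3
grasp_force: 0.0
```

>>> send_rows(
  targets=[
    {"gripper": 1,"x": 0,"y": 0.3,"z": 0,"ax": 0,"ay": 0,"az": 0},
    {"gripper": 1,"x": 0,"y": 0.3,"z": 0,"ax": 0,"ay": 0,"az": 0},
    {"gripper": 1,"x": 0,"y": 0,"z": 0,"ax": 0,"ay": 0,"az": 0},
  ],
)

```text
clock: 57.13
position: [565.9, -318.4, 12.8]
ee_rot: [-0.642, 0.766, -0.004, 0.003]
contact_force: [6.7, -1.2, -1.7]
gripper_width: -0.5
grasp_force: 2.7
```

```bash
python3 - <<'E'
from h import *
s=st(); print(inbox(s['position']),inbox(np.array(s['contact_force'])+BC))
E
```

```text
t 57.13 p [ 565.9 -318.4   12.8] q [-0.6422  0.7665 -0.0044  0.0026] F [ 6.7 -1.2 -1.7] w -0.5 g 2.7
[ 10.7 -15.   12.8] [ 6.8 -0.  -1.7]
```

>>> send_rows(
  targets=[
    {"gripper": 1,"x": 0,"y": -1.5,"z": 0,"ax": 0,"ay": 0,"az": 0},
    {"gripper": 1,"x": 0,"y": 0,"z": -4,"ax": 0,"ay": 0,"az": 0},
    {"gripper": 1,"x": 0,"y": 0,"z": -4,"ax": 0,"ay": 0,"az": 0},
    {"gripper": 1,"x": 0,"y": 0,"z": -4,"ax": 0,"ay": 0,"az": 0},
    {"gripper": 1,"x": 0,"y": 0,"z": -3,"ax": 0,"ay": 0,"az": 0},
  ],
)

```text
clock: 57.55
position: [577.0, -320.3, 164.9]
ee_rot: [-0.642, 0.767, -0.001, 0.0]
contact_force: [0.8, -0.8, 0.1]
gripper_width: -0.4
grasp_force: 0.0
```

>>> send_rows(
  targets=[
    {"gripper": 1,"x": -3,"y": 2.7,"z": 0,"ax": 0,"ay": 0,"az": 0},
    {"gripper": 1,"x": -3,"y": 2.7,"z": 0,"ax": 0,"ay": 0,"az": 0},
    {"gripper": 1,"x": -3,"y": 2.7,"z": 0,"ax": 0,"ay": 0,"az": 0},
    {"gripper": 1,"x": 0,"y": 1.8,"z": 0,"ax": 0,"ay": 0,"az": 0},
    {"gripper": 1,"x": 0,"y": 0,"z": 0,"ax": 0,"ay": 0,"az": 0},
  ],
)

```text
clock: 57.97
position: [491.3, -211.7, 162.0]
ee_rot: [-0.643, 0.766, 0.001, -0.0]
contact_force: [-0.1, -0.1, -0.1]
gripper_width: -0.2
grasp_force: 0.0
```

```bash
python3 - <<'E'
from h import *
s=st(); print(inbox(s['position']),delta(bw(-68,75,72))); sws()
for n in('scene','top'):
    im,d,C=look(n); m=(C[...,2]>160)&(C[...,2]<176)&(np.hypot(C[...,0]-438,C[...,1]-30)<45); q=C[m]; print(n,'rodtop',cv2.minEnclosingCircle(q[:,:2].astype(np.float32)) if len(q) else 0)
    m=(np.hypot(C[...,0]-621,C[...,1]+4)<17)&(C[...,2]>60)&(C[...,2]<135); q=C[m]; print('tube interior z',len(q),np.percentile(q[:,2],[5,25,50,75,95]).round() if len(q) else 0)
im,d=snap('scene'); a=im[155:265,150:280,::-1]; b=im[225:335,260:390,::-1]
cv2.imwrite('pics/fin.png',np.hstack([cv2.resize(a,(400,340),interpolation=cv2.INTER_CUBIC),cv2.resize(b,(400,340),interpolation=cv2.INTER_CUBIC)]))
E
```

```text
t 57.97 p [ 491.3 -211.7  162. ] q [-6.425e-01  7.663e-01  1.000e-03 -3.000e-04] F [-0.1 -0.1 -0.1] w -0.2 g 0.0
[-81.6  76.7 162. ] [ 0.18 -1.37  8.99]
scene [(14, np.float64(8.6), np.float64(5.9), np.float64(57.0)), (16, np.float64(-6.6), np.float64(-13.8), np.float64(57.1)), (17, np.float64(9.2), np.float64(-34.9), np.float64(56.6)), (14, np.float64(9.8), np.float64(-53.9), np.float64(58.0)), (14, np.float64(-6.4), np.float64(-73.8), np.float64(56.4))]
top [None, None, None, None, None]
scene rodtop ((439.713623046875, 33.74298858642578), 12.60258960723877)
tube interior z 8 [104. 104. 106. 108. 113.]
top rodtop ((437.2074279785156, 31.111934661865234), 11.65989875793457)
tube interior z 0 0
```

View pics/fin.png

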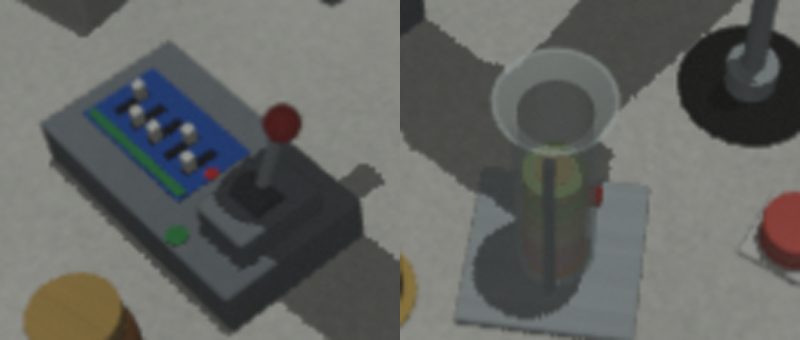

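The switches read on, off, on, on, off. The tin stack is at the bottom of the tube (about 104 mm), and the rod stands on its mat. Now I push the lever on.

>>> send_rows(
  targets=[
    {"gripper": 1,"x": 0.15,"y": 0,"z": 3.5,"ax": 0,"ay": 0,"az": 0},
    {"gripper": 1,"x": 0,"y": 0,"z": 3.5,"ax": 0,"ay": 0,"az": 0},
    {"gripper": 1,"x": 0,"y": 0,"z": 2,"ax": 0,"ay": 0,"az": 0},
    {"gripper": 1,"x": 0,"y": 0,"z": 0,"ax": 0,"ay": 0,"az": 0},
    {"gripper": 1,"x": 0,"y": -1.5,"z": 0,"ax": 0,"ay": 0,"az": 0},
  ],
)

```text
clock: 58.63
position: [506.7, -218.0, 69.9]
ee_rot: [-0.641, 0.767, 0.002, -0.002]
contact_force: [0.5, 0.5, 0.5]
gripper_width: 0.2
grasp_force: 0.0
```

>>> send_rows(
  targets=[
    {"gripper": 1,"x": 0,"y": -1.2,"z": 0,"ax": 0,"ay": 0,"az": 0},
    {"gripper": 1,"x": 0,"y": -1.2,"z": 0,"ax": 0,"ay": 0,"az": 0},
    {"gripper": 1,"x": 0,"y": -1.2,"z": 0,"ax": 0,"ay": 0,"az": 0},
    {"gripper": 1,"x": 0,"y": -1.2,"z": 0,"ax": 0,"ay": 0,"az": 0},
    {"gripper": 1,"x": 0,"y": -1,"z": 0,"ax": 0,"ay": 0,"az": 0},
  ],
)

```text
clock: 59.05
position: [567.6, -229.0, 72.5]
ee_rot: [-0.642, 0.767, -0.0, -0.0]
contact_force: [-1.5, -0.4, -0.8]
gripper_width: -0.3
grasp_force: 0.7
```

>>> send_rows(
  targets=[
    {"gripper": 1,"x": 0,"y": -0.4,"z": 0,"ax": 0,"ay": 0,"az": 0},
    {"gripper": 1,"x": 0,"y": 0,"z": 0,"ax": 0,"ay": 0,"az": 0},
    {"gripper": 1,"x": 0,"y": 0,"z": 0,"ax": 0,"ay": 0,"az": 0},
  ],
)

```text
clock: 59.3
position: [570.8, -229.1, 71.8]
ee_rot: [-0.642, 0.767, -0.0, 0.0]
contact_force: [0.0, -0.3, -0.2]
gripper_width: -0.1
grasp_force: 0.0
```

```bash
python3 - <<'E'
from h import *
s=st(); print(inbox(s['position'])); knob()
E
```

```text
t 59.3 p [ 570.8 -229.1   71.8] q [-6.417e-01  7.670e-01 -5.000e-04  3.000e-04] F [ 0.  -0.3 -0.2] w -0.1 g 0.0
[-0.3 73.7 71.8]
top knob 1 [-37.   59.4 231.7]
```

>>> send_rows(
  targets=[
    {"gripper": 1,"x": 0,"y": -0.4,"z": 0,"ax": 0,"ay": 0,"az": 0},
    {"gripper": 1,"x": 0,"y": 0,"z": 0,"ax": 0,"ay": 0,"az": 0},
  ],
)

```text
clock: 59.57
position: [574.2, -229.5, 71.5]
ee_rot: [-0.642, 0.767, 0.0, -0.0]
contact_force: [-0.2, -0.2, -0.6]
gripper_width: -0.0
grasp_force: 0.2
```

>>> send_rows(
  targets=[
    {"gripper": 1,"x": 0,"y": -0.3,"z": 0,"ax": 0,"ay": 0,"az": 0},
    {"gripper": 1,"x": 0,"y": 0,"z": 0,"ax": 0,"ay": 0,"az": 0},
  ],
)

```text
clock: 59.73
position: [575.5, -229.8, 71.2]
ee_rot: [-0.642, 0.767, 0.002, -0.001]
contact_force: [-4.2, 2.2, 2.7]
gripper_width: -0.3
grasp_force: 2.5
```

>>> send_rows(
  targets=[
    {"gripper": 1,"x": 0,"y": -0.3,"z": 0,"ax": 0,"ay": 0,"az": 0},
    {"gripper": 1,"x": 0,"y": 0,"z": 0,"ax": 0,"ay": 0,"az": 0},
  ],
)

```text
clock: 59.9
position: [575.6, -229.8, 71.1]
ee_rot: [-0.642, 0.767, 0.004, -0.003]
contact_force: [-9.9, 3.2, 6.9]
gripper_width: -0.1
grasp_force: 5.5
```

>>> send_rows(
  targets=[
    {"gripper": 1,"x": 0,"y": -0.2,"z": 0,"ax": 0,"ay": 0,"az": 0},
    {"gripper": 1,"x": 0,"y": 0,"z": 0,"ax": 0,"ay": 0,"az": 0},
  ],
)

```text
clock: 60.07
position: [575.6, -229.9, 71.1]
ee_rot: [-0.641, 0.767, 0.006, -0.004]
contact_force: [-13.7, 4.9, 9.6]
gripper_width: 0.1
grasp_force: 7.4
```

At the stop. I back off, rise clear, verify and hand in.

>>> send_rows(
  targets=[
    {"gripper": 1,"x": 0,"y": 2,"z": 0,"ax": 0,"ay": 0,"az": 0},
    {"gripper": 1,"x": 0,"y": 3,"z": 0,"ax": 0,"ay": 0,"az": 0},
    {"gripper": 1,"x": 0,"y": 3,"z": -2,"ax": 0,"ay": 0,"az": 0},
    {"gripper": 1,"x": 0,"y": 1,"z": -4,"ax": 0,"ay": 0,"az": 0},
    {"gripper": 1,"x": 0,"y": 1,"z": -4,"ax": 0,"ay": 0,"az": 0},
  ],
)

```text
clock: 60.48
position: [481.6, -213.0, 171.4]
ee_rot: [-0.642, 0.767, 0.001, -0.001]
contact_force: [1.2, -1.8, 1.5]
gripper_width: 0.4
grasp_force: 0.0
```

>>> send_rows(
  targets=[
    {"gripper": 1,"x": 0,"y": 0,"z": -4,"ax": 0,"ay": 0,"az": 0},
    {"gripper": 1,"x": 0,"y": 0,"z": 0,"ax": 0,"ay": 0,"az": 0},
    {"gripper": 1,"x": 0,"y": 0,"z": 0,"ax": 0,"ay": 0,"az": 0},
    {"gripper": 1,"x": 0,"y": 0,"z": 0,"ax": 0,"ay": 0,"az": 0},
  ],
)

```text
clock: 60.82
position: [483.9, -213.1, 211.4]
ee_rot: [-0.642, 0.767, -0.0, 0.001]
contact_force: [0.0, 0.5, -0.8]
gripper_width: 0.3
grasp_force: 0.0
```

```bash
python3 - <<'E'
from h import *
s=st(); knob(); sws(); tins()
im,d,C=look('scene'); m=(im[...,0]>80)&(im[...,1]<60)&(im[...,2]<60)&(C[...,1]<-150)&(C[...,0]>500)&(C[...,2]>60); print(m.sum(),inbox(np.median(C[m],0)) if m.sum() else '')
E
```

```text
t 60.82 p [ 483.9 -213.1  211.4] q [-6.417e-01  7.669e-01 -5.000e-04  8.000e-04] F [ 0.   0.5 -0.8] w 0.3 g 0.0
scene knob 93 [ 32.3  80.1 125.5]
top knob 1 [155.7 109.6  86.6]
scene [(14, np.float64(8.7), np.float64(6.3), np.float64(56.5)), (16, np.float64(-7.1), np.float64(-14.3), np.float64(56.2)), (17, np.float64(10.2), np.float64(-32.6), np.float64(57.2)), (14, np.float64(9.6), np.float64(-55.6), np.float64(56.6)), (14, np.float64(-5.5), np.float64(-73.8), np.float64(57.0))]
top [None, None, None, None, None]
scene [421.8 141.3] 19.7 266 rgb [72. 43. 96.]
scene [601.2 268.3] 19.4 366 rgb [ 28.  56. 118.]
top [597.6 267.5] 19.2 233 rgb [ 13.  42. 100.]
top [419.2 139.4] 19.2 254 rgb [64. 29. 84.]
93 [ 32.6  79.4 125.2]
```

```bash
python3 -c "
from bench import arm
print(arm.job_done())"
```

```text
the job is handed in; nothing more can be done
None
```

The job is done and handed in, in the order asked: power off, all three tins present (pink, cream, green) packed with the follower on its stop, rod upright on its mat, switches on‑off‑on‑on‑off, power back on. There was no mint tin in the scene. I nudged the pink tin down after it stuck in the funnel.

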